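# Reload the cassette reader and start it

### The job

Put the spent test cassettes that lie on the reader's tray into the discard bin, and lay every fresh cassette from the bench mat flat and square on the tray's printed outlines, one to an outline (any outlines, either face up). Then push the loaded tray fully home, and only after that twist the start knob on top of the reader clockwise all the way to its stop and let go so that it springs back. Do not disturb the bottle, the beaker and the glove box.

Things in the scene. Friction and masses are not known exactly. Their poses are not given: they have to be found in the camera images.
- fresh1: fresh flat plastic test cassette, a block 56 x 24 x 14 mm, both faces alike; origin at its centre, x along the 56 mm length, z through the 14 mm thickness; 15-35 g; starts lying flat on the bench mat; None if absent (4 or 5 are present)
- fresh2: fresh flat plastic test cassette, a block 56 x 24 x 14 mm, both faces alike; origin at its centre, x along the 56 mm length, z through the 14 mm thickness; 15-35 g; starts lying flat on the bench mat; None if absent (4 or 5 are present)
- fresh3: fresh flat plastic test cassette, a block 56 x 24 x 14 mm, both faces alike; origin at its centre, x along the 56 mm length, z through the 14 mm thickness; 15-35 g; starts lying flat on the bench mat; None if absent (4 or 5 are present)
- fresh4: fresh flat plastic test cassette, a block 56 x 24 x 14 mm, both faces alike; origin at its centre, x along the 56 mm length, z through the 14 mm thickness; 15-35 g; starts lying flat on the bench mat; None if absent (4 or 5 are present)
- fresh5: fresh flat plastic test cassette, a block 56 x 24 x 14 mm, both faces alike; origin at its centre, x along the 56 mm length, z through the 14 mm thickness; 15-35 g; starts lying flat on the bench mat; None if absent (4 or 5 are present)
- spent1: spent flat plastic test cassette, a block 56 x 24 x 14 mm, both faces alike; origin at its centre, x along the 56 mm length, z through the 14 mm thickness; 15-35 g; starts lying askew on the reader's tray, centre 7 mm above the tray floor; None if absent (1 or 2 are present)
- spent2: spent flat plastic test cassette, a block 56 x 24 x 14 mm, both faces alike; origin at its centre, x along the 56 mm length, z through the 14 mm thickness; 15-35 g; starts lying askew on the reader's tray, centre 7 mm above the tray floor; None if absent (1 or 2 are present)
- mat: blue absorbent bench mat 220 (x) x 280 (y) x 2 mm, fixed, on which the fresh cassettes wait; origin at the centre of its underside, on the bench
- bin: open discard bin 120 x 120 x 50 mm, walls 4 mm, fixed to the bench; origin at the centre of its underside
- reader: low white cassette reader, fixed: housing 200 (x) x 240 (y) x 70 mm high, origin under its centre. The tray slides out of its -y face, under a clear cover; the knob stands behind it (y = 87 mm). Tray floor 150 mm wide in x, rims 4 mm high; at the outer end a front panel, top 54 mm above the bench, inner face 95 mm from outline 3; at the inner end a stop 50 mm wide, 12 mm high, 86 mm from outline 3
- place1 (a point): centre of printed cassette outline 1 of 5 on the floor of the sliding tray (floor 18 mm above the bench). Outlines 63 x 29 mm, long side along x, in one row 34 mm apart along y; axes as the reader's, moves with the tray
- place2 (a point): centre of printed cassette outline 2 of 5 on the floor of the sliding tray (floor 18 mm above the bench). Outlines 63 x 29 mm, long side along x, in one row 34 mm apart along y; axes as the reader's, moves with the tray
- place3 (a point): centre of printed cassette outline 3 of 5 on the floor of the sliding tray (floor 18 mm above the bench). Outlines 63 x 29 mm, long side along x, in one row 34 mm apart along y; axes as the reader's, moves with the tray
- place4 (a point): centre of printed cassette outline 4 of 5 on the floor of the sliding tray (floor 18 mm above the bench). Outlines 63 x 29 mm, long side along x, in one row 34 mm apart along y; axes as the reader's, moves with the tray
- place5 (a point): centre of printed cassette outline 5 of 5 on the floor of the sliding tray (floor 18 mm above the bench). Outlines 63 x 29 mm, long side along x, in one row 34 mm apart along y; axes as the reader's, moves with the tray
- tray_handle (a point): middle of the tray's handle, a level round bar 10 mm thick, 110 mm long along the reader's x, axis 45 mm above the bench, 35 mm off the outer face of the front panel (30 mm of free space between); can be pinched from above between its two end brackets (90 mm apart) with the fingers closing along the reader's y, to push or pull the tray
- tray (a joint): tray travel in m: 0 = fully out, 0.20 = fully home in the housing (along the reader's +y; friction 1.5 N, stays where left). Starts 0 to 0.005. With the tray out outline 5 is centred 34 mm from the housing, the others farther.
- knob_grip (a point): point to grip on the start knob, on its vertical axis, 94 mm above the bench: a bar handle 44 x 12 mm seen from above, 26 mm high (from 79 to 105 mm above the bench), on a disc of 48 mm diameter. Axes turn with the knob, x along the bar; with the knob at rest x is the reader's x
- knob (a joint): start knob angle in rad: 0 at rest, grows clockwise seen from above to a hard stop at 1.2; a spring returns it to 0 when let go (0.10 N m at the stop)
- sample_bottle: bystander: capped bottle, 48 mm diameter, 110 mm high; origin under its centre
- beaker: bystander: glass beaker, 70 mm diameter, 85 mm high; origin under its centre
- glove_box: bystander: white paperboard box 110 x 180 x 75 mm; origin under its centre
There are look-alikes about, which are no part of the job. Leave any yellow look-alike of the fresh5 alone.

How it is judged:
By the outcome, as a careful person would: the job done as asked, in the order asked, and still so for the second after the job is handed in, with the robot touching nothing.
Of fresh1, fresh2, fresh3, fresh4, fresh5 only 4 to 5 are there at a start; the rules pass over those that are not, and their reading is None.
Of spent1, spent2 only 1 to 2 are there at a start; the rules pass over those that are not, and their reading is None.
At some moment in a run one of fresh1, fresh2, fresh3, fresh4, fresh5 may be knocked a few centimetres aside while the robot is not near it.
Once in a run the grip may slacken for a moment while it holds something.
It also fails if it takes over 210 s, if anything falls off the work surface, if the arm or the gripper's body presses on something with over 40 N, if the wrist force passes 120 N, or if a joint passes its speed limit or range.

### The arm

A 6-joint arm with a two-finger parallel gripper is mounted at the origin on the work surface. World frame = base frame: x ahead of the robot, y to its left, z up, the work surface at z = 0. Lengths are in m, angles in rad, forces in N, time in s.
With the tool pointing down it reaches from about 0.4 to 0.825 m from the base axis. Payload 7 kg.
Tool frame: the origin (TCP) lies between the finger pads; the fingertips stand 11 mm ahead of it and the grasp point (between the pads) lies 8 mm behind it; x points along the fingers, z is the direction in which the jaws open and shut, and the axes are right-handed (so a half turn about x gives the same grasp; the last joint's range is limited). The gripper opens to 88 mm and grips with 3 to 60 N. Pads are 19 mm wide; open, the fingers measure 130 mm over their backs; the gripper's body (78 mm by 193 mm) begins 47 mm behind the grasp point.
Start: joints at [-0.945, 0.359, 0.012, 0, -1.224, -0.288], TCP at [0.224, -0.637, 0.238] pointing down, gripper open.
Joint ranges: [-3.07, 3.07], [-1.43, 2.12], [-1.02, 1.25], [-3.03, 1.67], [-3.05, -0], [-3.03, 3.03]. Speed limits (rad/s): [2.39, 2.39, 3.01, 3.14, 3.14, 3.14].

### API

Orientations are given as [roll, pitch, yaw] about the fixed x, y, z axes, in that order (R = Rz(yaw) Ry(pitch) Rx(roll)).
In Python, from station import arm gives the robot as it stands.
- The arm moves only by the tool jog_arm, never from a script. Its argument "motion" is a list of rows, each an object of numbers: "dx", "dy", "dz": the shift along the tool's x, y, z in m; "twist": the turn about the tool's x in degrees. In form: [{"dx": .., "dy": .., "dz": .., "twist": ..}, ...]. A call has 1 to 20 rows; each row is the pose to reach, as a shift and turn from the pose commanded when the call began, along the tool's axes at that moment; what a row does not reach only later rows make up. A row lasts 1/12 s, in which the tool goes at most 41.7 mm and 7.16 degrees, less where a joint would pass 70% of its speed; a pose out of reach is approached as far as the arm can. A call with a gripper value outside its range is refused whole. "gripper" is the finger opening in m, from 0 to 0.0876, set as the call begins (left out, the last holds). The fingers move at their own pace and stop on an object; "newtons" is the grip in N (left out, the last holds). Time passes only in rows, so rows that repeat a pose let the fingers close. It gives the time, the measured TCP pose, the force and the opening at its end, in the units of the state.
- arm.get_state(): the state, without advancing time (a new reading comes with each control period).
- arm.grab_frame(name): name is "scene" or "top"; returns the picture (384x512x3 uint8, red, green, blue); there is no depth.
- arm.camera_model(name): a dict with "camera_matrix" (3x3 intrinsics, pixels), "eye" and "attitude" of the camera in the world. Camera axes: x right, y down, z forward; pixel columns grow to the right and rows downward; lengths in m; the calibration is good to about 2 mm. A picture is of the moment at which its call begins. camera_model takes no time and is no camera call.
- arm.job_done(): hands the job in, once; it reports no verdict.
The state is a dict: "t": time; "q": joint angles; "qd": joint speeds; "joint_efforts": joint torques, N m; "eef_pos": TCP position; "ee_rot": TCP orientation; "force": force on the tool from outside, world axes, zero at the start; "moment": the same for the moment, N m; "width": finger opening in m.
Only numpy, scipy, OpenCV 4.12 (cv2) and the standard library are available. Lean on these libraries where they do the work, as an engineer would, in place of code of your own. Each camera call takes 0.05 s, during which the arm holds its last target.

## Working session

There is one attempt and no reset: what is moved stays moved. The work goes in short steps, Python scripts to look and compute and a tool call to move; the robot and the scene stay as the last step left them, time stands still between calls to the robot, and variables do not carry over. Pictures are saved under pics/ and viewed, and the job is handed in when it is done.

Besides the shell and the picture viewer there is one more tool, called after ">>>" as name([rows], argument=value, ...), one row to a line, values as JSON. jog_arm: Moves the arm, as the interface text tells. Its arguments: {"type":"object","properties":{"motion":{"type":"array"},"gripper":{"type":"number"},"newtons":{"type":"number"}},"required":["motion"]}

```bash
ls; mkdir -p pics; python3 - <<'E'
from station import arm
import cv2
s=arm.get_state();print(s)
for n in("scene","top"):
    f=arm.grab_frame(n);cv2.imwrite(f"pics/{n}0.png",cv2.cvtColor(f,cv2.COLOR_RGB2BGR));print(arm.camera_model(n))
E
```

```text
pics
{'t': 0.0, 'q': array([-9.44918933e-01,  3.59400621e-01,  1.10458778e-02, -3.90046773e-04,
       -1.22408978e+00, -2.88117941e-01]), 'qd': array([-0.00034298, -0.00139532, -0.00074588,  0.00053155, -0.00029021,
        0.00032053]), 'joint_efforts': array([ 2.95079924e-03, -5.82727003e+01,  2.93050271e+01,  6.99695706e+00,
        6.76034237e-03, -1.33993481e-04]), 'eef_pos': array([ 0.22351574, -0.63640847,  0.23660095]), 'ee_rot': array([0.06924737, 1.56910783, 1.97767031]), 'force': array([-0.74038309,  0.13266505, -0.13912829]), 'moment': array([-0.01447326,  0.00100339,  0.03595903]), 'width': 0.08747668529660128}
{'camera_matrix': array([[429.91358131,   0.        , 254.99356   ],
       [  0.        , 429.91358131, 194.20545041],
       [  0.        ,   0.        ,   1.        ]]), 'eye': array([ 1.2699171 , -0.78769524,  0.85173503]), 'attitude': array([-2.21276197,  0.02185746,  0.75616908])}
{'camera_matrix': array([[358.09447153,   0.        , 253.15704617],
       [  0.        , 358.09447153, 194.87706096],
       [  0.        ,   0.        ,   1.        ]]), 'eye': array([ 0.38470736, -0.05760571,  1.07585134]), 'attitude': array([-2.99390444e+00, -1.22737156e-03, -1.59429583e+00])}
```

View pics/scene0.png

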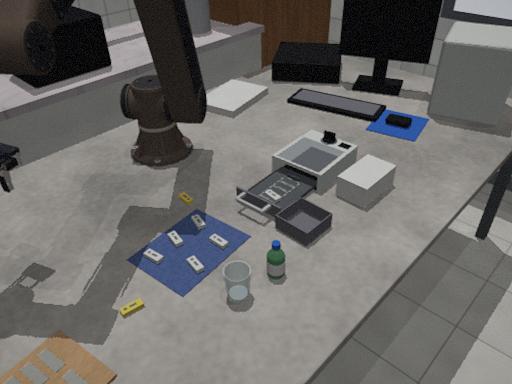

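View pics/top0.png

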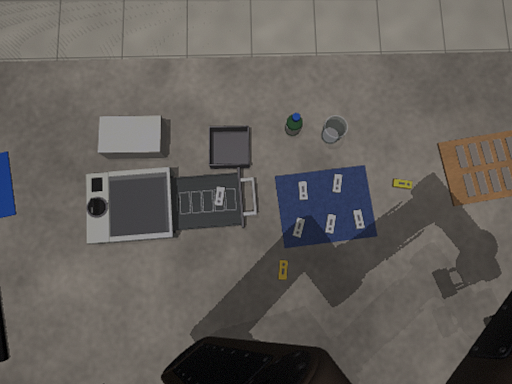

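```bash
cat > h.py <<'E'
from station import arm
import cv2, numpy as np
from scipy.spatial.transform import Rotation as Ro
CM={n:arm.camera_model(n) for n in("scene","top")}
def ray(n,uv):
    c=CM[n];K=np.array(c["camera_matrix"]);R=Ro.from_euler('xyz',c["attitude"]).as_matrix()
    d=np.linalg.inv(K)@np.array([uv[0],uv[1],1.0]);return np.array(c["eye"]),R@d
def onz(n,uv,z):
    e,d=ray(n,uv);return e+d*(z-e[2])/d[2]
def proj(n,p):
    c=CM[n];R=Ro.from_euler('xyz',c["attitude"]).as_matrix();q=c["camera_matrix"]@(R.T@(np.array(p)-c["eye"]));return q[:2]/q[2]
def two(a,b):
    e1,d1=ray("scene",a);e2,d2=ray("top",b)
    A=np.stack([d1,-d2],1);s=np.linalg.lstsq(A,e2-e1,rcond=None)[0]
    p,q=e1+d1*s[0],e2+d2*s[1];return (p+q)/2,np.linalg.norm(p-q)
def grab(n,name=None):
    f=cv2.cvtColor(arm.grab_frame(n),cv2.COLOR_RGB2BGR)
    if name:cv2.imwrite(f"pics/{name}.png",f)
    return f
def crop(f,x0,y0,x1,y1,k,name):
    cv2.imwrite(f"pics/{name}.png",cv2.resize(f[y0:y1,x0:x1],None,fx=k,fy=k,interpolation=cv2.INTER_CUBIC))
def st():
    s=arm.get_state();R=Ro.from_euler('xyz',s["ee_rot"]).as_matrix()
    return s,R
E
python3 - <<'E'
from h import *
t=cv2.imread("pics/top0.png");s=cv2.imread("pics/scene0.png")
crop(t,80,105,260,255,4,"ct0a");crop(t,265,155,385,255,6,"ct0b")
crop(s,220,125,400,255,4,"cs0a");crop(s,120,180,260,290,5,"cs0b")
for uv in[(225,196),(320,215)]:print(onz("top",uv,0.02))
print(onz("scene",(280,190),0.02))
E
```

```text
[0.54028856 0.02135278 0.02      ]
[ 0.47696529 -0.2587761   0.02      ]
[0.53850288 0.08039448 0.02      ]
```

View pics/ct0a.png

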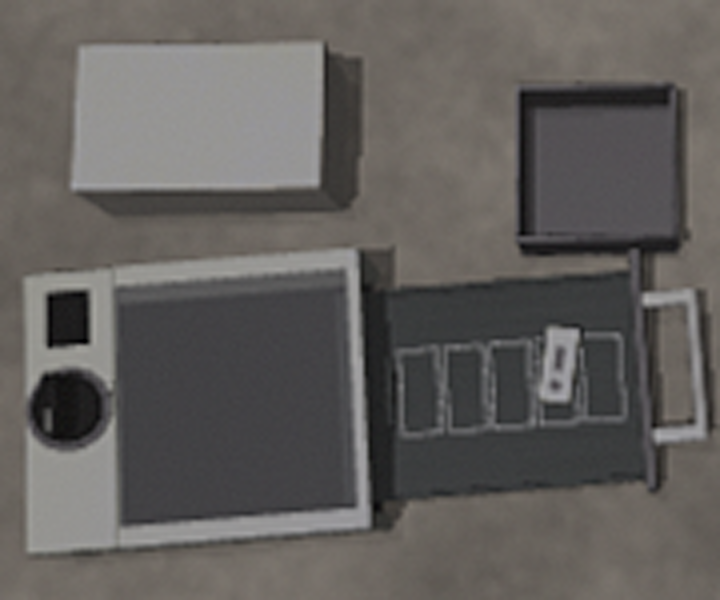

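View pics/ct0b.png

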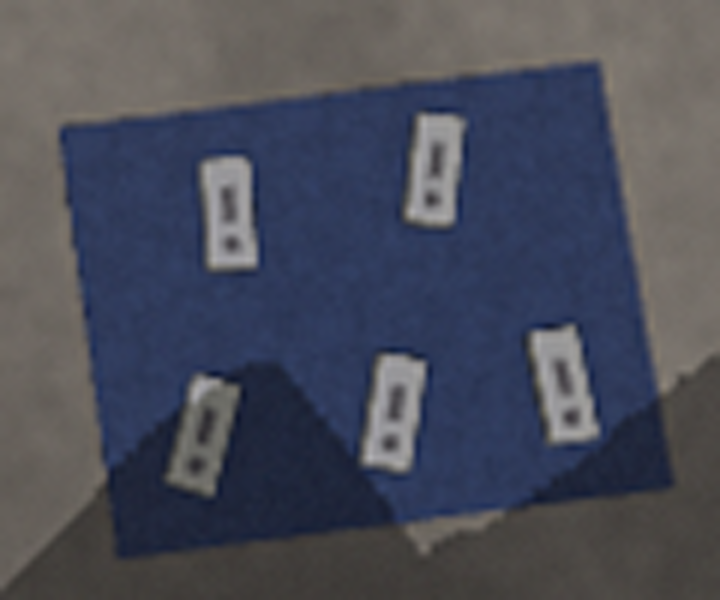

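View pics/cs0a.png

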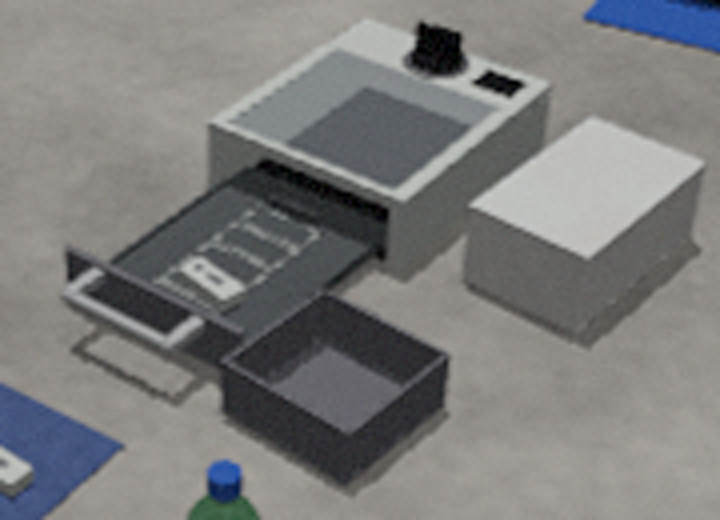

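View pics/cs0b.png

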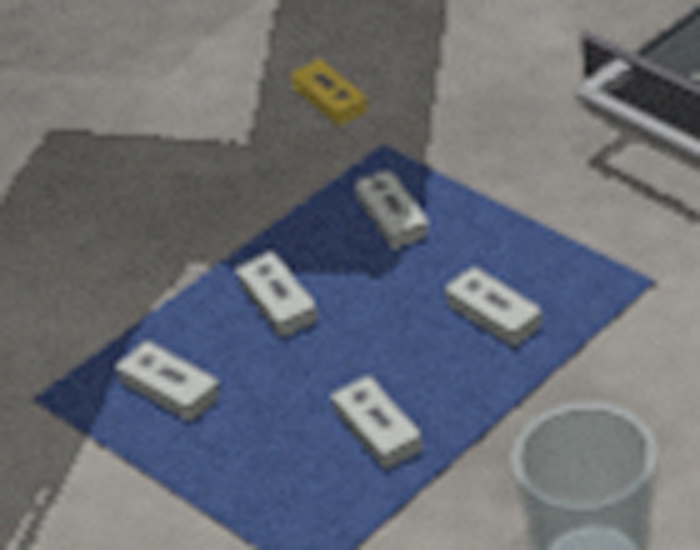

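```bash
cat >> h.py <<'E'
def cass(f=None,z=0.016,roi=(265,155,385,255),vmin=95,full=False,cam="top"):
    """white cassette tops: list (x,y,yaw_deg mod180,len,wid)"""
    if f is None:f=grab(cam)
    x0,y0,x1,y1=roi;k=6
    g=cv2.resize(f[y0:y1,x0:x1],None,fx=k,fy=k,interpolation=cv2.INTER_CUBIC)
    hsv=cv2.cvtColor(g,cv2.COLOR_BGR2HSV)
    m=((hsv[...,1]<70)&(hsv[...,2]>vmin)).astype(np.uint8)
    m=cv2.morphologyEx(m,cv2.MORPH_CLOSE,np.ones((13,13)))
    out=[]
    for c in cv2.findContours(m,cv2.RETR_EXTERNAL,cv2.CHAIN_APPROX_NONE)[0]:
        a=cv2.contourArea(c)
        if not 2000<a<12000:continue
        h=c[:,0,:].astype(float)
        P=np.array([onz(cam,((u+.5)/k-.5+x0,(v+.5)/k-.5+y0),z)[:2] for u,v in h])
        r=cv2.minAreaRect((P*1000).astype(np.float32))
        (cx,cy),(w,hh),an=r
        if w<hh:w,hh,an=hh,w,an+90
        if full or (45<w<68 and 17<hh<34):out.append((cx/1000,cy/1000,(an+90)%180-90,w,hh))
    return out
E
python3 - <<'E'
from h import *
t=cv2.imread("pics/top0.png");s=cv2.imread("pics/scene0.png")
for r in cass(t,full=True):print(np.round(r,3))
print('spent');
for r in cass(t,0.032,(205,180,235,210),120,full=True):print(np.round(r,3))
print("bin",[onz("top",(80+u/4,105+v/4),.05)[:2].round(3) for u,v in((518,86),(675,84),(680,246),(518,250))])
print("beaker",onz("top",(335,124),.085),"bottle",onz("top",(296,118),.11),onz("scene",(238,293),0),onz("scene",(276,274),0))
print("beaker2",two((237,271),(335,124)), two((276,243),(296,117)))
print("knob",onz("top",(80+67/4,105+408/4),.079),two((80*0+220+440/4,125+28/4),(80+68/4,105+400/4)))
print("yellow",onz("top",(401,184),.014),onz("top",(283,270),.014))
print("glove",[onz("top",(80+u/4,105+v/4),.075)[:2].round(3) for u,v in((78,45),(322,42),(322,187),(72,187))])
print("housing",[onz("top",(80+u/4,105+v/4),.07)[:2].round(3) for u,v in((25,275),(358,248),(372,527),(28,552))])
print("outl",[onz("top",(80+u/4,105+v/4),.018)[:2].round(3) for u,v in((398,349),(621,333),(627,418),(405,437))])
q,R=st();print(R.round(4))
E
```

```text
[  0.444  -0.194 -16.139  55.784  23.738]
[  0.452  -0.289 -11.967  58.02   25.75 ]
[ 0.464 -0.373  8.389 58.523 25.855]
[ 0.554 -0.212  1.461 57.02  26.135]
[  0.574  -0.316 -10.1    58.102  25.75 ]
spent
[ 5.4000e-01  3.8000e-02 -9.0950e+00  5.5223e+01  2.4211e+01]
bin [array([0.746, 0.063]), array([ 0.745, -0.054]), array([ 0.622, -0.055]), array([0.621, 0.063])]
beaker [ 0.73309057 -0.30304406  0.085     ] bottle [ 0.74442462 -0.18798038  0.11      ] [ 7.29173111e-01 -3.04295573e-01  1.11022302e-16] [ 0.75814125 -0.19115492  0.        ]
beaker2 (array([ 0.73289967, -0.30437326,  0.08331671]), np.float64(0.0024023596621614673)) (array([ 0.75101424, -0.187333  ,  0.10430005]), np.float64(0.004256693514805031))
knob [0.50885331 0.37612475 0.079     ] (array([0.51551177, 0.36983326, 0.10393766]), np.float64(0.012209283486644651))
yellow [ 0.56534553 -0.50874106  0.014     ] [ 0.31982216 -0.14417609  0.014     ]
glove [array([0.776, 0.381]), array([0.774, 0.203]), array([0.665, 0.201]), array([0.669, 0.381])]
housing [array([0.607, 0.414]), array([0.621, 0.176]), array([0.421, 0.164]), array([0.41 , 0.403])]
outl [array([0.555, 0.157]), array([ 0.563, -0.009]), array([ 0.499, -0.013]), array([0.489, 0.152])]
[[-6.000e-04 -9.435e-01 -3.313e-01]
 [ 1.400e-03 -3.313e-01  9.435e-01]
 [-1.000e+00  1.000e-04  1.500e-03]]
```

```bash
cat >> h.py <<'E'
def plan(x,y,z,jaw=None):
    """tool shift from now to TCP target, jaw=world angle deg of the jaw line (mod 180)"""
    s,R=st();p=s["eef_pos"];d=R.T@(np.array([x,y,z])-p)
    cur=np.degrees(np.arctan2(R[1,2],R[0,2]));tw=0
    if jaw is not None: tw=-((jaw-cur+90)%180-90)
    print("t%.2f pos"%s["t"],p.round(4),"jaw %.1f"%cur,"q6 %.2f"%s["q"][5],"w %.4f"%s["width"],"F",np.round(s["force"],1))
    print("dx %.4f dy %.4f dz %.4f twist %.1f  (dist %.0fmm ~%d rows)"%(*d,tw,1e3*np.linalg.norm(d),max(np.linalg.norm(d)/.0417,abs(tw)/7.16)+1))
E
python3 -c "
from h import *
plan(.54,.038,.15,80.9)"
```

```text
t0.10 pos [ 0.2235 -0.6365  0.2367] jaw 109.3 q6 -0.29 w 0.0873 F [-0.7 -0.4 -0.9]
dx 0.0875 dy -0.5221 dz 0.5314 twist 28.4  (dist 750mm ~18 rows)
```

>>> jog_arm([
  {"dx": 0.0875, "dy": -0.5221, "dz": 0.5314, "twist": 28.4},
  {"dx": 0.0875, "dy": -0.5221, "dz": 0.5314, "twist": 28.4},
  {"dx": 0.0875, "dy": -0.5221, "dz": 0.5314, "twist": 28.4},
  {"dx": 0.0875, "dy": -0.5221, "dz": 0.5314, "twist": 28.4},
  {"dx": 0.0875, "dy": -0.5221, "dz": 0.5314, "twist": 28.4},
  {"dx": 0.0875, "dy": -0.5221, "dz": 0.5314, "twist": 28.4},
  {"dx": 0.0875, "dy": -0.5221, "dz": 0.5314, "twist": 28.4},
  {"dx": 0.0875, "dy": -0.5221, "dz": 0.5314, "twist": 28.4},
  {"dx": 0.0875, "dy": -0.5221, "dz": 0.5314, "twist": 28.4},
  {"dx": 0.0875, "dy": -0.5221, "dz": 0.5314, "twist": 28.4},
  {"dx": 0.0875, "dy": -0.5221, "dz": 0.5314, "twist": 28.4},
  {"dx": 0.0875, "dy": -0.5221, "dz": 0.5314, "twist": 28.4},
  {"dx": 0.0875, "dy": -0.5221, "dz": 0.5314, "twist": 28.4},
  {"dx": 0.0875, "dy": -0.5221, "dz": 0.5314, "twist": 28.4},
  {"dx": 0.0875, "dy": -0.5221, "dz": 0.5314, "twist": 28.4},
  {"dx": 0.0875, "dy": -0.5221, "dz": 0.5314, "twist": 28.4},
  {"dx": 0.0875, "dy": -0.5221, "dz": 0.5314, "twist": 28.4},
  {"dx": 0.0875, "dy": -0.5221, "dz": 0.5314, "twist": 28.4},
  {"dx": 0.0875, "dy": -0.5221, "dz": 0.5314, "twist": 28.4},
  {"dx": 0.0875, "dy": -0.5221, "dz": 0.5314, "twist": 28.4},
], gripper=0.05, newtons=15)

```text
t: 1.77
eef_pos: [0.5407, 0.0399, 0.149]
ee_rot: [2.128, 1.569, -2.739]
force: [0.3, -0.4, 0.7]
width: 0.0501
```

```bash
python3 -c "
from h import *
plan(.54,.038,.031,80.9)
crop(grab('scene'),220,125,400,255,4,'cs1');crop(grab('top'),80,105,400,255,2,'ct1')"
```

```text
t1.77 pos [0.5407 0.0399 0.149 ] jaw 81.1 q6 -2.16 w 0.0501 F [ 0.3 -0.4  0.7]
dx 0.1180 dy 0.0003 dz -0.0019 twist 0.2  (dist 118mm ~3 rows)
```

View pics/cs1.png

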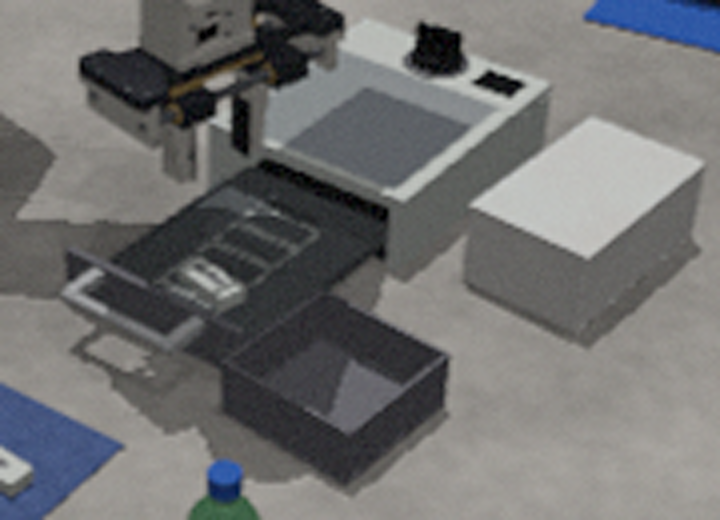

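View pics/ct1.png

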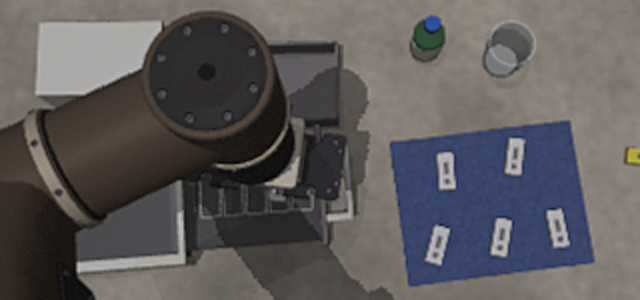

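>>> jog_arm([
  {"dx": 0.04, "dz": -0.0019},
  {"dx": 0.08, "dz": -0.0019},
  {"dx": 0.1, "dz": -0.0019},
  {"dx": 0.11, "dz": -0.0019},
  {"dx": 0.1175, "dz": -0.0019},
  {"dx": 0.1175, "dz": -0.0019},
  {"dx": 0.1175, "dz": -0.0019},
])

```text
invalid input
```

>>> jog_arm([
  {"dx": 0.0},
  {"dx": 0},
  {"dx": 0},
  {"dx": 0},
  {"dx": 0},
  {"dx": 0},
  {"dx": -0.01},
  {"dx": -0.04},
  {"dx": -0.08},
  {"dx": -0.08},
], gripper=0.0, newtons=20)

```text
invalid input
```

```bash
python3 -c "
from h import *
plan(.684,.004,.11,80.9)
"
```

```text
t1.87 pos [0.5396 0.0376 0.1495] jaw 81.0 q6 -2.16 w 0.0503 F [ 0.9 -0.3  0.6]
dx 0.0393 dy -0.1479 dz -0.0106 twist 0.1  (dist 153mm ~4 rows)
```

>>> jog_arm([
  {"dx": 0.04, "dy": 0, "dz": 0, "twist": 0},
  {"dx": 0.08, "dy": 0, "dz": 0, "twist": 0},
  {"dx": 0.1, "dy": 0, "dz": 0, "twist": 0},
  {"dx": 0.11, "dy": 0, "dz": 0, "twist": 0},
  {"dx": 0.1175, "dy": 0, "dz": 0, "twist": 0},
  {"dx": 0.1175, "dy": 0, "dz": 0, "twist": 0},
  {"dx": 0.1175, "dy": 0, "dz": 0, "twist": 0},
])

```text
t: 2.45
eef_pos: [0.5408, 0.0373, 0.0336]
ee_rot: [-1.166, 1.569, 0.247]
force: [0.0, -0.2, 1.7]
width: 0.0501
```

>>> jog_arm([
  {"dx": 0, "dy": 0, "dz": 0, "twist": 0},
  {"dx": 0, "dy": 0, "dz": 0, "twist": 0},
  {"dx": 0, "dy": 0, "dz": 0, "twist": 0},
  {"dx": 0, "dy": 0, "dz": 0, "twist": 0},
  {"dx": 0, "dy": 0, "dz": 0, "twist": 0},
  {"dx": 0, "dy": 0, "dz": 0, "twist": 0},
  {"dx": -0.01, "dy": 0, "dz": 0, "twist": 0},
  {"dx": -0.04, "dy": 0, "dz": 0, "twist": 0},
  {"dx": -0.08, "dy": 0, "dz": 0, "twist": 0},
  {"dx": -0.08, "dy": 0, "dz": 0, "twist": 0},
], gripper=0.0, newtons=20)

```text
t: 3.28
eef_pos: [0.5441, 0.0385, 0.1199]
ee_rot: [-1.192, 1.561, 0.222]
force: [2.3, 0.6, 0.1]
width: 0.0237
```

```bash
python3 -c "
from h import *
plan(.684,.004,.11,80.9)
"
```

```text
t3.28 pos [0.5441 0.0385 0.1199] jaw 81.1 q6 -2.16 w 0.0237 F [2.3 0.6 0.1]
dx 0.0112 dy -0.1435 dz -0.0124 twist 0.2  (dist 144mm ~4 rows)
```

>>> jog_arm([
  {"dx": 0.011, "dy": -0.0415, "dz": -0.004, "twist": 0},
  {"dx": 0.011, "dy": -0.083, "dz": -0.008, "twist": 0},
  {"dx": 0.011, "dy": -0.12, "dz": -0.012, "twist": 0},
  {"dx": 0.011, "dy": -0.1415, "dz": -0.0124, "twist": 0},
  {"dx": 0.011, "dy": -0.1415, "dz": -0.0124, "twist": 0},
  {"dx": 0.03, "dy": -0.1415, "dz": -0.0124, "twist": 0},
  {"dx": 0.06, "dy": -0.1415, "dz": -0.0124, "twist": 0},
  {"dx": 0.076, "dy": -0.1415, "dz": -0.0124, "twist": 0},
  {"dx": 0.076, "dy": -0.1415, "dz": -0.0124, "twist": 0},
])

```text
t: 4.03
eef_pos: [0.6749, 0.0026, 0.0327]
ee_rot: [1.88, 1.564, -2.991]
force: [-0.7, 0.8, -0.3]
width: 0.0238
```

>>> jog_arm([
  {"dx": 0, "dy": 0, "dz": 0, "twist": 0},
  {"dx": 0, "dy": 0, "dz": 0, "twist": 0},
  {"dx": 0, "dy": 0, "dz": 0, "twist": 0},
  {"dx": 0, "dy": 0, "dz": 0, "twist": 0},
  {"dx": -0.04, "dy": 0, "dz": 0, "twist": 0},
  {"dx": -0.08, "dy": 0, "dz": 0, "twist": 0},
  {"dx": -0.12, "dy": 0, "dz": 0, "twist": 0},
], gripper=0.05)

```text
t: 4.62
eef_pos: [0.6777, 0.0029, 0.1586]
ee_rot: [2.739, 1.57, -2.132]
force: [2.2, 1.0, -0.7]
width: 0.0504
```

```bash
python3 -c "
from h import *
plan(.554,-.212,.1,1.5)
crop(grab('scene'),220,125,400,255,4,'cs2');f=grab('top','t2');crop(f,80,105,400,255,2,'ct2')
for r in cass(f):print(np.round(r,4))"
```

```text
t4.62 pos [0.6777 0.0029 0.1586] jaw 81.0 q6 -2.02 w 0.0504 F [ 2.2  1.  -0.7]
dx 0.0587 dy 0.0884 dz -0.2317 twist 79.5  (dist 255mm ~12 rows)
```

View pics/cs2.png

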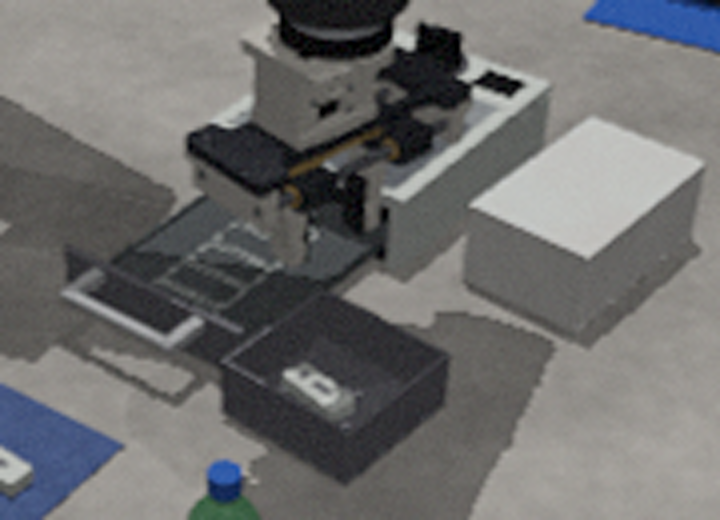

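View pics/ct2.png

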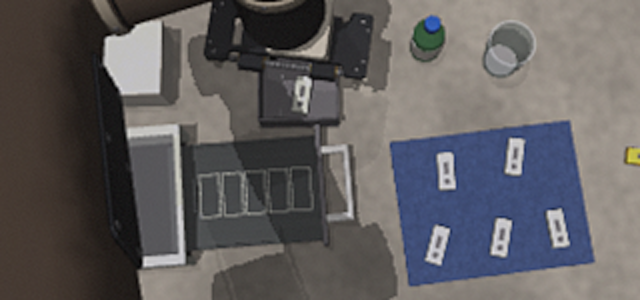

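```bash
python3 -c "
from h import *
f=cv2.imread('pics/t2.png')
for v in(95,110,120):
  print(v)
  for r in cass(f,vmin=v,full=True):print(np.round(r,4))
crop(f,170,175,260,235,8,'o2')
"
```

```text
95
110
120
```

View pics/o2.png

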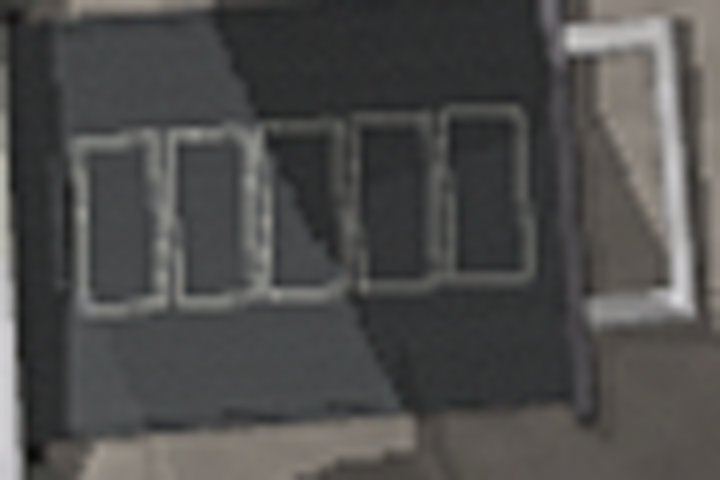

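```bash
sed -i 's/RETR_EXTERNAL,cv2.CHAIN_APPROX_NONE)\[0\]:\n        a/&/; s/cv2.findContours(m,cv2.RETR_EXTERNAL/cv2.findContours(m,cv2.RETR_LIST/' h.py
cat >> h.py <<'E'
def outl(f,x0=172,y0=180,x1=242,y1=222,th=22,z=.018):
    k=8
    g=cv2.cvtColor(cv2.resize(f[y0:y1,x0:x1],None,fx=k,fy=k,interpolation=cv2.INTER_CUBIC),cv2.COLOR_BGR2GRAY)
    m=(cv2.morphologyEx(g,cv2.MORPH_TOPHAT,np.ones((41,41)))>th).astype(np.uint8)
    m=cv2.morphologyEx(m,cv2.MORPH_CLOSE,np.ones((21,21)))
    cv2.imwrite("pics/om.png",m*255)
    c=max(cv2.findContours(m,cv2.RETR_EXTERNAL,cv2.CHAIN_APPROX_NONE)[0],key=lambda c:cv2.boundingRect(c)[2])
    P=np.array([onz("top",((u+.5)/k-.5+x0,(v+.5)/k-.5+y0),z)[:2] for u,v in c[:,0,:].astype(float)])
    (cx,cy),(w,h),a=cv2.minAreaRect((P*1000).astype(np.float32));
    if w<h:w,h,a=h,w,a+90
    return cx/1000,cy/1000,a%180,w,h,P
E
python3 -c "
from h import *
f=cv2.imread('pics/t2.png')
for r in cass(f):print(np.round(r,4))
print(np.round(outl(f)[:5],4))
print(np.round(outl(cv2.imread('pics/top0.png'))[:5],4))
outl(f)
"
```

```text
[  0.4435  -0.1937 -17.2369  59.2182  27.1386]
[  0.4523  -0.2879 -12.4603  59.4953  27.8785]
[ 0.4635 -0.3722  7.6695 58.9494 28.4256]
[ 0.553  -0.2109  1.4553 59.0499 27.6964]
[  0.5731  -0.3149 -10.1004  60.0667  27.7939]
[5.276000e-01 7.740000e-02 9.315110e+01 1.782873e+02 7.098010e+01]
[5.318000e-01 7.760000e-02 9.314720e+01 1.783723e+02 7.808170e+01]
```

View pics/om.png

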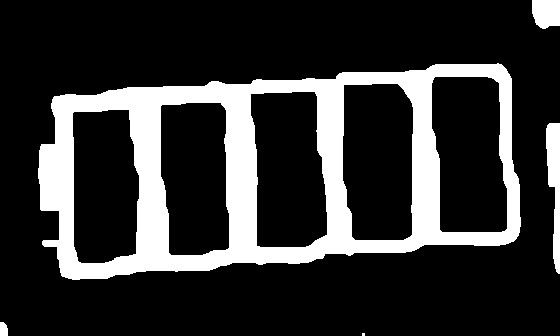

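```bash
cat >> h.py <<'E'
def holes(f,x0=172,y0=180,x1=242,y1=222,th=22,z=.018,k=8):
    g=cv2.cvtColor(cv2.resize(f[y0:y1,x0:x1],None,fx=k,fy=k,interpolation=cv2.INTER_CUBIC),cv2.COLOR_BGR2GRAY)
    m=(cv2.morphologyEx(g,cv2.MORPH_TOPHAT,np.ones((41,41)))>th).astype(np.uint8)
    m=cv2.morphologyEx(m,cv2.MORPH_CLOSE,np.ones((15,15)))
    o=[]
    cs,hi=cv2.findContours(m,cv2.RETR_CCOMP,cv2.CHAIN_APPROX_NONE)
    for c,h in zip(cs,hi[0]):
        if h[3]<0 or cv2.contourArea(c)<4000:continue
        P=np.array([onz("top",((u+.5)/k-.5+x0,(v+.5)/k-.5+y0),z)[:2] for u,v in c[:,0,:].astype(float)])
        M=cv2.moments((P*1e3).astype(np.float32).reshape(-1,1,2));r=cv2.minAreaRect((P*1000).astype(np.float32))
        o.append((M['m10']/M['m00']/1e3,M['m01']/M['m00']/1e3,*r[1],r[2]))
    return np.array(sorted(o,key=lambda r:r[1]))
E
python3 -c "
from h import *
for n in('t2','top0'):
  for th in(18,26):
    o=holes(cv2.imread(f'pics/{n}.png'),th=th);print(n,th);print(o.round(4))
    v=np.polyfit(o[:,1],o[:,0],1);print('yaw',np.degrees(-np.arctan(v[0])),o[:,:2].mean(0),np.diff(o[:,1]))
"
```

```text
t2 18
[[5.31900e-01 6.30000e-03 5.98430e+01 2.61090e+01 3.40710e+00]
 [5.30000e-01 4.01000e-02 2.57764e+01 5.84466e+01 8.93621e+01]
 [5.27400e-01 7.38000e-02 5.86927e+01 2.68787e+01 3.19060e+00]
 [5.25800e-01 1.08400e-01 5.71139e+01 2.48540e+01 1.55910e+00]
 [5.23100e-01 1.42200e-01 5.79349e+01 2.43768e+01 9.45500e-01]]
yaw 3.6667479374040526 [0.52766214 0.07414393] [0.03385322 0.03364557 0.03463736 0.03374494]
t2 26
[[5.32000e-01 6.20000e-03 6.16578e+01 2.76225e+01 3.39860e+00]
 [5.30300e-01 4.00000e-02 2.76400e+01 5.99644e+01 8.95708e+01]
 [5.27600e-01 7.34000e-02 5.98509e+01 2.97701e+01 3.19350e+00]
 [5.25800e-01 1.08200e-01 5.81164e+01 2.63770e+01 2.54640e+00]
 [5.23200e-01 1.42000e-01 5.90065e+01 2.55973e+01 1.68340e+00]]
yaw 3.7259908798795376 [0.52777453 0.07393714] [0.03380566 0.03340405 0.03483311 0.03378255]
top0 18
[[5.32100e-01 6.50000e-03 5.98272e+01 2.83955e+01 3.53160e+00]
 [5.27900e-01 7.23000e-02 5.79654e+01 3.72172e+01 4.78700e-01]
 [5.25900e-01 1.08300e-01 5.81649e+01 2.60943e+01 1.04640e+00]
 [5.23400e-01 1.42000e-01 5.87634e+01 2.52111e+01 1.81830e+00]]
yaw 3.6563650989238723 [0.52731491 0.08225631] [0.06581646 0.03598083 0.03376934]
top0 26
[[5.32200e-01 6.40000e-03 6.10223e+01 2.95393e+01 3.61390e+00]
 [5.28300e-01 7.19000e-02 3.95426e+01 5.90799e+01 8.95474e+01]
 [5.25700e-01 1.08100e-01 5.97936e+01 2.79242e+01 3.09700e+00]
 [5.23600e-01 1.41800e-01 6.05248e+01 2.67432e+01 2.73150e+00]]
yaw 3.671080741546919 [0.52746466 0.08204082] [0.06548028 0.03624042 0.03375779]
```

```bash
sed -i 's/tw=-((jaw-cur+90)%180-90)/tw=-((jaw-cur+180)%360-180)/' h.py; python3 -c "
from h import *
for i in range(1):f=grab('top','t3')
for v in(100,130,145,160):
  print(v)
  for r in cass(f,vmin=v):print(np.round(r,4))
for r in cass(grab('scene'),roi=(120,180,260,290),vmin=160,cam='scene'):print('S',np.round(r,4))
plan(.554,-.212,.1,181.5)
"
```

```text
100
[  0.4434  -0.1936 -17.2369  59.0147  27.1386]
[  0.4523  -0.2879 -12.4296  59.4959  27.8049]
[ 0.4637 -0.3725  6.9674 59.1603 28.3751]
[ 0.553  -0.2109  1.4994 59.046  27.7063]
[ 0.573  -0.3154 -9.8416 59.9537 26.8969]
130
[  0.4432  -0.1941 -17.3643  57.4112  25.7248]
[  0.4526  -0.2889 -12.3079  57.5014  25.5497]
[ 0.4637 -0.3734  8.0351 58.1967 25.821 ]
[ 0.554  -0.2116  1.7332 57.0584 25.778 ]
[ 0.5737 -0.316  -9.9597 57.7341 25.6144]
145
[  0.4433  -0.1943 -17.369   56.1263  24.8751]
[  0.4526  -0.2889 -12.4234  56.3566  24.5272]
[ 0.4639 -0.3733  8.4434 57.1549 24.9367]
[ 0.5543 -0.2117  1.6799 56.3594 25.0431]
[ 0.5737 -0.3161 -9.3072 56.7293 24.7929]
160
[  0.4433  -0.1944 -17.256   55.0568  23.5874]
[  0.4526  -0.2888 -12.4842  55.3449  23.4838]
[ 0.464  -0.3733  8.1069 55.7948 23.6571]
[ 0.5542 -0.2117  1.7392 55.2798 23.9344]
[ 0.5737 -0.3158 -9.3029 55.4831 24.0842]
S [ 0.578  -0.3175 -9.7617 54.66   23.0038]
S [ 0.4682 -0.3747  8.3671 54.7586 23.0538]
S [ 0.5577 -0.2132  1.5337 55.4624 22.9833]
S [  0.4566  -0.2903 -11.6641  55.7358  23.3393]
S [  0.4483  -0.196  -17.1641  56.2684  23.3058]
t4.82 pos [0.6789 0.0034 0.1598] jaw 81.0 q6 -2.02 w 0.0497 F [ 0.4  0.5 -0.7]
dx 0.0588 dy 0.0898 dz -0.2325 twist -100.5  (dist 256mm ~15 rows)
```

>>> jog_arm([
  {"dx": 0, "dy": 0.0898, "dz": -0.2325, "twist": -100.5},
  {"dx": 0, "dy": 0.0898, "dz": -0.2325, "twist": -100.5},
  {"dx": 0, "dy": 0.0898, "dz": -0.2325, "twist": -100.5},
  {"dx": 0, "dy": 0.0898, "dz": -0.2325, "twist": -100.5},
  {"dx": 0, "dy": 0.0898, "dz": -0.2325, "twist": -100.5},
  {"dx": 0, "dy": 0.0898, "dz": -0.2325, "twist": -100.5},
  {"dx": 0.0588, "dy": 0.0898, "dz": -0.2325, "twist": -100.5},
  {"dx": 0.0588, "dy": 0.0898, "dz": -0.2325, "twist": -100.5},
  {"dx": 0.0588, "dy": 0.0898, "dz": -0.2325, "twist": -100.5},
  {"dx": 0.0588, "dy": 0.0898, "dz": -0.2325, "twist": -100.5},
  {"dx": 0.0588, "dy": 0.0898, "dz": -0.2325, "twist": -100.5},
  {"dx": 0.0588, "dy": 0.0898, "dz": -0.2325, "twist": -100.5},
  {"dx": 0.0588, "dy": 0.0898, "dz": -0.2325, "twist": -100.5},
  {"dx": 0.0588, "dy": 0.0898, "dz": -0.2325, "twist": -100.5},
  {"dx": 0.0588, "dy": 0.0898, "dz": -0.2325, "twist": -100.5},
  {"dx": 0.0588, "dy": 0.0898, "dz": -0.2325, "twist": -100.5},
  {"dx": 0.0588, "dy": 0.0898, "dz": -0.2325, "twist": -100.5},
  {"dx": 0.0588, "dy": 0.0898, "dz": -0.2325, "twist": -100.5},
  {"dx": 0.0588, "dy": 0.0898, "dz": -0.2325, "twist": -100.5},
], gripper=0.078)

```text
t: 6.4
eef_pos: [0.5526, -0.2124, 0.0977]
ee_rot: [-0.216, 1.571, 2.949]
force: [-1.0, -0.4, -0.3]
width: 0.0779
```

```bash
python3 -c "
from h import *
f=grab('top','t4');g=grab('scene','s4')
for r in cass(f,vmin=150):print(np.round(r,4))
for r in cass(g,roi=(120,180,260,290),vmin=160,cam='scene'):print('S',np.round(r,4))
plan(.554,-.212,.0145,181.6)
"
```

```text
[  0.4523  -0.2888 -12.6665  54.634   23.0797]
[ 0.464  -0.3732  8.2554 55.1817 23.3153]
S [  0.7407  -0.2538 -47.147   63.6462  23.41  ]
S [ 0.5779 -0.3176 -9.9391 55.1255 23.6624]
S [ 0.4682 -0.3747  8.373  55.6095 23.6516]
S [  0.4563  -0.2901 -11.6978  56.307   23.5894]
t6.50 pos [ 0.5527 -0.2124  0.0977] jaw -178.6 q6 0.06 w 0.0779 F [-0.2  0.1 -0.5]
dx 0.0832 dy -0.0004 dz -0.0013 twist -0.2  (dist 83mm ~2 rows)
```

View pics/s4.png

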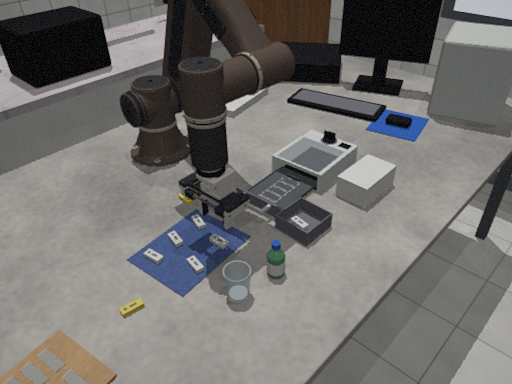

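>>> jog_arm([
  {"dx": 0.04, "dy": 0, "dz": -0.0013, "twist": 0},
  {"dx": 0.065, "dy": 0, "dz": -0.0013, "twist": 0},
  {"dx": 0.076, "dy": 0, "dz": -0.0013, "twist": 0},
  {"dx": 0.083, "dy": 0, "dz": -0.0013, "twist": 0},
  {"dx": 0.083, "dy": 0, "dz": -0.0013, "twist": 0},
  {"dx": 0.083, "dy": 0, "dz": -0.0013, "twist": 0},
  {"dx": 0.083, "dy": 0, "dz": -0.0013, "twist": 0},
])

```text
t: 7.08
eef_pos: [0.5549, -0.2125, 0.0157]
ee_rot: [2.939, 1.569, -0.177]
force: [0.4, 0.1, -0.3]
width: 0.0779
```

>>> jog_arm([
  {"dx": 0, "dy": 0, "dz": 0, "twist": 0},
  {"dx": 0, "dy": 0, "dz": 0, "twist": 0},
  {"dx": 0, "dy": 0, "dz": 0, "twist": 0},
  {"dx": 0, "dy": 0, "dz": 0, "twist": 0},
  {"dx": 0, "dy": 0, "dz": 0, "twist": 0},
  {"dx": 0, "dy": 0, "dz": 0, "twist": 0},
], gripper=0.045, newtons=20)

```text
t: 7.58
eef_pos: [0.5542, -0.2124, 0.015]
ee_rot: [2.954, 1.57, -0.163]
force: [0.6, 1.1, 2.1]
width: 0.0559
```

```bash
python3 -c "
from h import *
plan(.5236,.142,.12,183.5)
"
```

```text
t7.58 pos [ 0.5542 -0.2124  0.015 ] jaw -178.5 q6 0.06 w 0.0559 F [0.6 1.1 2.1]
dx -0.1050 dy -0.3551 dz 0.0215 twist -2.0  (dist 371mm ~9 rows)
```

>>> jog_arm([
  {"dx": -0.03, "dy": 0, "dz": 0, "twist": 0},
  {"dx": -0.07, "dy": 0, "dz": 0, "twist": 0},
  {"dx": -0.105, "dy": -0.02, "dz": 0.0, "twist": -2},
  {"dx": -0.105, "dy": -0.06, "dz": 0.0215, "twist": -2},
  {"dx": -0.105, "dy": -0.1, "dz": 0.0215, "twist": -2},
  {"dx": -0.105, "dy": -0.14, "dz": 0.0215, "twist": -2},
  {"dx": -0.105, "dy": -0.18, "dz": 0.0215, "twist": -2},
  {"dx": -0.105, "dy": -0.22, "dz": 0.0215, "twist": -2},
  {"dx": -0.105, "dy": -0.26, "dz": 0.0215, "twist": -2},
  {"dx": -0.105, "dy": -0.3, "dz": 0.0215, "twist": -2},
  {"dx": -0.105, "dy": -0.33, "dz": 0.0215, "twist": -2},
  {"dx": -0.105, "dy": -0.355, "dz": 0.0215, "twist": -2},
  {"dx": -0.105, "dy": -0.355, "dz": 0.0215, "twist": -2},
  {"dx": -0.105, "dy": -0.355, "dz": 0.0215, "twist": -2},
  {"dx": -0.105, "dy": -0.355, "dz": 0.0215, "twist": -2},
  {"dx": -0.105, "dy": -0.355, "dz": 0.0215, "twist": -2},
])

```text
t: 8.92
eef_pos: [0.5233, 0.1412, 0.1196]
ee_rot: [0.396, 1.57, -2.686]
force: [0.2, -0.4, -0.1]
width: 0.0558
```

```bash
python3 -c "
from h import *
plan(.5236,.142,.0315,183.5)
f=grab('top','t5');crop(grab('scene','s5'),200,125,380,255,4,'cs5')
for r in cass(f,vmin=150):print(np.round(r,4))
"
```

```text
t8.92 pos [0.5233 0.1412 0.1196] jaw -176.6 q6 -0.57 w 0.0558 F [ 0.2 -0.4 -0.1]
dx 0.0881 dy -0.0008 dz -0.0004 twist -0.1  (dist 88mm ~3 rows)
[  0.4435  -0.1943 -17.0994  53.5211  21.6959]
[  0.4524  -0.2888 -12.2423  53.7994  21.7714]
[ 0.464  -0.3732  8.1542 53.8665 21.8623]
[ 0.5737 -0.3158 -9.1945 53.9072 22.1564]
```

View pics/cs5.png

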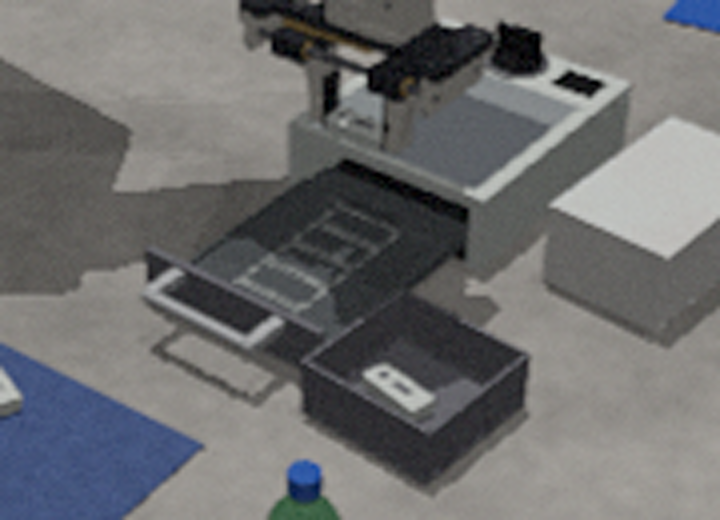

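>>> jog_arm([
  {"dx": 0.04, "dy": -0.0008, "dz": -0.0004, "twist": 0},
  {"dx": 0.07, "dy": -0.0008, "dz": -0.0004, "twist": 0},
  {"dx": 0.08, "dy": -0.0008, "dz": -0.0004, "twist": 0},
  {"dx": 0.085, "dy": -0.0008, "dz": -0.0004, "twist": 0},
  {"dx": 0.088, "dy": -0.0008, "dz": -0.0004, "twist": 0},
  {"dx": 0.088, "dy": -0.0008, "dz": -0.0004, "twist": 0},
  {"dx": 0.088, "dy": -0.0008, "dz": -0.0004, "twist": 0},
])

```text
t: 9.6
eef_pos: [0.5248, 0.1432, 0.033]
ee_rot: [-2.706, 1.569, 0.496]
force: [0.1, 0.6, 0.5]
width: 0.0556
```

>>> jog_arm([
  {"dx": 0, "dy": 0, "dz": 0, "twist": 0},
  {"dx": 0, "dy": 0, "dz": 0, "twist": 0},
  {"dx": 0, "dy": 0, "dz": 0, "twist": 0},
], gripper=0.07)

```text
t: 9.85
eef_pos: [0.5243, 0.1431, 0.0326]
ee_rot: [-2.616, 1.569, 0.586]
force: [0.4, 0.3, 0.7]
width: 0.0678
```

```bash
python3 -c "
from h import *
plan(.5737,-.316,.12,170.7)
"
```

```text
t9.85 pos [0.5243 0.1431 0.0326] jaw -176.5 q6 -0.57 w 0.0678 F [0.4 0.3 0.7]
dx -0.0877 dy 0.4612 dz -0.0217 twist 12.8  (dist 470mm ~12 rows)
```

>>> jog_arm([
  {"dx": -0.03, "dy": 0, "dz": 0, "twist": 0},
  {"dx": -0.07, "dy": 0, "dz": 0, "twist": 0},
  {"dx": -0.0877, "dy": 0.02, "dz": 0, "twist": 0},
  {"dx": -0.0877, "dy": 0.06, "dz": -0.0217, "twist": 12.8},
  {"dx": -0.0877, "dy": 0.1, "dz": -0.0217, "twist": 12.8},
  {"dx": -0.0877, "dy": 0.14, "dz": -0.0217, "twist": 12.8},
  {"dx": -0.0877, "dy": 0.18, "dz": -0.0217, "twist": 12.8},
  {"dx": -0.0877, "dy": 0.22, "dz": -0.0217, "twist": 12.8},
  {"dx": -0.0877, "dy": 0.26, "dz": -0.0217, "twist": 12.8},
  {"dx": -0.0877, "dy": 0.3, "dz": -0.0217, "twist": 12.8},
  {"dx": -0.0877, "dy": 0.34, "dz": -0.0217, "twist": 12.8},
  {"dx": -0.0877, "dy": 0.38, "dz": -0.0217, "twist": 12.8},
  {"dx": -0.0877, "dy": 0.42, "dz": -0.0217, "twist": 12.8},
  {"dx": -0.0877, "dy": 0.45, "dz": -0.0217, "twist": 12.8},
  {"dx": -0.0877, "dy": 0.4612, "dz": -0.0217, "twist": 12.8},
  {"dx": -0.0877, "dy": 0.4612, "dz": -0.0217, "twist": 12.8},
  {"dx": -0.0877, "dy": 0.4612, "dz": -0.0217, "twist": 12.8},
  {"dx": -0.0877, "dy": 0.4612, "dz": -0.0217, "twist": 12.8},
], gripper=0.078)

```text
t: 11.35
eef_pos: [0.5732, -0.3154, 0.1196]
ee_rot: [-1.341, 1.571, 1.638]
force: [-0.3, 0.5, -0.5]
width: 0.0779
```

```bash
cat >> h.py <<'E'
PL={1:(.5318,.0062),2:(.5298,.0402),3:(.5277,.0741),4:(.5256,.1080),5:(.5236,.1420)}
def tray(f):
    for r in cass(f,z=.032,roi=(172,180,242,222),vmin=150,full=True):
        k=min(PL,key=lambda k:abs(PL[k][1]-r[1]));d=np.array(r[:2])-PL[k];a=np.radians(3.5)
        dx=d@[np.cos(a),np.sin(a)];dy=d@[-np.sin(a),np.cos(a)]
        if r[3]>40:print("TRAY place",k,np.round(r,4),"off mm reader x %.1f y %.1f yaw %.1f"%(dx*1e3,dy*1e3,r[2]-3.5))
def look(n,x,y,z,jaw):
    f=grab('top','t'+n);g=grab('scene','s'+n)
    for r in cass(f,vmin=150):print("M",np.round(r,4))
    for r in cass(g,roi=(120,180,260,290),vmin=160,cam='scene'):print('S',np.round(r,4))
    tray(f);plan(x,y,z,jaw)
E
python3 -c "
from h import *
look('6',.5737,-.316,.0145,170.7)
f=cv2.imread('pics/t6.png');crop(f,170,175,260,235,8,'o6')
"
```

```text
M [  0.4524  -0.2888 -12.4842  55.141   23.5626]
M [ 0.464  -0.4322  5.0286 51.338  22.8987]
M [ 0.4637 -0.3733  7.9212 55.5921 23.7954]
S [ 0.468  -0.3746  8.6584 55.1383 23.6216]
S [  0.4563  -0.29   -11.5188  56.3433  23.6852]
TRAY place 5 [ 0.5233  0.1435  1.9899 56.368  22.8573] off mm reader x -0.2 y 1.5 yaw -1.5
t11.45 pos [ 0.5735 -0.315   0.1198] jaw 170.7 q6 0.04 w 0.0779 F [-0.3 -0.6  0. ]
dx 0.1053 dy 0.0010 dz -0.0003 twist 0.0  (dist 105mm ~3 rows)
```

View pics/o6.png

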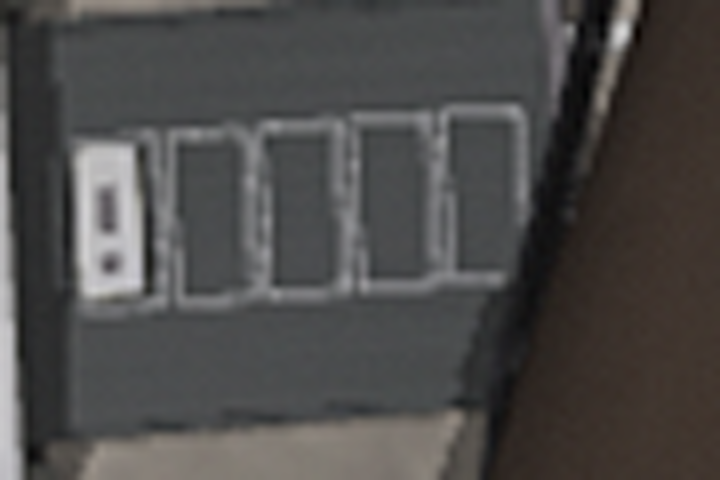

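>>> jog_arm([
  {"dx": 0.04, "dy": 0.001, "dz": 0, "twist": 0},
  {"dx": 0.08, "dy": 0.001, "dz": 0, "twist": 0},
  {"dx": 0.098, "dy": 0.001, "dz": 0, "twist": 0},
  {"dx": 0.105, "dy": 0.001, "dz": 0, "twist": 0},
  {"dx": 0.105, "dy": 0.001, "dz": 0, "twist": 0},
  {"dx": 0.105, "dy": 0.001, "dz": 0, "twist": 0},
  {"dx": 0.105, "dy": 0.001, "dz": 0, "twist": 0},
])

```text
t: 12.03
eef_pos: [0.574, -0.3165, 0.0154]
ee_rot: [2.99, 1.569, -0.313]
force: [-0.1, 1.1, 0.8]
width: 0.0781
```

>>> jog_arm([
  {"dx": 0, "dy": 0, "dz": 0, "twist": 0},
  {"dx": 0, "dy": 0, "dz": 0, "twist": 0},
  {"dx": 0, "dy": 0, "dz": 0, "twist": 0},
  {"dx": 0, "dy": 0, "dz": 0, "twist": 0},
  {"dx": 0, "dy": 0, "dz": 0, "twist": 0},
  {"dx": 0, "dy": 0, "dz": 0, "twist": 0},
], gripper=0.045, newtons=20)

```text
t: 12.53
eef_pos: [0.5733, -0.3173, 0.0146]
ee_rot: [-3.134, 1.571, -0.155]
force: [-0.3, 1.6, 1.7]
width: 0.0557
```

```bash
python3 -c "
from h import *
plan(*PL[4],.12,183.5)
"
```

```text
t12.53 pos [ 0.5733 -0.3173  0.0146] jaw 170.7 q6 0.05 w 0.0557 F [-0.3  1.6  1.7]
dx -0.1054 dy -0.4119 dz 0.1161 twist -12.8  (dist 441mm ~11 rows)
```

>>> jog_arm([
  {"dx": -0.03, "dy": 0, "dz": 0, "twist": 0},
  {"dx": -0.07, "dy": 0, "dz": 0, "twist": 0},
  {"dx": -0.105, "dy": -0.02, "dz": 0.006, "twist": -3},
  {"dx": -0.105, "dy": -0.06, "dz": 0.018, "twist": -12.8},
  {"dx": -0.105, "dy": -0.1, "dz": 0.03, "twist": -12.8},
  {"dx": -0.105, "dy": -0.14, "dz": 0.04, "twist": -12.8},
  {"dx": -0.105, "dy": -0.18, "dz": 0.05, "twist": -12.8},
  {"dx": -0.105, "dy": -0.22, "dz": 0.062, "twist": -12.8},
  {"dx": -0.105, "dy": -0.26, "dz": 0.074, "twist": -12.8},
  {"dx": -0.105, "dy": -0.3, "dz": 0.086, "twist": -12.8},
  {"dx": -0.105, "dy": -0.335, "dz": 0.098, "twist": -12.8},
  {"dx": -0.105, "dy": -0.37, "dz": 0.108, "twist": -12.8},
  {"dx": -0.105, "dy": -0.4, "dz": 0.1161, "twist": -12.8},
  {"dx": -0.105, "dy": -0.411, "dz": 0.1161, "twist": -12.8},
  {"dx": -0.105, "dy": -0.411, "dz": 0.1161, "twist": -12.8},
  {"dx": -0.08, "dy": -0.411, "dz": 0.1161, "twist": -12.8},
  {"dx": -0.04, "dy": -0.411, "dz": 0.1161, "twist": -12.8},
  {"dx": -0.03, "dy": -0.411, "dz": 0.1161, "twist": -12.8},
  {"dx": -0.03, "dy": -0.411, "dz": 0.1161, "twist": -12.8},
  {"dx": -0.03, "dy": -0.411, "dz": 0.1161, "twist": -12.8},
])

```text
t: 14.2
eef_pos: [0.5254, 0.1063, 0.0447]
ee_rot: [0.734, 1.569, -2.348]
force: [-0.2, 0.5, 0.2]
width: 0.0556
```

```bash
python3 -c "
from h import *
grab('scene','s7')
plan(.5256,.1067,.0315,183.5)
crop(cv2.imread('pics/s7.png'),200,125,380,255,4,'cs7')
"
```

```text
t14.25 pos [0.5262 0.1068 0.0456] jaw -176.6 q6 -0.51 w 0.0559 F [ 0.2 -0.   1. ]
dx 0.0141 dy 0.0001 dz 0.0006 twist -0.1  (dist 14mm ~1 rows)
```

View pics/cs7.png

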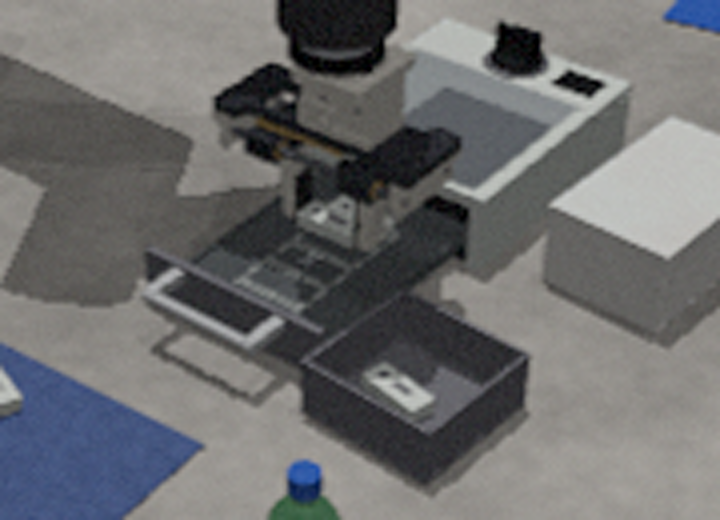

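>>> jog_arm([
  {"dx": 0.008, "dy": 0, "dz": 0.0004, "twist": 0},
  {"dx": 0.014, "dy": 0, "dz": 0.0004, "twist": 0},
  {"dx": 0.014, "dy": 0, "dz": 0.0004, "twist": 0},
  {"dx": 0.014, "dy": 0, "dz": 0.0004, "twist": 0},
  {"dx": 0.014, "dy": 0, "dz": 0.0004, "twist": 0},
])

```text
t: 14.67
eef_pos: [0.5249, 0.1071, 0.0307]
ee_rot: [-2.326, 1.571, 0.876]
force: [0.2, -0.4, -0.5]
width: 0.0561
```

>>> jog_arm([
  {"dx": 0, "dy": 0, "dz": 0, "twist": 0},
  {"dx": 0, "dy": 0, "dz": 0, "twist": 0},
  {"dx": 0, "dy": 0, "dz": 0, "twist": 0},
], gripper=0.07)

```text
t: 14.92
eef_pos: [0.5249, 0.1071, 0.0306]
ee_rot: [-2.594, 1.571, 0.608]
force: [0.3, -0.2, 0.3]
width: 0.0681
```

```bash
python3 -c "
from h import *
plan(.4525,-.2888,.12,167.5)
"
```

```text
t14.92 pos [0.5249 0.1071 0.0306] jaw -176.5 q6 -0.51 w 0.0681 F [ 0.3 -0.2  0.3]
dx -0.0895 dy 0.3908 dz 0.0962 twist 16.0  (dist 412mm ~10 rows)
```

>>> jog_arm([
  {"dx": -0.03, "dy": 0, "dz": 0, "twist": 0},
  {"dx": -0.07, "dy": 0, "dz": 0, "twist": 0},
  {"dx": -0.0895, "dy": 0.02, "dz": 0.005, "twist": 3},
  {"dx": -0.0895, "dy": 0.06, "dz": 0.015, "twist": 9},
  {"dx": -0.0895, "dy": 0.1, "dz": 0.025, "twist": 16},
  {"dx": -0.0895, "dy": 0.14, "dz": 0.035, "twist": 16},
  {"dx": -0.0895, "dy": 0.18, "dz": 0.045, "twist": 16},
  {"dx": -0.0895, "dy": 0.22, "dz": 0.055, "twist": 16},
  {"dx": -0.0895, "dy": 0.26, "dz": 0.065, "twist": 16},
  {"dx": -0.0895, "dy": 0.3, "dz": 0.075, "twist": 16},
  {"dx": -0.0895, "dy": 0.34, "dz": 0.085, "twist": 16},
  {"dx": -0.0895, "dy": 0.375, "dz": 0.0962, "twist": 16},
  {"dx": -0.0895, "dy": 0.3908, "dz": 0.0962, "twist": 16},
  {"dx": -0.0895, "dy": 0.3908, "dz": 0.0962, "twist": 16},
  {"dx": -0.0895, "dy": 0.3908, "dz": 0.0962, "twist": 16},
  {"dx": -0.0895, "dy": 0.3908, "dz": 0.0962, "twist": 16},
  {"dx": -0.0895, "dy": 0.3908, "dz": 0.0962, "twist": 16},
], gripper=0.078)

```text
t: 16.33
eef_pos: [0.4526, -0.288, 0.12]
ee_rot: [-1.292, 1.571, 1.632]
force: [0.2, 0.2, 0.7]
width: 0.0778
```

```bash
python3 -c "
from h import *
look('8',.4525,-.2888,.0145,167.5)
f=cv2.imread('pics/t8.png');crop(f,170,175,260,235,8,'o8')
"
```

```text
S [ 0.4684 -0.3751  8.9132 54.2651 22.7541]
TRAY place 4 [ 0.5233  0.1084  2.0006 53.1973 22.6856] off mm reader x -2.3 y 0.5 yaw -1.5
TRAY place 5 [ 0.5233  0.1435  1.65   55.3268 22.1238] off mm reader x -0.2 y 1.5 yaw -1.9
t16.43 pos [ 0.4527 -0.2879  0.1201] jaw 167.5 q6 -0.02 w 0.0777 F [ 0.4 -0.2 -0.3]
dx 0.1056 dy 0.0009 dz 0.0000 twist 0.0  (dist 106mm ~3 rows)
```

View pics/o8.png

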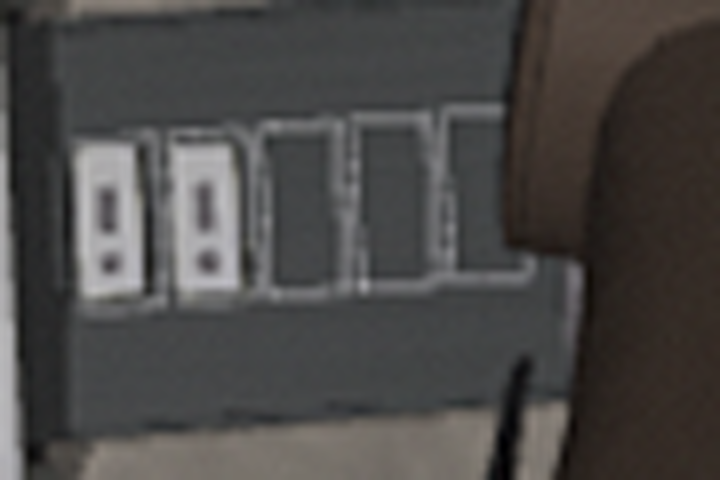

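View pics/s8.png

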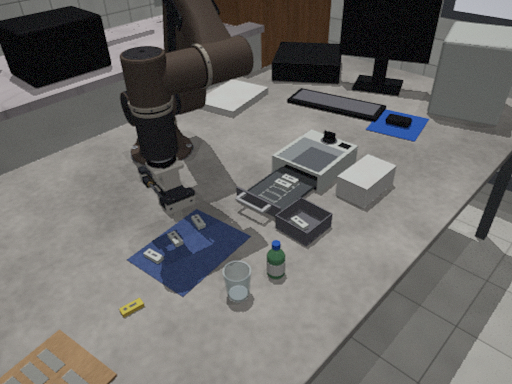

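>>> jog_arm([
  {"dx": 0.04, "dy": 0.0006, "dz": 0, "twist": 0},
  {"dx": 0.08, "dy": 0.0006, "dz": 0, "twist": 0},
  {"dx": 0.098, "dy": 0.0006, "dz": 0, "twist": 0},
  {"dx": 0.105, "dy": 0.0006, "dz": 0, "twist": 0},
  {"dx": 0.105, "dy": 0.0006, "dz": 0, "twist": 0},
  {"dx": 0.105, "dy": 0.0006, "dz": 0, "twist": 0},
  {"dx": 0.105, "dy": 0.0006, "dz": 0, "twist": 0},
])

```text
t: 17.02
eef_pos: [0.4532, -0.2891, 0.0158]
ee_rot: [3.039, 1.569, -0.321]
force: [-0.1, -0.2, 0.3]
width: 0.0778
```

>>> jog_arm([
  {"dx": 0, "dy": 0, "dz": 0, "twist": 0},
  {"dx": 0, "dy": 0, "dz": 0, "twist": 0},
  {"dx": 0, "dy": 0, "dz": 0, "twist": 0},
  {"dx": 0, "dy": 0, "dz": 0, "twist": 0},
  {"dx": 0, "dy": 0, "dz": 0, "twist": 0},
  {"dx": 0, "dy": 0, "dz": 0, "twist": 0},
], gripper=0.045, newtons=20)

```text
t: 17.52
eef_pos: [0.4525, -0.2894, 0.0152]
ee_rot: [3.094, 1.57, -0.266]
force: [-0.5, 1.0, 3.2]
width: 0.0556
```

```bash
python3 -c "
from h import *
plan(*PL[3],.12,183.5)
"
```

```text
t17.52 pos [ 0.4525 -0.2894  0.0152] jaw 167.5 q6 -0.02 w 0.0556 F [-0.5  1.   3.2]
dx -0.1048 dy -0.3712 dz 0.0055 twist -16.0  (dist 386mm ~10 rows)
```

>>> jog_arm([
  {"dx": -0.03, "dy": 0, "dz": 0, "twist": 0},
  {"dx": -0.07, "dy": 0, "dz": 0, "twist": 0},
  {"dx": -0.105, "dy": -0.02, "dz": 0.0, "twist": -3},
  {"dx": -0.105, "dy": -0.06, "dz": 0.0055, "twist": -16},
  {"dx": -0.105, "dy": -0.1, "dz": 0.0055, "twist": -16},
  {"dx": -0.105, "dy": -0.14, "dz": 0.0055, "twist": -16},
  {"dx": -0.105, "dy": -0.18, "dz": 0.0055, "twist": -16},
  {"dx": -0.105, "dy": -0.22, "dz": 0.0055, "twist": -16},
  {"dx": -0.105, "dy": -0.26, "dz": 0.0055, "twist": -16},
  {"dx": -0.105, "dy": -0.3, "dz": 0.0055, "twist": -16},
  {"dx": -0.105, "dy": -0.335, "dz": 0.0055, "twist": -16},
  {"dx": -0.105, "dy": -0.36, "dz": 0.0055, "twist": -16},
  {"dx": -0.105, "dy": -0.3705, "dz": 0.0055, "twist": -16},
  {"dx": -0.105, "dy": -0.3705, "dz": 0.0055, "twist": -16},
  {"dx": -0.105, "dy": -0.3705, "dz": 0.0055, "twist": -16},
  {"dx": -0.08, "dy": -0.3705, "dz": 0.0055, "twist": -16},
  {"dx": -0.04, "dy": -0.3705, "dz": 0.0055, "twist": -16},
  {"dx": -0.03, "dy": -0.3705, "dz": 0.0055, "twist": -16},
  {"dx": -0.03, "dy": -0.3705, "dz": 0.0055, "twist": -16},
  {"dx": -0.03, "dy": -0.3705, "dz": 0.0055, "twist": -16},
])

```text
t: 19.18
eef_pos: [0.5273, 0.0724, 0.0452]
ee_rot: [0.652, 1.569, -2.43]
force: [0.5, -0.3, 0.1]
width: 0.0556
```

```bash
python3 -c "
from h import *
grab('scene','s9')
plan(.5277,.0737,.0315,183.5)
crop(cv2.imread('pics/s9.png'),200,125,380,255,4,'cs9')
"
```

```text
t19.23 pos [0.5282 0.073  0.0462] jaw -176.6 q6 -0.45 w 0.0557 F [-0.6 -0.4 -0.8]
dx 0.0147 dy -0.0007 dz 0.0004 twist -0.1  (dist 15mm ~1 rows)
```

View pics/cs9.png

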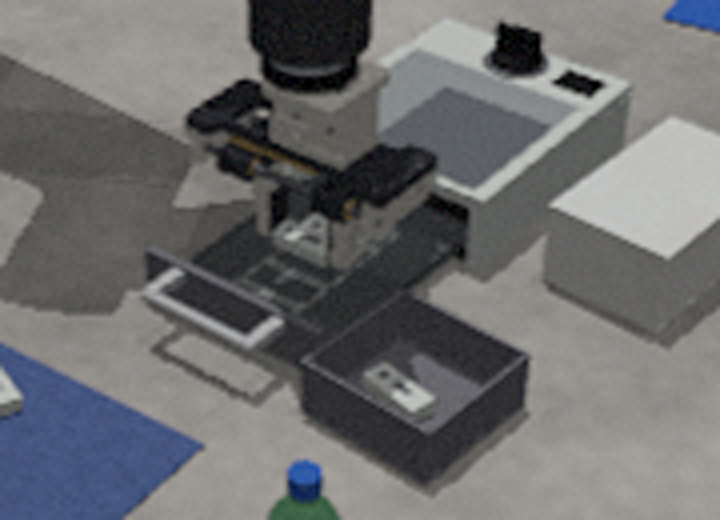

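>>> jog_arm([
  {"dx": 0.008, "dy": -0.0006, "dz": 0.0002, "twist": 0},
  {"dx": 0.0145, "dy": -0.0006, "dz": 0.0002, "twist": 0},
  {"dx": 0.0145, "dy": -0.0006, "dz": 0.0002, "twist": 0},
  {"dx": 0.0145, "dy": -0.0006, "dz": 0.0002, "twist": 0},
  {"dx": 0.0145, "dy": -0.0006, "dz": 0.0002, "twist": 0},
])

```text
t: 19.65
eef_pos: [0.5274, 0.0742, 0.0307]
ee_rot: [-2.754, 1.57, 0.448]
force: [1.0, -0.3, 1.2]
width: 0.0562
```

>>> jog_arm([
  {"dx": 0, "dy": 0, "dz": 0, "twist": 0},
  {"dx": 0, "dy": 0, "dz": 0, "twist": 0},
  {"dx": 0, "dy": 0, "dz": 0, "twist": 0},
], gripper=0.07)

```text
t: 19.9
eef_pos: [0.527, 0.074, 0.0304]
ee_rot: [0.152, 1.571, -2.93]
force: [0.4, -0.4, 0.1]
width: 0.068
```

```bash
python3 -c "
from h import *
plan(.4433,-.1944,.12,162.7)
"
```

```text
t19.90 pos [0.527  0.074  0.0304] jaw -176.5 q6 -0.45 w 0.0680 F [ 0.4 -0.4  0.1]
dx -0.0895 dy 0.2629 dz 0.0998 twist 20.8  (dist 295mm ~8 rows)
```

>>> jog_arm([
  {"dx": -0.03, "dy": 0, "dz": 0, "twist": 0},
  {"dx": -0.07, "dy": 0, "dz": 0, "twist": 0},
  {"dx": -0.0895, "dy": 0.02, "dz": 0.008, "twist": 3},
  {"dx": -0.0895, "dy": 0.055, "dz": 0.02, "twist": 9},
  {"dx": -0.0895, "dy": 0.09, "dz": 0.035, "twist": 16},
  {"dx": -0.0895, "dy": 0.125, "dz": 0.05, "twist": 20.8},
  {"dx": -0.0895, "dy": 0.16, "dz": 0.065, "twist": 20.8},
  {"dx": -0.0895, "dy": 0.2, "dz": 0.08, "twist": 20.8},
  {"dx": -0.0895, "dy": 0.235, "dz": 0.09, "twist": 20.8},
  {"dx": -0.0895, "dy": 0.2629, "dz": 0.0998, "twist": 20.8},
  {"dx": -0.0895, "dy": 0.2629, "dz": 0.0998, "twist": 20.8},
  {"dx": -0.0895, "dy": 0.2629, "dz": 0.0998, "twist": 20.8},
  {"dx": -0.0895, "dy": 0.2629, "dz": 0.0998, "twist": 20.8},
  {"dx": -0.0895, "dy": 0.2629, "dz": 0.0998, "twist": 20.8},
], gripper=0.078)

```text
t: 21.07
eef_pos: [0.4437, -0.1938, 0.12]
ee_rot: [-2.215, 1.571, 0.625]
force: [0.6, 0.6, -0.7]
width: 0.078
```

```bash
python3 -c "
from h import *
look('10',.4433,-.1944,.0145,162.7)
"
```

```text
S [ 0.4682 -0.3748  8.5016 54.653  22.7393]
t21.17 pos [ 0.4438 -0.1935  0.12  ] jaw 162.7 q6 -0.30 w 0.0783 F [0.7 0.5 0.3]
dx 0.1055 dy 0.0010 dz 0.0002 twist 0.0  (dist 105mm ~3 rows)
```

View pics/s10.png

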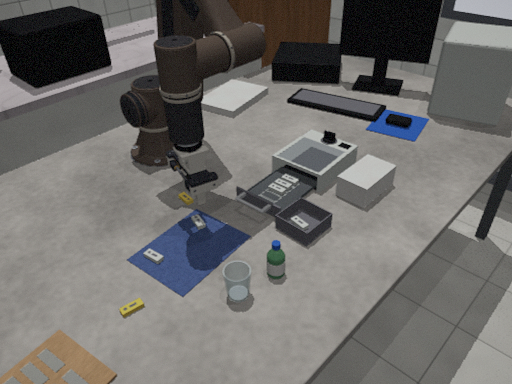

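View pics/t10.png

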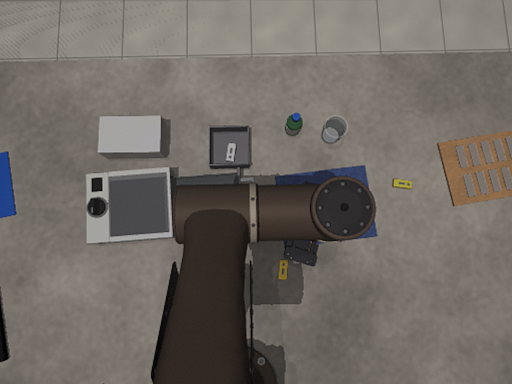

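>>> jog_arm([
  {"dx": 0.04, "dy": 0.0006, "dz": 0, "twist": 0},
  {"dx": 0.08, "dy": 0.0006, "dz": 0, "twist": 0},
  {"dx": 0.098, "dy": 0.0006, "dz": 0, "twist": 0},
  {"dx": 0.105, "dy": 0.0006, "dz": 0, "twist": 0},
  {"dx": 0.105, "dy": 0.0006, "dz": 0, "twist": 0},
  {"dx": 0.105, "dy": 0.0006, "dz": 0, "twist": 0},
  {"dx": 0.105, "dy": 0.0006, "dz": 0, "twist": 0},
])

```text
t: 21.75
eef_pos: [0.4442, -0.1944, 0.0156]
ee_rot: [-2.998, 1.57, -0.158]
force: [-1.2, -0.9, -0.6]
width: 0.0781
```

>>> jog_arm([
  {"dx": 0, "dy": 0, "dz": 0, "twist": 0},
  {"dx": 0, "dy": 0, "dz": 0, "twist": 0},
  {"dx": 0, "dy": 0, "dz": 0, "twist": 0},
  {"dx": 0, "dy": 0, "dz": 0, "twist": 0},
  {"dx": 0, "dy": 0, "dz": 0, "twist": 0},
  {"dx": 0, "dy": 0, "dz": 0, "twist": 0},
], gripper=0.045, newtons=20)

```text
t: 22.25
eef_pos: [0.4435, -0.195, 0.0152]
ee_rot: [-2.878, 1.57, -0.039]
force: [-0.6, 1.2, 3.1]
width: 0.0559
```

```bash
python3 -c "
from h import *
plan(*PL[2],.12,183.5)
"
```

```text
t22.25 pos [ 0.4435 -0.195   0.0152] jaw 162.7 q6 -0.30 w 0.0559 F [-0.6  1.2  3.1]
dx -0.1048 dy -0.2502 dz -0.0124 twist -20.8  (dist 272mm ~7 rows)
```

>>> jog_arm([
  {"dx": -0.03, "dy": 0, "dz": 0, "twist": 0},
  {"dx": -0.07, "dy": 0, "dz": 0, "twist": 0},
  {"dx": -0.105, "dy": -0.02, "dz": 0.0, "twist": -3},
  {"dx": -0.105, "dy": -0.055, "dz": -0.003, "twist": -9},
  {"dx": -0.105, "dy": -0.09, "dz": -0.005, "twist": -16},
  {"dx": -0.105, "dy": -0.125, "dz": -0.008, "twist": -20.8},
  {"dx": -0.105, "dy": -0.16, "dz": -0.01, "twist": -20.8},
  {"dx": -0.105, "dy": -0.195, "dz": -0.0124, "twist": -20.8},
  {"dx": -0.105, "dy": -0.23, "dz": -0.0124, "twist": -20.8},
  {"dx": -0.105, "dy": -0.25, "dz": -0.0124, "twist": -20.8},
  {"dx": -0.105, "dy": -0.25, "dz": -0.0124, "twist": -20.8},
  {"dx": -0.105, "dy": -0.25, "dz": -0.0124, "twist": -20.8},
  {"dx": -0.08, "dy": -0.25, "dz": -0.0124, "twist": -20.8},
  {"dx": -0.04, "dy": -0.25, "dz": -0.0124, "twist": -20.8},
  {"dx": -0.03, "dy": -0.25, "dz": -0.0124, "twist": -20.8},
  {"dx": -0.03, "dy": -0.25, "dz": -0.0124, "twist": -20.8},
  {"dx": -0.03, "dy": -0.25, "dz": -0.0124, "twist": -20.8},
  {"dx": -0.03, "dy": -0.25, "dz": -0.0124, "twist": -20.8},
])

```text
t: 23.75
eef_pos: [0.5306, 0.0399, 0.0465]
ee_rot: [-3.023, 1.569, 0.179]
force: [0.5, -0.4, 0.3]
width: 0.0562
```

```bash
python3 -c "
from h import *
grab('scene','s11')
plan(.5298,.0398,.0315,183.5)
crop(cv2.imread('pics/s11.png'),200,125,380,255,4,'cs11')
"
```

```text
t23.80 pos [0.5308 0.0401 0.0467] jaw -176.5 q6 -0.38 w 0.0558 F [ 0.8  0.  -0.4]
dx 0.0152 dy 0.0003 dz 0.0010 twist -0.0  (dist 15mm ~1 rows)
```

View pics/cs11.png

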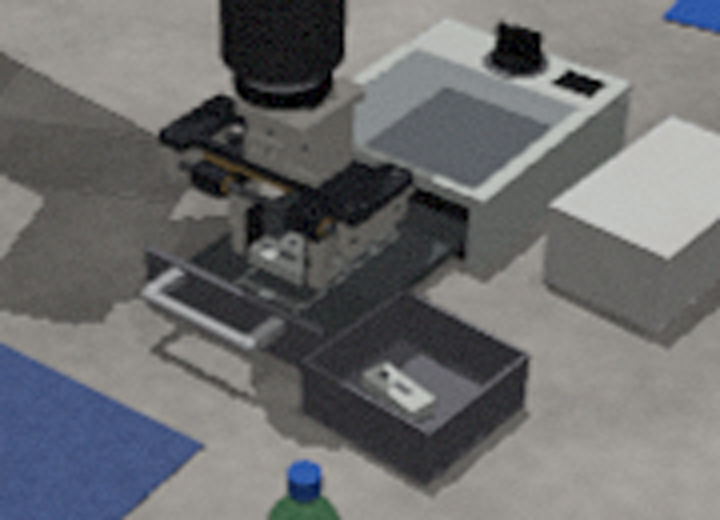

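>>> jog_arm([
  {"dx": 0.008, "dy": 0.0003, "dz": 0.0008, "twist": 0},
  {"dx": 0.015, "dy": 0.0003, "dz": 0.0008, "twist": 0},
  {"dx": 0.015, "dy": 0.0003, "dz": 0.0008, "twist": 0},
  {"dx": 0.015, "dy": 0.0003, "dz": 0.0008, "twist": 0},
  {"dx": 0.015, "dy": 0.0003, "dz": 0.0008, "twist": 0},
])

```text
t: 24.22
eef_pos: [0.529, 0.0398, 0.03]
ee_rot: [-2.786, 1.57, 0.416]
force: [0.6, -0.3, 0.2]
width: 0.0559
```

>>> jog_arm([
  {"dx": 0, "dy": 0, "dz": 0, "twist": 0},
  {"dx": 0, "dy": 0, "dz": 0, "twist": 0},
  {"dx": 0, "dy": 0, "dz": 0, "twist": 0},
], gripper=0.07)

```text
t: 24.47
eef_pos: [0.5286, 0.0396, 0.0298]
ee_rot: [0.229, 1.57, -2.852]
force: [-0.3, 0.1, -0.2]
width: 0.0682
```

```bash
python3 -c "
from h import *
plan(.464,-.3733,.12,188.2)
"
```

```text
t24.47 pos [0.5286 0.0396 0.0298] jaw -176.6 q6 -0.38 w 0.0682 F [-0.3  0.1 -0.2]
dx -0.0901 dy 0.4082 dz 0.0893 twist -4.8  (dist 428mm ~11 rows)
```

>>> jog_arm([
  {"dx": -0.03, "dy": 0, "dz": 0, "twist": 0},
  {"dx": -0.07, "dy": 0, "dz": 0, "twist": 0},
  {"dx": -0.0895, "dy": 0.02, "dz": 0.005, "twist": -1},
  {"dx": -0.0895, "dy": 0.06, "dz": 0.015, "twist": -4.8},
  {"dx": -0.0895, "dy": 0.1, "dz": 0.025, "twist": -4.8},
  {"dx": -0.0895, "dy": 0.14, "dz": 0.035, "twist": -4.8},
  {"dx": -0.0895, "dy": 0.18, "dz": 0.045, "twist": -4.8},
  {"dx": -0.0895, "dy": 0.22, "dz": 0.055, "twist": -4.8},
  {"dx": -0.0895, "dy": 0.26, "dz": 0.065, "twist": -4.8},
  {"dx": -0.0895, "dy": 0.3, "dz": 0.075, "twist": -4.8},
  {"dx": -0.0895, "dy": 0.34, "dz": 0.082, "twist": -4.8},
  {"dx": -0.0895, "dy": 0.375, "dz": 0.0893, "twist": -4.8},
  {"dx": -0.0895, "dy": 0.4, "dz": 0.0893, "twist": -4.8},
  {"dx": -0.0895, "dy": 0.4082, "dz": 0.0893, "twist": -4.8},
  {"dx": -0.0895, "dy": 0.4082, "dz": 0.0893, "twist": -4.8},
  {"dx": -0.0895, "dy": 0.4082, "dz": 0.0893, "twist": -4.8},
  {"dx": -0.0895, "dy": 0.4082, "dz": 0.0893, "twist": -4.8},
  {"dx": -0.0895, "dy": 0.4082, "dz": 0.0893, "twist": -4.8},
], gripper=0.078)

```text
t: 25.97
eef_pos: [0.4644, -0.372, 0.1195]
ee_rot: [-1.462, 1.571, 1.825]
force: [0.5, 1.0, -0.6]
width: 0.0782
```

```bash
python3 -c "
from h import *
look('12',.464,-.3733,.0145,188.2)
crop(cv2.imread('pics/t12.png'),170,175,260,235,8,'o12')
"
```

```text
TRAY place 4 [ 0.523   0.1085  1.526  53.5946 23.2152] off mm reader x -2.5 y 0.7 yaw -2.0
TRAY place 5 [ 0.5233  0.1436  1.8797 55.4352 22.4307] off mm reader x -0.2 y 1.6 yaw -1.6
TRAY place 3 [ 0.5256  0.0749  3.3535 53.5465 22.886 ] off mm reader x -2.1 y 0.9 yaw -0.1
TRAY place 2 [5.25700e-01 4.10000e-02 2.97190e+00 5.74070e+01 2.29488e+01] off mm reader x -4.0 y 1.1 yaw -0.5
t26.07 pos [ 0.4646 -0.3722  0.1197] jaw -171.7 q6 0.49 w 0.0781 F [ 0.   0.6 -0.2]
dx 0.1052 dy 0.0010 dz 0.0008 twist 0.1  (dist 105mm ~3 rows)
```

View pics/s12.png

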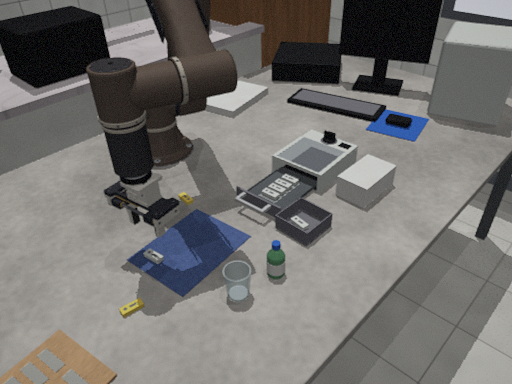

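View pics/o12.png

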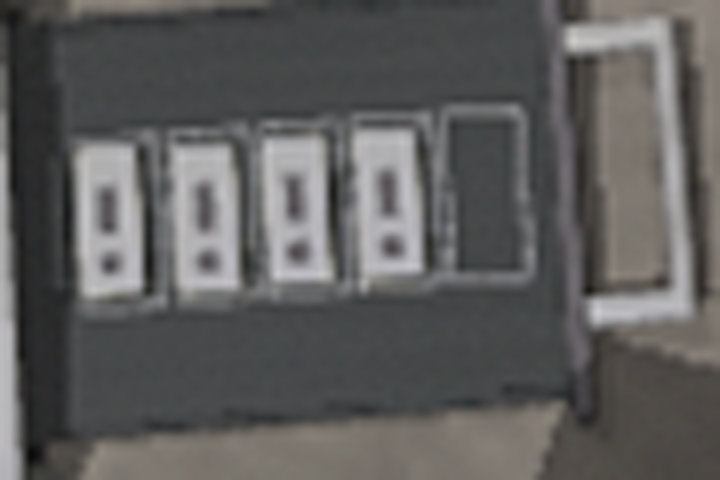

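>>> jog_arm([
  {"dx": 0.04, "dy": 0.0006, "dz": 0.0005, "twist": 0},
  {"dx": 0.08, "dy": 0.0006, "dz": 0.0005, "twist": 0},
  {"dx": 0.098, "dy": 0.0006, "dz": 0.0005, "twist": 0},
  {"dx": 0.105, "dy": 0.0006, "dz": 0.0005, "twist": 0},
  {"dx": 0.105, "dy": 0.0006, "dz": 0.0005, "twist": 0},
  {"dx": 0.105, "dy": 0.0006, "dz": 0.0005, "twist": 0},
  {"dx": 0.105, "dy": 0.0006, "dz": 0.0005, "twist": 0},
])

```text
t: 26.65
eef_pos: [0.4647, -0.3736, 0.0153]
ee_rot: [2.522, 1.57, -0.475]
force: [-1.0, 0.2, -0.3]
width: 0.0782
```

>>> jog_arm([
  {"dx": 0, "dy": 0, "dz": 0, "twist": 0},
  {"dx": 0, "dy": 0, "dz": 0, "twist": 0},
  {"dx": 0, "dy": 0, "dz": 0, "twist": 0},
  {"dx": 0, "dy": 0, "dz": 0, "twist": 0},
  {"dx": 0, "dy": 0, "dz": 0, "twist": 0},
  {"dx": 0, "dy": 0, "dz": 0, "twist": 0},
], gripper=0.045, newtons=20)

```text
t: 27.15
eef_pos: [0.464, -0.3739, 0.0146]
ee_rot: [2.732, 1.571, -0.265]
force: [-0.3, 1.0, 2.1]
width: 0.0557
```

```bash
python3 -c "
from h import *
plan(.5336,.0060,.12,183.5)
"
```

```text
t27.15 pos [ 0.464  -0.3739  0.0146] jaw -171.7 q6 0.49 w 0.0557 F [-0.3  1.   2.1]
dx -0.1054 dy -0.3659 dz -0.1234 twist 4.8  (dist 400mm ~10 rows)
```

>>> jog_arm([
  {"dx": -0.03, "dy": 0, "dz": 0, "twist": 0},
  {"dx": -0.07, "dy": 0, "dz": 0, "twist": 0},
  {"dx": -0.105, "dy": -0.02, "dz": -0.006, "twist": 1},
  {"dx": -0.105, "dy": -0.055, "dz": -0.018, "twist": 4.8},
  {"dx": -0.105, "dy": -0.09, "dz": -0.03, "twist": 4.8},
  {"dx": -0.105, "dy": -0.125, "dz": -0.042, "twist": 4.8},
  {"dx": -0.105, "dy": -0.16, "dz": -0.054, "twist": 4.8},
  {"dx": -0.105, "dy": -0.195, "dz": -0.066, "twist": 4.8},
  {"dx": -0.105, "dy": -0.23, "dz": -0.078, "twist": 4.8},
  {"dx": -0.105, "dy": -0.265, "dz": -0.09, "twist": 4.8},
  {"dx": -0.105, "dy": -0.3, "dz": -0.102, "twist": 4.8},
  {"dx": -0.105, "dy": -0.335, "dz": -0.114, "twist": 4.8},
  {"dx": -0.105, "dy": -0.3655, "dz": -0.1234, "twist": 4.8},
  {"dx": -0.105, "dy": -0.3655, "dz": -0.1234, "twist": 4.8},
  {"dx": -0.105, "dy": -0.3655, "dz": -0.1234, "twist": 4.8},
  {"dx": -0.08, "dy": -0.3655, "dz": -0.1234, "twist": 4.8},
  {"dx": -0.045, "dy": -0.3655, "dz": -0.1234, "twist": 4.8},
  {"dx": -0.03, "dy": -0.3655, "dz": -0.1234, "twist": 4.8},
  {"dx": -0.03, "dy": -0.3655, "dz": -0.1234, "twist": 4.8},
  {"dx": -0.03, "dy": -0.3655, "dz": -0.1234, "twist": 4.8},
])

```text
t: 28.82
eef_pos: [0.5329, 0.0044, 0.044]
ee_rot: [0.403, 1.568, -2.679]
force: [-0.2, -0.7, -0.5]
width: 0.0558
```

```bash
python3 -c "
from h import *
grab('scene','s13')
plan(.5336,.0060,.0315,183.5)
crop(cv2.imread('pics/s13.png'),200,125,380,255,4,'cs13')
"
```

```text
t28.87 pos [0.5339 0.0048 0.0451] jaw -176.6 q6 -0.32 w 0.0563 F [0.4 0.1 0.6]
dx 0.0136 dy -0.0012 dz 0.0002 twist -0.1  (dist 14mm ~1 rows)
```

View pics/cs13.png

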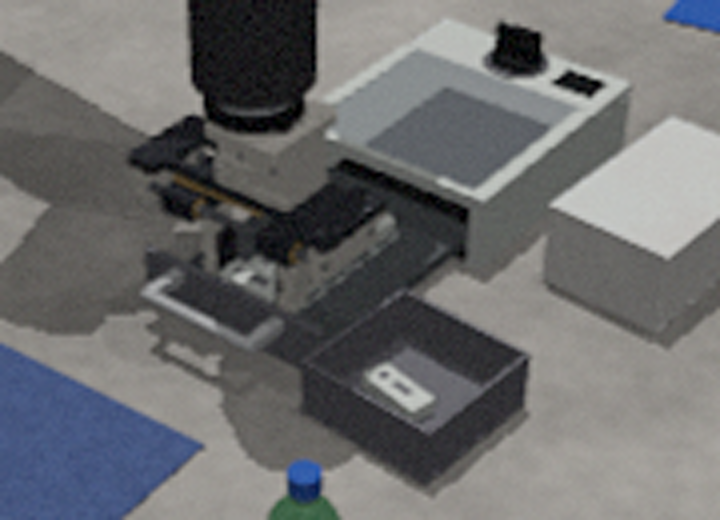

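>>> jog_arm([
  {"dx": 0.008, "dy": -0.0011, "dz": -0.0006, "twist": 0},
  {"dx": 0.0133, "dy": -0.0011, "dz": -0.0006, "twist": 0},
  {"dx": 0.0133, "dy": -0.0011, "dz": -0.0006, "twist": 0},
  {"dx": 0.0133, "dy": -0.0011, "dz": -0.0006, "twist": 0},
  {"dx": 0.0133, "dy": -0.0011, "dz": -0.0006, "twist": 0},
  {"dx": 0.0133, "dy": -0.0011, "dz": -0.0006, "twist": 0},
])

```text
t: 29.37
eef_pos: [0.5343, 0.0068, 0.0315]
ee_rot: [-2.935, 1.57, 0.267]
force: [-0.2, -0.4, -0.5]
width: 0.0562
```

>>> jog_arm([
  {"dx": 0, "dy": 0, "dz": 0, "twist": 0},
  {"dx": 0, "dy": 0, "dz": 0, "twist": 0},
  {"dx": 0, "dy": 0, "dz": 0, "twist": 0},
], gripper=0.07)

```text
t: 29.62
eef_pos: [0.5342, 0.0068, 0.0313]
ee_rot: [-2.833, 1.57, 0.369]
force: [-0.6, -0.1, -0.4]
width: 0.0677
```

```bash
python3 -c "
from h import *
plan(.47,-.2,.15,183.5)
"
```

```text
t29.62 pos [0.5342 0.0068 0.0313] jaw -176.5 q6 -0.32 w 0.0677 F [-0.6 -0.1 -0.4]
dx -0.1187 dy 0.2025 dz 0.0765 twist -0.0  (dist 247mm ~6 rows)
```

>>> jog_arm([
  {"dx": -0.03, "dy": 0, "dz": 0, "twist": 0},
  {"dx": -0.07, "dy": 0, "dz": 0, "twist": 0},
  {"dx": -0.11, "dy": 0.02, "dz": 0.01, "twist": 0},
  {"dx": -0.119, "dy": 0.35, "dz": 0.0665, "twist": 0},
  {"dx": -0.119, "dy": 0.35, "dz": 0.0665, "twist": 0},
  {"dx": -0.119, "dy": 0.35, "dz": 0.0665, "twist": 0},
  {"dx": -0.119, "dy": 0.35, "dz": 0.0665, "twist": 0},
  {"dx": -0.119, "dy": 0.35, "dz": 0.0665, "twist": 0},
  {"dx": -0.119, "dy": 0.35, "dz": 0.0665, "twist": 0},
  {"dx": -0.119, "dy": 0.35, "dz": 0.0665, "twist": 0},
  {"dx": -0.119, "dy": 0.35, "dz": 0.0665, "twist": 0},
  {"dx": -0.119, "dy": 0.35, "dz": 0.0665, "twist": 0},
  {"dx": -0.119, "dy": 0.35, "dz": 0.0665, "twist": 0},
])

```text
t: 30.7
eef_pos: [0.4878, -0.3491, 0.1497]
ee_rot: [-0.204, 1.57, 2.993]
force: [-0.3, 0.9, -0.1]
width: 0.0706
```

```bash
python3 -c "
from h import *
look('14',.464,-.3733,.0145,188.2)
crop(cv2.imread('pics/t14.png'),170,175,260,235,8,'o14')
crop(cv2.imread('pics/s14.png'),230,155,330,225,7,'cs14')
"
```

```text
S [  0.365   -0.3986 -32.4568  48.6682  27.712 ]
TRAY place 4 [ 0.5233  0.1085  1.9436 54.1513 23.3618] off mm reader x -2.2 y 0.6 yaw -1.6
TRAY place 5 [ 0.5235  0.1436  1.8795 55.8221 22.4722] off mm reader x -0.0 y 1.6 yaw -1.6
TRAY place 3 [ 0.5257  0.075   3.3535 54.0027 22.9465] off mm reader x -1.9 y 1.0 yaw -0.1
TRAY place 2 [5.25400e-01 4.12000e-02 2.53720e+00 5.78693e+01 2.33417e+01] off mm reader x -4.3 y 1.2 yaw -1.0
TRAY place 1 [5.33100e-01 7.10000e-03 2.48800e+00 5.48223e+01 2.43095e+01] off mm reader x 1.4 y 0.8 yaw -1.0
t30.80 pos [ 0.4884 -0.3465  0.1498] jaw -176.6 q6 0.35 w 0.0700 F [0.7 0.8 0.3]
dx 0.1353 dy 0.0254 dz 0.0259 twist -4.8  (dist 140mm ~4 rows)
```

View pics/cs14.png

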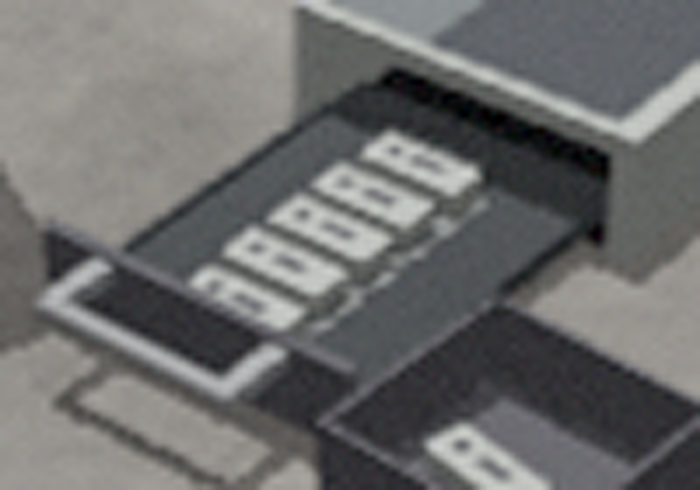

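View pics/o14.png

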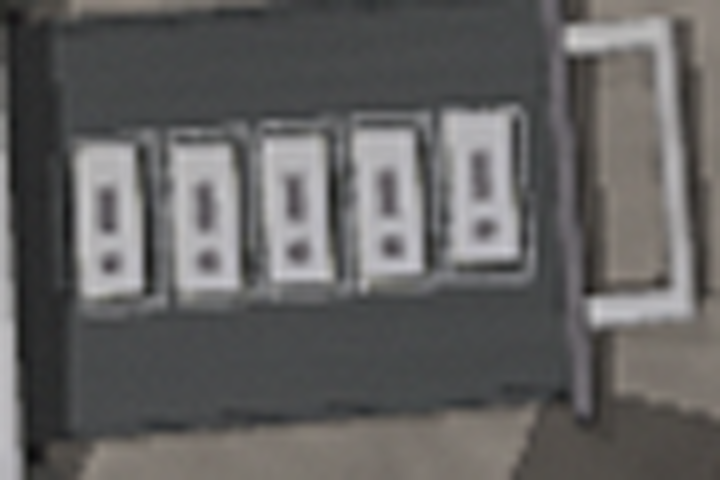

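```bash
python3 -c "
from h import *
import h
def holesC(cam,f,roi,th,z=.018,k=8,lo=2000):
    x0,y0,x1,y1=roi
    g=cv2.cvtColor(cv2.resize(f[y0:y1,x0:x1],None,fx=k,fy=k,interpolation=cv2.INTER_CUBIC),cv2.COLOR_BGR2GRAY)
    m=(cv2.morphologyEx(g,cv2.MORPH_TOPHAT,np.ones((41,41)))>th).astype(np.uint8)
    m=cv2.morphologyEx(m,cv2.MORPH_CLOSE,np.ones((11,11)))
    cv2.imwrite('pics/hc.png',m*255)
    o=[]
    cs,hi=cv2.findContours(m,cv2.RETR_CCOMP,cv2.CHAIN_APPROX_NONE)
    for c,hh in zip(cs,hi[0]):
        if hh[3]<0 or cv2.contourArea(c)<lo:continue
        P=np.array([onz(cam,((u+.5)/k-.5+x0,(v+.5)/k-.5+y0),z)[:2] for u,v in c[:,0,:].astype(float)])
        M=cv2.moments((P*1e3).astype(np.float32).reshape(-1,1,2));r=cv2.minAreaRect((P*1000).astype(np.float32))
        o.append((M['m10']/M['m00']/1e3,M['m01']/M['m00']/1e3,*r[1],r[2]))
    return np.array(sorted(o,key=lambda r:r[1]))
for n in('s4','scene0'):
  for th in (15,22):
    print(n,th);print(holesC('scene',cv2.imread(f'pics/{n}.png'),(245,165,310,215),th).round(4))
for v in (140,155,170):
  print(v)
  for r in sorted(cass(cv2.imread('pics/s14.png'),z=.032,roi=(245,165,310,215),vmin=v,cam='scene',full=True),key=lambda r:r[1]):print('S',np.round(r,4))
for v in (120,135,165,):
  print(v)
  for r in sorted(cass(cv2.imread('pics/t14.png'),z=.032,roi=(172,180,242,222),vmin=v,full=True),key=lambda r:r[1]):print('T',np.round(r,4))
"
```

```text
s4 15
[[5.33700e-01 3.94000e-02 5.83577e+01 2.69112e+01 1.64360e+00]
 [5.31100e-01 7.35000e-02 5.71822e+01 2.60502e+01 4.16250e+00]
 [5.28800e-01 1.07800e-01 5.97439e+01 2.49851e+01 3.45760e+00]]
s4 22
[[5.33400e-01 3.94000e-02 6.07570e+01 2.93959e+01 1.31780e+00]
 [5.31300e-01 7.35000e-02 5.94130e+01 2.91077e+01 3.86210e+00]]
scene0 15
[[5.33400e-01 7.41000e-02 2.42961e+01 5.67759e+01 8.18327e+01]
 [5.29000e-01 1.07600e-01 6.00894e+01 2.57415e+01 2.05490e+00]]
scene0 22
[[5.33500e-01 7.44000e-02 2.62068e+01 5.80345e+01 8.39410e+01]]
140
S [ 5.49100e-01 -4.54000e-02  2.95006e+01  8.20684e+01  3.83015e+01]
155
170
S [5.32500e-01 3.99000e-02 5.12760e+00 5.45864e+01 2.57614e+01]
S [  0.5295   0.089  -85.055   60.6649  54.1812]
120
T [ 0.5233  0.1436  1.4119 59.3001 24.1683]
135
T [5.33400e-01 1.07000e-02 8.78300e-01 5.59082e+01 3.35819e+01]
T [5.25400e-01 4.22000e-02 8.39700e-01 5.93610e+01 2.61432e+01]
T [ 0.5272  0.0752  3.3493 61.7906 24.3338]
T [ 0.5225  0.109   1.4781 56.5924 25.2423]
T [ 0.5235  0.1436  1.3898 56.9286 23.2975]
165
T [5.33100e-01 7.00000e-03 2.28250e+00 5.37059e+01 2.31777e+01]
T [5.26000e-01 4.11000e-02 3.07220e+00 5.58915e+01 2.18439e+01]
T [ 0.5257  0.075   3.7675 53.0129 21.6907]
T [ 0.5233  0.1083  2.2002 52.1372 21.7595]
T [ 0.5233  0.1435  1.8822 54.3381 21.6413]
```

View pics/hc.png

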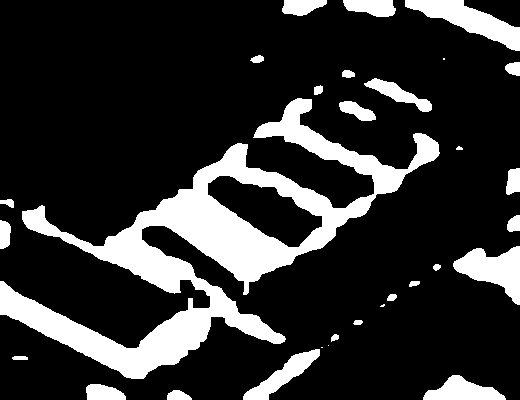

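```bash
python3 -c "
from h import *
plan(.5316,.0400,.06,183.5)
"
```

```text
t30.80 pos [ 0.4884 -0.3465  0.1498] jaw -176.6 q6 0.35 w 0.0700 F [0.7 0.8 0.3]
dx 0.0900 dy -0.3832 dz -0.0660 twist -0.1  (dist 399mm ~10 rows)
```

>>> jog_arm([
  {"dx": 0, "dy": -0.3832, "dz": -0.066, "twist": 0},
  {"dx": 0, "dy": -0.3832, "dz": -0.066, "twist": 0},
  {"dx": 0, "dy": -0.3832, "dz": -0.066, "twist": 0},
  {"dx": 0, "dy": -0.3832, "dz": -0.066, "twist": 0},
  {"dx": 0, "dy": -0.3832, "dz": -0.066, "twist": 0},
  {"dx": 0, "dy": -0.3832, "dz": -0.066, "twist": 0},
  {"dx": 0, "dy": -0.3832, "dz": -0.066, "twist": 0},
  {"dx": 0, "dy": -0.3832, "dz": -0.066, "twist": 0},
  {"dx": 0, "dy": -0.3832, "dz": -0.066, "twist": 0},
  {"dx": 0, "dy": -0.3832, "dz": -0.066, "twist": 0},
  {"dx": 0, "dy": -0.3832, "dz": -0.066, "twist": 0},
  {"dx": 0, "dy": -0.3832, "dz": -0.066, "twist": 0},
  {"dx": 0.04, "dy": -0.3832, "dz": -0.066, "twist": 0},
  {"dx": 0.08, "dy": -0.3832, "dz": -0.066, "twist": 0},
  {"dx": 0.09, "dy": -0.3832, "dz": -0.066, "twist": 0},
  {"dx": 0.09, "dy": -0.3832, "dz": -0.066, "twist": 0},
  {"dx": 0.09, "dy": -0.3832, "dz": -0.066, "twist": 0},
  {"dx": 0.09, "dy": -0.3832, "dz": -0.066, "twist": 0},
], gripper=0.078)

```text
t: 32.3
eef_pos: [0.5329, 0.0399, 0.0621]
ee_rot: [-2.983, 1.568, 0.219]
force: [-0.1, 0.9, 0.2]
width: 0.078
```

```bash
python3 -c "
from h import *
plan(.5316,.0400,.0315,183.5)
"
```

```text
t32.30 pos [0.5329 0.0399 0.0621] jaw -176.5 q6 -0.38 w 0.0780 F [-0.1  0.9  0.2]
dx 0.0306 dy -0.0002 dz 0.0013 twist -0.0  (dist 31mm ~1 rows)
```

>>> jog_arm([
  {"dx": 0.015, "dy": 0, "dz": 0.0003, "twist": 0},
  {"dx": 0.027, "dy": 0, "dz": 0.0003, "twist": 0},
  {"dx": 0.0295, "dy": 0, "dz": 0.0003, "twist": 0},
  {"dx": 0.0295, "dy": 0, "dz": 0.0003, "twist": 0},
  {"dx": 0.0295, "dy": 0, "dz": 0.0003, "twist": 0},
  {"dx": 0.0295, "dy": 0, "dz": 0.0003, "twist": 0},
  {"dx": 0.0295, "dy": 0, "dz": 0.0003, "twist": 0},
])

```text
t: 32.88
eef_pos: [0.5319, 0.04, 0.0317]
ee_rot: [-2.828, 1.569, 0.375]
force: [-0.3, -0.7, 0.0]
width: 0.0781
```

>>> jog_arm([
  {"dx": 0, "dy": 0, "dz": 0, "twist": 0},
  {"dx": 0, "dy": 0, "dz": 0, "twist": 0},
  {"dx": 0, "dy": 0, "dz": 0, "twist": 0},
  {"dx": 0, "dy": 0, "dz": 0, "twist": 0},
  {"dx": 0, "dy": 0, "dz": 0, "twist": 0},
  {"dx": 0, "dy": 0, "dz": 0, "twist": 0},
], gripper=0.05, newtons=10)

```text
t: 33.38
eef_pos: [0.5312, 0.0398, 0.0307]
ee_rot: [0.687, 1.571, -2.394]
force: [-0.2, 0.8, 1.2]
width: 0.0562
```

```bash
python3 -c "
from h import *
plan(.5316,.0400,.0315,183.5)
"
```

```text
t33.38 pos [0.5312 0.0398 0.0307] jaw -176.5 q6 -0.38 w 0.0562 F [-0.2  0.8  1.2]
dx -0.0008 dy -0.0002 dz -0.0004 twist -0.0  (dist 1mm ~1 rows)
```

```bash
python3 -c "
from h import *
plan(.5297,.0740,.0315,183.5);plan(.5276,.1075,.0315,183.5);plan(.5256,.1418,.0315,183.5)
"
```

```text
t33.38 pos [0.5312 0.0398 0.0307] jaw -176.5 q6 -0.38 w 0.0562 F [-0.2  0.8  1.2]
dx -0.0008 dy -0.0343 dz -0.0005 twist -0.0  (dist 34mm ~1 rows)
t33.38 pos [0.5312 0.0398 0.0307] jaw -176.5 q6 -0.38 w 0.0562 F [-0.2  0.8  1.2]
dx -0.0008 dy -0.0678 dz -0.0005 twist -0.0  (dist 68mm ~2 rows)
t33.38 pos [0.5312 0.0398 0.0307] jaw -176.5 q6 -0.38 w 0.0562 F [-0.2  0.8  1.2]
dx -0.0008 dy -0.1022 dz -0.0005 twist -0.0  (dist 102mm ~3 rows)
```

>>> jog_arm([
  {"dx": 0, "dy": 0, "dz": 0, "twist": 0},
  {"dx": 0, "dy": 0, "dz": 0, "twist": 0},
  {"dx": 0, "dy": 0, "dz": 0, "twist": 0},
  {"dx": 0, "dy": 0, "dz": 0, "twist": 0},
  {"dx": -0.02, "dy": 0, "dz": 0, "twist": 0},
  {"dx": -0.035, "dy": 0, "dz": 0, "twist": 0},
  {"dx": -0.035, "dy": -0.0343, "dz": -0.0005, "twist": 0},
  {"dx": -0.035, "dy": -0.0343, "dz": -0.0005, "twist": 0},
  {"dx": -0.035, "dy": -0.0343, "dz": -0.0005, "twist": 0},
  {"dx": -0.015, "dy": -0.0343, "dz": -0.0005, "twist": 0},
  {"dx": -0.005, "dy": -0.0343, "dz": -0.0005, "twist": 0},
  {"dx": 0, "dy": -0.0343, "dz": -0.0005, "twist": 0},
  {"dx": 0, "dy": -0.0343, "dz": -0.0005, "twist": 0},
  {"dx": 0, "dy": -0.0343, "dz": -0.0005, "twist": 0},
  {"dx": 0, "dy": -0.0343, "dz": -0.0005, "twist": 0},
], gripper=0.078)

```text
t: 34.63
eef_pos: [0.5296, 0.0737, 0.0304]
ee_rot: [0.482, 1.57, -2.6]
force: [0.3, -0.4, 0.1]
width: 0.0781
```

>>> jog_arm([
  {"dx": 0, "dy": 0, "dz": 0, "twist": 0},
  {"dx": 0, "dy": 0, "dz": 0, "twist": 0},
  {"dx": 0, "dy": 0, "dz": 0, "twist": 0},
  {"dx": 0, "dy": 0, "dz": 0, "twist": 0},
  {"dx": 0, "dy": 0, "dz": 0, "twist": 0},
  {"dx": 0, "dy": 0, "dz": 0, "twist": 0},
], gripper=0.05)

```text
t: 35.13
eef_pos: [0.5297, 0.074, 0.0307]
ee_rot: [2.342, 1.571, -0.739]
force: [-0.1, -0.6, -0.6]
width: 0.056
```

>>> jog_arm([
  {"dx": 0, "dy": 0, "dz": 0, "twist": 0},
  {"dx": 0, "dy": 0, "dz": 0, "twist": 0},
  {"dx": 0, "dy": 0, "dz": 0, "twist": 0},
  {"dx": 0, "dy": 0, "dz": 0, "twist": 0},
  {"dx": -0.02, "dy": 0, "dz": 0, "twist": 0},
  {"dx": -0.035, "dy": 0, "dz": 0, "twist": 0},
  {"dx": -0.035, "dy": -0.034, "dz": 0, "twist": 0},
  {"dx": -0.035, "dy": -0.034, "dz": 0, "twist": 0},
  {"dx": -0.035, "dy": -0.034, "dz": 0, "twist": 0},
  {"dx": -0.015, "dy": -0.034, "dz": 0, "twist": 0},
  {"dx": -0.005, "dy": -0.034, "dz": 0, "twist": 0},
  {"dx": 0, "dy": -0.034, "dz": 0, "twist": 0},
  {"dx": 0, "dy": -0.034, "dz": 0, "twist": 0},
  {"dx": 0, "dy": -0.034, "dz": 0, "twist": 0},
  {"dx": 0, "dy": -0.034, "dz": 0, "twist": 0},
], gripper=0.078)

```text
t: 36.38
eef_pos: [0.5276, 0.1076, 0.0304]
ee_rot: [0.555, 1.57, -2.527]
force: [-0.5, -0.2, -0.1]
width: 0.0778
```

>>> jog_arm([
  {"dx": 0, "dy": 0, "dz": 0, "twist": 0},
  {"dx": 0, "dy": 0, "dz": 0, "twist": 0},
  {"dx": 0, "dy": 0, "dz": 0, "twist": 0},
  {"dx": 0, "dy": 0, "dz": 0, "twist": 0},
  {"dx": 0, "dy": 0, "dz": 0, "twist": 0},
  {"dx": 0, "dy": 0, "dz": 0, "twist": 0},
], gripper=0.05)

```text
t: 36.88
eef_pos: [0.5277, 0.108, 0.0307]
ee_rot: [-2.879, 1.571, 0.323]
force: [-0.8, -0.5, 0.0]
width: 0.0558
```

>>> jog_arm([
  {"dx": 0, "dy": 0, "dz": 0, "twist": 0},
  {"dx": 0, "dy": 0, "dz": 0, "twist": 0},
  {"dx": 0, "dy": 0, "dz": 0, "twist": 0},
  {"dx": 0, "dy": 0, "dz": 0, "twist": 0},
  {"dx": -0.02, "dy": 0, "dz": 0, "twist": 0},
  {"dx": -0.035, "dy": 0, "dz": 0, "twist": 0},
  {"dx": -0.035, "dy": -0.0342, "dz": 0, "twist": 0},
  {"dx": -0.035, "dy": -0.0342, "dz": 0, "twist": 0},
  {"dx": -0.035, "dy": -0.0342, "dz": 0, "twist": 0},
  {"dx": -0.015, "dy": -0.0342, "dz": 0, "twist": 0},
  {"dx": -0.005, "dy": -0.0342, "dz": 0, "twist": 0},
  {"dx": 0, "dy": -0.0342, "dz": 0, "twist": 0},
  {"dx": 0, "dy": -0.0342, "dz": 0, "twist": 0},
  {"dx": 0, "dy": -0.0342, "dz": 0, "twist": 0},
  {"dx": 0, "dy": -0.0342, "dz": 0, "twist": 0},
], gripper=0.078)

```text
t: 38.13
eef_pos: [0.5255, 0.1417, 0.0305]
ee_rot: [0.625, 1.57, -2.456]
force: [-0.3, -0.5, -0.0]
width: 0.078
```

>>> jog_arm([
  {"dx": 0, "dy": 0, "dz": 0, "twist": 0},
  {"dx": 0, "dy": 0, "dz": 0, "twist": 0},
  {"dx": 0, "dy": 0, "dz": 0, "twist": 0},
  {"dx": 0, "dy": 0, "dz": 0, "twist": 0},
  {"dx": 0, "dy": 0, "dz": 0, "twist": 0},
  {"dx": 0, "dy": 0, "dz": 0, "twist": 0},
], gripper=0.05)

```text
t: 38.63
eef_pos: [0.5256, 0.1421, 0.0307]
ee_rot: [3.127, 1.571, 0.046]
force: [0.2, -0.7, -0.2]
width: 0.056
```

>>> jog_arm([
  {"dx": 0, "dy": 0.001, "dz": 0, "twist": 0},
  {"dx": 0, "dy": 0.001, "dz": 0, "twist": 0},
  {"dx": 0, "dy": 0.001, "dz": 0, "twist": 0},
  {"dx": 0, "dy": 0.001, "dz": 0, "twist": 0},
])

```text
t: 38.97
eef_pos: [0.5257, 0.1411, 0.0307]
ee_rot: [2.279, 1.571, -0.802]
force: [0.6, -1.4, 0.6]
width: 0.0559
```

>>> jog_arm([
  {"dx": 0, "dy": 0, "dz": 0, "twist": 0},
  {"dx": 0, "dy": 0, "dz": 0, "twist": 0},
  {"dx": 0, "dy": 0, "dz": 0, "twist": 0},
  {"dx": 0, "dy": 0, "dz": 0, "twist": 0},
  {"dx": -0.03, "dy": 0, "dz": 0, "twist": 0},
  {"dx": -0.07, "dy": 0, "dz": 0, "twist": 0},
  {"dx": -0.11, "dy": 0.03, "dz": 0, "twist": 0},
  {"dx": -0.12, "dy": 0.45, "dz": 0.0, "twist": 0},
  {"dx": -0.12, "dy": 0.45, "dz": 0.0, "twist": 0},
  {"dx": -0.12, "dy": 0.45, "dz": 0.0, "twist": 0},
  {"dx": -0.12, "dy": 0.45, "dz": 0.0, "twist": 0},
  {"dx": -0.12, "dy": 0.45, "dz": 0.0, "twist": 0},
  {"dx": -0.12, "dy": 0.45, "dz": 0.0, "twist": 0},
  {"dx": -0.12, "dy": 0.45, "dz": 0.0, "twist": 0},
  {"dx": -0.12, "dy": 0.45, "dz": 0.0, "twist": 0},
  {"dx": -0.12, "dy": 0.45, "dz": 0.0, "twist": 0},
  {"dx": -0.12, "dy": 0.45, "dz": 0.0, "twist": 0},
  {"dx": -0.12, "dy": 0.45, "dz": 0.0, "twist": 0},
  {"dx": -0.12, "dy": 0.45, "dz": 0.0, "twist": 0},
  {"dx": -0.12, "dy": 0.45, "dz": 0.0, "twist": 0},
], gripper=0.078)

```text
t: 40.63
eef_pos: [0.5522, -0.3086, 0.1501]
ee_rot: [-0.471, 1.57, 2.729]
force: [-0.1, 1.0, -0.3]
width: 0.0778
```

```bash
python3 -c "
from h import *
look('15',.5,-.09,.1,93.5)
crop(cv2.imread('pics/t15.png'),170,175,260,235,8,'o15')
crop(cv2.imread('pics/s15.png'),230,155,330,225,7,'cs15')
"
```

```text
TRAY place 5 [ 0.5246  0.143   2.2781 55.1239 23.1149] off mm reader x 1.1 y 0.9 yaw -1.2
TRAY place 4 [ 0.5267  0.1085  1.3212 55.2063 23.5585] off mm reader x 1.1 y 0.4 yaw -2.2
TRAY place 3 [ 0.5294  0.075   3.9552 56.5721 23.3915] off mm reader x 1.8 y 0.8 yaw 0.5
TRAY place 2 [5.29900e-01 4.12000e-02 2.55890e+00 5.59355e+01 2.38551e+01] off mm reader x 0.2 y 1.0 yaw -0.9
TRAY place 1 [5.33200e-01 7.90000e-03 1.85770e+00 5.53116e+01 2.49562e+01] off mm reader x 1.5 y 1.6 yaw -1.6
t40.73 pos [ 0.5526 -0.3072  0.1505] jaw -176.5 q6 0.26 w 0.0780 F [0.3 0.4 0.2]
dx 0.0506 dy -0.2200 dz 0.0393 twist 90.0  (dist 229mm ~13 rows)
```

View pics/cs15.png

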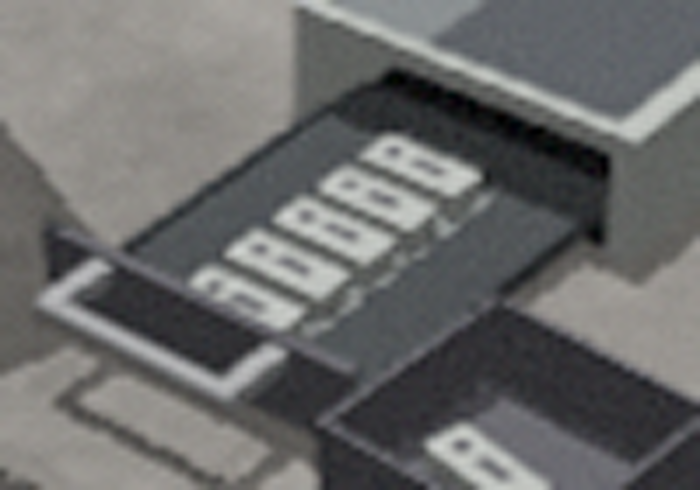

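View pics/o15.png

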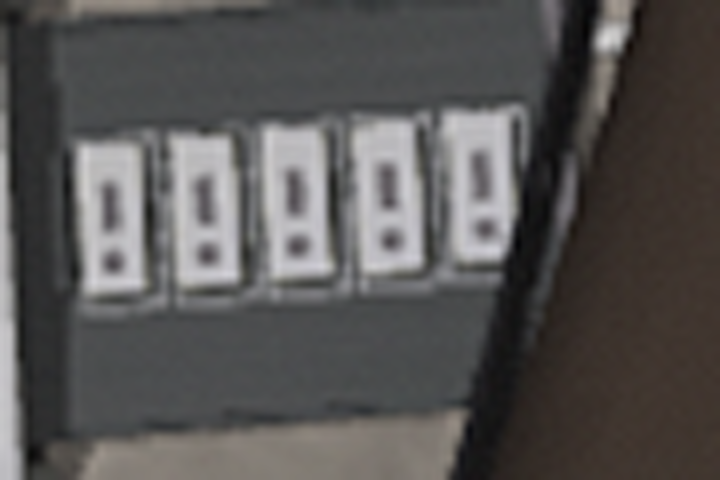

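```bash
python3 -c "
from h import *
a=[onz('top',(80+u/4-.4,105+v/4-.4),.05) for u,v in((690,296),(704,436))];print(np.round(a,4),np.mean(a,0))
# contour of bright handle in t14
f=cv2.imread('pics/t14.png');k=8;x0,y0,x1,y1=236,172,262,222
g=cv2.resize(f[y0:y1,x0:x1],None,fx=k,fy=k,interpolation=cv2.INTER_CUBIC)
h=cv2.cvtColor(g,cv2.COLOR_BGR2HSV);m=((h[...,2]>165)&(h[...,1]<40)).astype(np.uint8)
c=max(cv2.findContours(m,0,1)[0],key=cv2.contourArea);P=np.array([onz('top',((u+.5)/k-.5+x0,(v+.5)/k-.5+y0),.05)[:2] for u,v in c[:,0]])
print(cv2.contourArea(c),cv2.minAreaRect((P*1e3).astype(np.float32)),P.min(0),P.max(0))
b=P[P[:,1]<P[:,1].min()+.02];print(b.mean(0))
for u,v in ((45,302),(235,388)):print('scene',onz('scene',(230+u/7-.4,155+v/7-.4),.05).round(4))
u=np.array([-.061,.998]);c3=np.array([.5293,.0739]);print('pred',c3-u*.130,c3-u*.135)
"
```

```text
[[ 0.5853 -0.0605  0.05  ]
 [ 0.4827 -0.0682  0.05  ]] [ 0.53400066 -0.06434397  0.05      ]
2193.5 ((579.2013549804688, -51.68099594116211), (48.173362731933594, 27.218996047973633), 52.484169006347656) [ 0.55395433 -0.06338216] [ 0.59029647 -0.02642707]
[ 0.57520533 -0.05831765]
scene [ 0.4899 -0.0716  0.05  ]
scene [ 0.5931 -0.0603  0.05  ]
pred [ 0.53723 -0.05584] [ 0.537535 -0.06083 ]
```

```bash
python3 -c "
from h import *
plan(.536,-.0645,.1,273.5)
"
```

```text
t40.73 pos [ 0.5526 -0.3072  0.1505] jaw -176.5 q6 0.26 w 0.0780 F [0.3 0.4 0.2]
dx 0.0506 dy -0.2433 dz 0.0018 twist -90.0  (dist 248mm ~13 rows)
```

>>> jog_arm([
  {"dx": 0, "dy": -0.02, "dz": 0, "twist": -7},
  {"dx": 0, "dy": -0.04, "dz": 0, "twist": -14},
  {"dx": 0, "dy": -0.06, "dz": 0, "twist": -21},
  {"dx": 0, "dy": -0.08, "dz": 0, "twist": -28},
  {"dx": 0, "dy": -0.1, "dz": 0, "twist": -35},
  {"dx": 0, "dy": -0.12, "dz": 0, "twist": -42},
  {"dx": 0, "dy": -0.14, "dz": 0, "twist": -49},
  {"dx": 0, "dy": -0.16, "dz": 0, "twist": -56},
  {"dx": 0, "dy": -0.18, "dz": 0, "twist": -63},
  {"dx": 0, "dy": -0.2, "dz": 0, "twist": -70},
  {"dx": 0, "dy": -0.22, "dz": 0, "twist": -77},
  {"dx": 0, "dy": -0.2433, "dz": 0.0018, "twist": -84},
  {"dx": 0.02, "dy": -0.2433, "dz": 0.0018, "twist": -90},
  {"dx": 0.05, "dy": -0.2433, "dz": 0.0018, "twist": -90},
  {"dx": 0.05, "dy": -0.2433, "dz": 0.0018, "twist": -90},
  {"dx": 0.05, "dy": -0.2433, "dz": 0.0018, "twist": -90},
  {"dx": 0.05, "dy": -0.2433, "dz": 0.0018, "twist": -90},
  {"dx": 0.05, "dy": -0.2433, "dz": 0.0018, "twist": -90},
], gripper=0.022)

```text
t: 42.23
eef_pos: [0.5373, -0.065, 0.1023]
ee_rot: [1.582, 1.569, 0.071]
force: [0.0, 0.6, 1.0]
width: 0.0217
```

```bash
python3 -c "
from h import *
grab('scene','s16')
crop(cv2.imread('pics/s16.png'),210,145,320,225,7,'cs16')
plan(.536,-.0645,.037,273.5)
"
```

```text
t42.28 pos [ 0.5372 -0.0651  0.1022] jaw -86.6 q6 1.39 w 0.0218 F [ 0.1 -0.2 -0.4]
dx 0.0652 dy -0.0014 dz -0.0007 twist -0.1  (dist 65mm ~2 rows)
```

View pics/cs16.png

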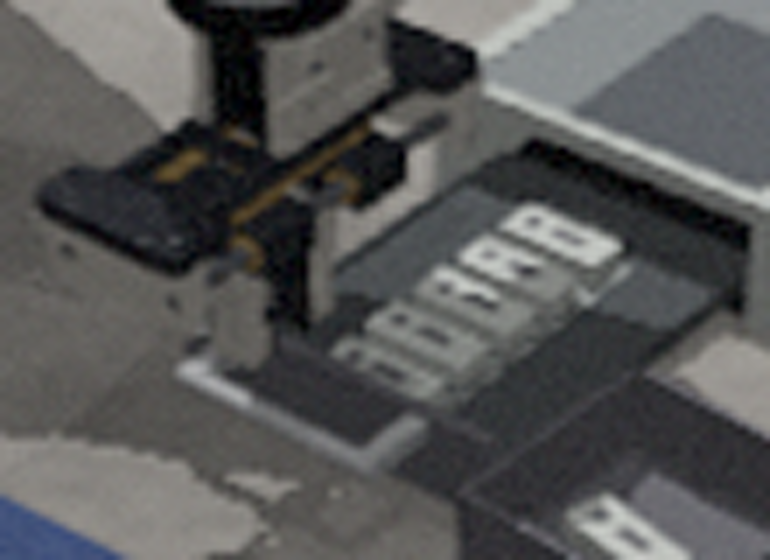

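>>> jog_arm([
  {"dx": 0.02, "dy": 0, "dz": 0, "twist": 0},
  {"dx": 0.035, "dy": 0, "dz": 0, "twist": 0},
  {"dx": 0.04, "dy": 0, "dz": 0, "twist": 0},
  {"dx": 0.044, "dy": 0, "dz": 0, "twist": 0},
  {"dx": 0.044, "dy": 0, "dz": 0, "twist": 0},
  {"dx": 0.044, "dy": 0, "dz": 0, "twist": 0},
])

```text
t: 42.78
eef_pos: [0.5368, -0.0653, 0.0574]
ee_rot: [1.533, 1.57, 0.022]
force: [0.2, -1.1, 0.1]
width: 0.0216
```

```bash
python3 -c "
from h import *
grab('scene','s17')
crop(cv2.imread('pics/s17.png'),210,145,320,225,7,'cs17')
plan(.536,-.0645,.037,273.5)
"
```

```text
t42.83 pos [ 0.537  -0.0653  0.0576] jaw -86.5 q6 1.39 w 0.0221 F [ 0.8  0.1 -0.1]
dx 0.0206 dy -0.0009 dz -0.0008 twist -0.0  (dist 21mm ~1 rows)
```

View pics/cs17.png

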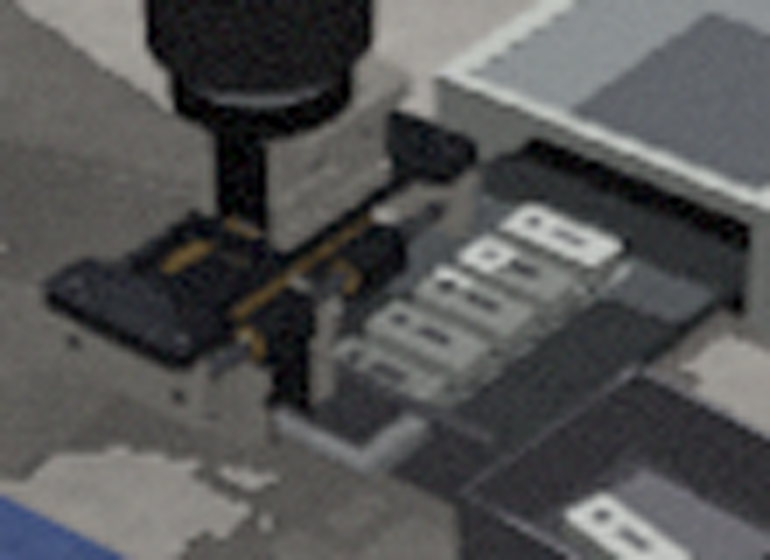

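>>> jog_arm([
  {"dx": 0.007, "dy": 0, "dz": 0, "twist": 0},
  {"dx": 0.014, "dy": 0, "dz": 0, "twist": 0},
  {"dx": 0.02, "dy": 0, "dz": 0, "twist": 0},
  {"dx": 0.02, "dy": 0, "dz": 0, "twist": 0},
  {"dx": 0.02, "dy": 0, "dz": 0, "twist": 0},
])

```text
t: 43.25
eef_pos: [0.5358, -0.0654, 0.036]
ee_rot: [-1.384, 1.569, -2.894]
force: [-0.8, 0.2, 0.3]
width: 0.022
```

>>> jog_arm([
  {"dx": 0, "dy": 0, "dz": 0, "twist": 0},
  {"dx": 0, "dy": 0, "dz": 0, "twist": 0},
  {"dx": 0, "dy": 0, "dz": 0, "twist": 0},
  {"dx": 0, "dy": 0, "dz": 0, "twist": 0},
  {"dx": 0, "dy": 0, "dz": 0, "twist": 0},
], gripper=0.0, newtons=10)

```text
t: 43.67
eef_pos: [0.5365, -0.0652, 0.0369]
ee_rot: [1.761, 1.57, 0.251]
force: [0.8, 0.8, -0.8]
width: 0.0093
```

```bash
python3 -c "
from h import *
s,R=st();p=s['eef_pos'];a=np.radians(3.5)
d=np.array([-np.sin(a),np.cos(a),0]);plan(*(p+.19*d))
"
```

```text
t43.67 pos [ 0.5365 -0.0652  0.0369] jaw -86.5 q6 1.39 w 0.0093 F [ 0.8  0.8 -0.8]
dx 0.0000 dy -0.0001 dz -0.1900 twist 0.0  (dist 190mm ~5 rows)
```

>>> jog_arm([
  {"dx": 0, "dy": 0, "dz": -0.002, "twist": 0},
  {"dx": 0, "dy": 0, "dz": -0.006, "twist": 0},
  {"dx": 0, "dy": 0, "dz": -0.012, "twist": 0},
  {"dx": 0, "dy": 0, "dz": -0.018, "twist": 0},
  {"dx": 0, "dy": 0, "dz": -0.024, "twist": 0},
  {"dx": 0, "dy": 0, "dz": -0.03, "twist": 0},
  {"dx": 0, "dy": 0, "dz": -0.036, "twist": 0},
  {"dx": 0, "dy": 0, "dz": -0.042, "twist": 0},
  {"dx": 0, "dy": 0, "dz": -0.048, "twist": 0},
  {"dx": 0, "dy": 0, "dz": -0.054, "twist": 0},
  {"dx": 0, "dy": 0, "dz": -0.06, "twist": 0},
  {"dx": 0, "dy": 0, "dz": -0.066, "twist": 0},
  {"dx": 0, "dy": 0, "dz": -0.072, "twist": 0},
  {"dx": 0, "dy": 0, "dz": -0.078, "twist": 0},
  {"dx": 0, "dy": 0, "dz": -0.083, "twist": 0},
  {"dx": 0, "dy": 0, "dz": -0.087, "twist": 0},
  {"dx": 0, "dy": 0, "dz": -0.09, "twist": 0},
  {"dx": 0, "dy": 0, "dz": -0.09, "twist": 0},
  {"dx": 0, "dy": 0, "dz": -0.09, "twist": 0},
])

```text
t: 45.25
eef_pos: [0.5312, 0.0251, 0.0368]
ee_rot: [2.168, 1.57, 0.658]
force: [3.2, 1.7, 2.8]
width: 0.0097
```

```bash
python3 -c "
from h import *
crop(grab('scene','s18'),210,135,340,225,6,'cs18')
plan(.536,-.0645,.037,273.5)
"
```

```text
t45.30 pos [0.5312 0.0249 0.0368] jaw -86.5 q6 1.22 w 0.0097 F [3.6 2.1 2.3]
dx -0.0002 dy -0.0006 dz 0.0896 twist -0.0  (dist 90mm ~3 rows)
```

View pics/cs18.png

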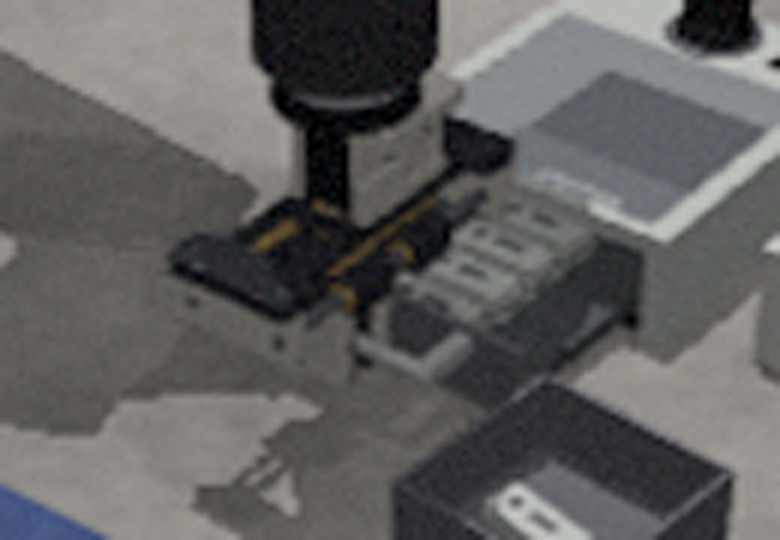

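>>> jog_arm([
  {"dx": 0, "dy": 0, "dz": -0.002, "twist": 0},
  {"dx": 0, "dy": 0, "dz": -0.006, "twist": 0},
  {"dx": 0, "dy": 0, "dz": -0.012, "twist": 0},
  {"dx": 0, "dy": 0, "dz": -0.018, "twist": 0},
  {"dx": 0, "dy": 0, "dz": -0.024, "twist": 0},
  {"dx": 0, "dy": 0, "dz": -0.03, "twist": 0},
  {"dx": 0, "dy": 0, "dz": -0.036, "twist": 0},
  {"dx": 0, "dy": 0, "dz": -0.042, "twist": 0},
  {"dx": 0, "dy": 0, "dz": -0.048, "twist": 0},
  {"dx": 0, "dy": 0, "dz": -0.054, "twist": 0},
  {"dx": 0, "dy": 0, "dz": -0.06, "twist": 0},
  {"dx": 0, "dy": 0, "dz": -0.066, "twist": 0},
  {"dx": 0, "dy": 0, "dz": -0.072, "twist": 0},
  {"dx": 0, "dy": 0, "dz": -0.078, "twist": 0},
  {"dx": 0, "dy": 0, "dz": -0.084, "twist": 0},
  {"dx": 0, "dy": 0, "dz": -0.09, "twist": 0},
  {"dx": 0, "dy": 0, "dz": -0.094, "twist": 0},
  {"dx": 0, "dy": 0, "dz": -0.098, "twist": 0},
  {"dx": 0, "dy": 0, "dz": -0.1, "twist": 0},
  {"dx": 0, "dy": 0, "dz": -0.1, "twist": 0},
])

```text
t: 46.97
eef_pos: [0.5254, 0.1248, 0.0368]
ee_rot: [1.845, 1.57, 0.334]
force: [3.8, 1.9, 1.8]
width: 0.0097
```

>>> jog_arm([
  {"dx": 0, "dy": 0, "dz": -0.002, "twist": 0},
  {"dx": 0, "dy": 0, "dz": -0.004, "twist": 0},
  {"dx": 0, "dy": 0, "dz": -0.004, "twist": 0},
  {"dx": 0, "dy": 0, "dz": -0.004, "twist": 0},
])

```text
t: 47.3
eef_pos: [0.5252, 0.1285, 0.0368]
ee_rot: [1.922, 1.57, 0.412]
force: [4.7, 1.3, 0.9]
width: 0.0095
```

>>> jog_arm([
  {"dx": 0, "dy": 0, "dz": -0.002, "twist": 0},
  {"dx": 0, "dy": 0, "dz": -0.003, "twist": 0},
  {"dx": 0, "dy": 0, "dz": -0.003, "twist": 0},
])

```text
t: 47.55
eef_pos: [0.5251, 0.1314, 0.0368]
ee_rot: [1.716, 1.57, 0.205]
force: [5.3, 0.1, 1.2]
width: 0.0095
```

>>> jog_arm([
  {"dx": 0, "dy": 0, "dz": -0.002, "twist": 0},
  {"dx": 0, "dy": 0, "dz": -0.002, "twist": 0},
  {"dx": 0, "dy": 0, "dz": -0.002, "twist": 0},
])

```text
t: 47.8
eef_pos: [0.5248, 0.1317, 0.0368]
ee_rot: [-0.001, 1.569, -1.511]
force: [9.4, -7.6, 1.1]
width: 0.0094
```

>>> jog_arm([
  {"dx": 0, "dy": 0, "dz": -0.0015, "twist": 0},
  {"dx": 0, "dy": 0, "dz": -0.0015, "twist": 0},
  {"dx": 0, "dy": 0, "dz": -0.0015, "twist": 0},
])

```text
t: 48.05
eef_pos: [0.5247, 0.1319, 0.0368]
ee_rot: [-0.18, 1.567, -1.69]
force: [13.3, -16.4, 1.7]
width: 0.0096
```

>>> jog_arm([
  {"dx": 0, "dy": 0, "dz": 0.002, "twist": 0},
  {"dx": 0, "dy": 0, "dz": 0.002, "twist": 0},
  {"dx": 0, "dy": 0, "dz": 0.002, "twist": 0},
])

```text
t: 48.3
eef_pos: [0.5248, 0.1317, 0.0368]
ee_rot: [0.234, 1.57, -1.277]
force: [7.5, -5.1, 1.9]
width: 0.0095
```

>>> jog_arm([
  {"dx": 0, "dy": 0, "dz": 0, "twist": 0},
  {"dx": 0, "dy": 0, "dz": 0, "twist": 0},
  {"dx": 0, "dy": 0, "dz": 0, "twist": 0},
  {"dx": -0.02, "dy": 0, "dz": 0, "twist": 0},
  {"dx": -0.05, "dy": 0, "dz": 0, "twist": 0},
  {"dx": -0.09, "dy": 0, "dz": 0, "twist": 0},
  {"dx": -0.12, "dy": 0, "dz": 0, "twist": 0},
  {"dx": -0.12, "dy": 0, "dz": 0.12, "twist": 0},
  {"dx": -0.12, "dy": 0, "dz": 0.12, "twist": 0},
  {"dx": -0.12, "dy": 0, "dz": 0.12, "twist": 0},
  {"dx": -0.12, "dy": 0, "dz": 0.12, "twist": 0},
  {"dx": -0.12, "dy": 0, "dz": 0.12, "twist": 0},
], gripper=0.022)

```text
t: 49.3
eef_pos: [0.5306, 0.0112, 0.1562]
ee_rot: [-1.57, 1.569, -3.084]
force: [-0.2, -0.2, -0.2]
width: 0.0218
```

```bash
python3 -c "
from h import *
f=grab('scene','s19');crop(f,230,115,370,225,5,'cs19');f=grab('top','t19');crop(f,80,160,270,250,4,'ct19')
plan(.536,-.0645,.037,273.5)
"
```

```text
t49.40 pos [0.5311 0.0131 0.1563] jaw -86.6 q6 1.24 w 0.0217 F [-0.2  0.9  0.9]
dx 0.1193 dy 0.0004 dz 0.0777 twist -0.1  (dist 142mm ~4 rows)
```

View pics/cs19.png

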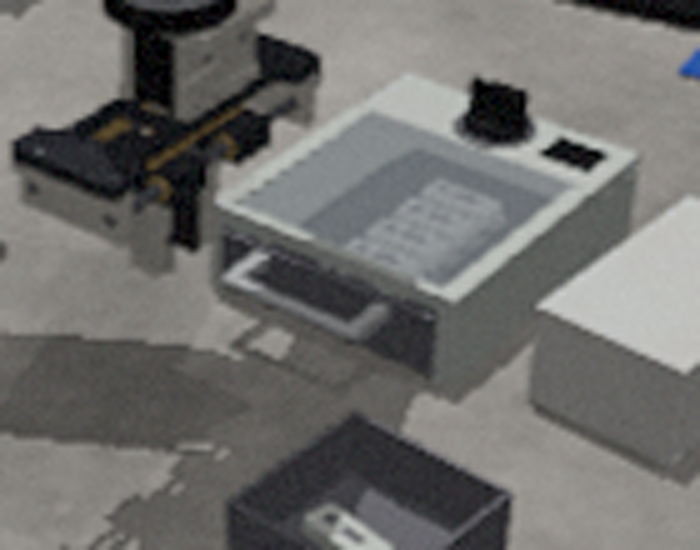

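View pics/ct19.png

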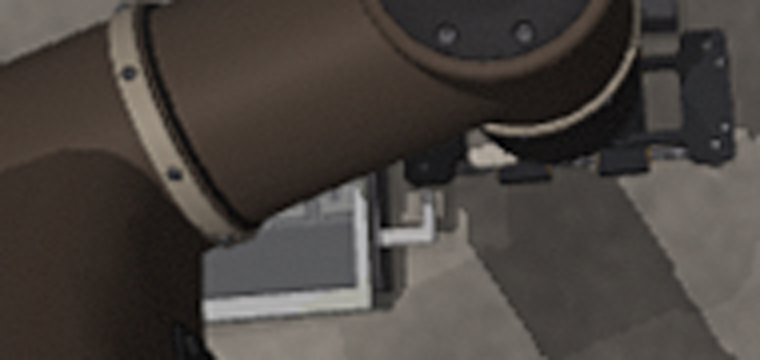

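```bash
python3 -c "
from h import *
f=cv2.imread('pics/top0.png');crop(f,80,190,115,225,18,'k0');f=cv2.imread('pics/s19.png');crop(f,310,120,360,160,14,'k1')
"
```

```text
(no output)
```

View pics/k0.png

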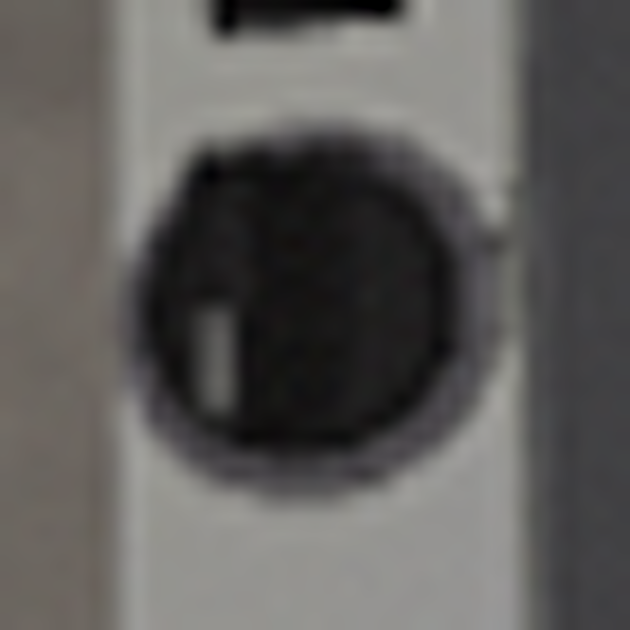

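View pics/k1.png

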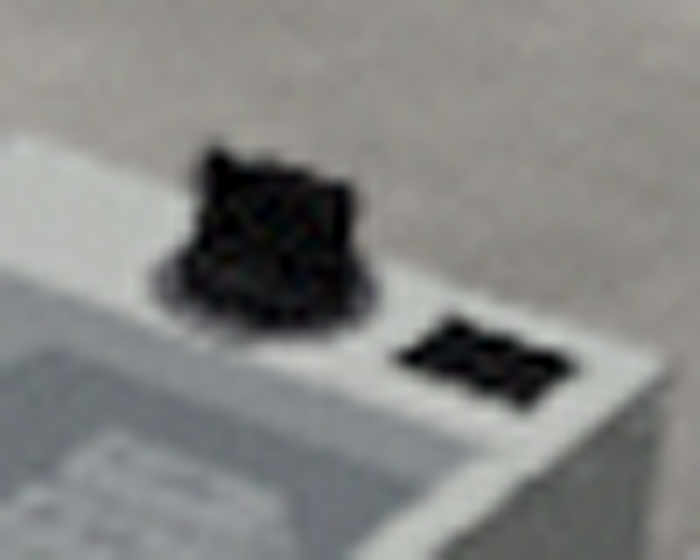

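```bash
python3 -c "
from h import *
print(onz('top',(96.5-.5,206.5-.5),.079),onz('top',(97.5-.5,207.3-.5),.071))
print('hull corners bar top scene',[onz('scene',(310+u/14-.5,120+v/14-.5),.105).round(4) for u,v in((210,150),(350,185))])
print('collar scene',onz('scene',(310+263/14-.5,120+285/14-.5),.073))
"
```

```text
[0.51172236 0.37833771 0.079     ] [0.5104015  0.37892387 0.071     ]
hull corners bar top scene [array([0.4957, 0.3737, 0.105 ]), array([0.5333, 0.3819, 0.105 ])]
collar scene [0.51562273 0.37342023 0.073     ]
```

```bash
python3 -c "
from h import *
plan(.513,.378,.16,273.5)
"
```

```text
t49.40 pos [0.5311 0.0131 0.1563] jaw -86.6 q6 1.24 w 0.0217 F [-0.2  0.9  0.9]
dx -0.0037 dy 0.0037 dz -0.3654 twist -0.1  (dist 365mm ~9 rows)
```

>>> jog_arm([
  {"dx": -0.006, "dy": 0.0037, "dz": -0.03, "twist": 0},
  {"dx": -0.006, "dy": 0.0037, "dz": -0.06, "twist": 0},
  {"dx": -0.006, "dy": 0.0037, "dz": -0.09, "twist": 0},
  {"dx": -0.006, "dy": 0.0037, "dz": -0.12, "twist": 0},
  {"dx": -0.006, "dy": 0.0037, "dz": -0.15, "twist": 0},
  {"dx": -0.006, "dy": 0.0037, "dz": -0.18, "twist": 0},
  {"dx": -0.006, "dy": 0.0037, "dz": -0.21, "twist": 0},
  {"dx": -0.006, "dy": 0.0037, "dz": -0.24, "twist": 0},
  {"dx": -0.006, "dy": 0.0037, "dz": -0.27, "twist": 0},
  {"dx": -0.006, "dy": 0.0037, "dz": -0.3, "twist": 0},
  {"dx": -0.006, "dy": 0.0037, "dz": -0.33, "twist": 0},
  {"dx": -0.006, "dy": 0.0037, "dz": -0.3654, "twist": 0},
  {"dx": -0.006, "dy": 0.0037, "dz": -0.3654, "twist": 0},
  {"dx": -0.006, "dy": 0.0037, "dz": -0.3654, "twist": 0},
  {"dx": -0.006, "dy": 0.0037, "dz": -0.3654, "twist": 0},
  {"dx": -0.006, "dy": 0.0037, "dz": -0.3654, "twist": 0},
], gripper=0.04)

```text
t: 50.73
eef_pos: [0.5126, 0.3778, 0.1624]
ee_rot: [-0.819, 1.57, -2.329]
force: [-0.2, -0.4, -0.0]
width: 0.04
```

```bash
python3 -c "
from h import *
f=grab('scene','s20');crop(f,260,85,380,185,6,'cs20');f=grab('top','t20')
plan(.513,.378,.094,273.5)
"
```

```text
t50.83 pos [0.5131 0.3773 0.1627] jaw -86.6 q6 0.69 w 0.0399 F [0.5 0.6 0. ]
dx 0.0687 dy -0.0001 dz -0.0007 twist -0.1  (dist 69mm ~2 rows)
```

View pics/cs20.png

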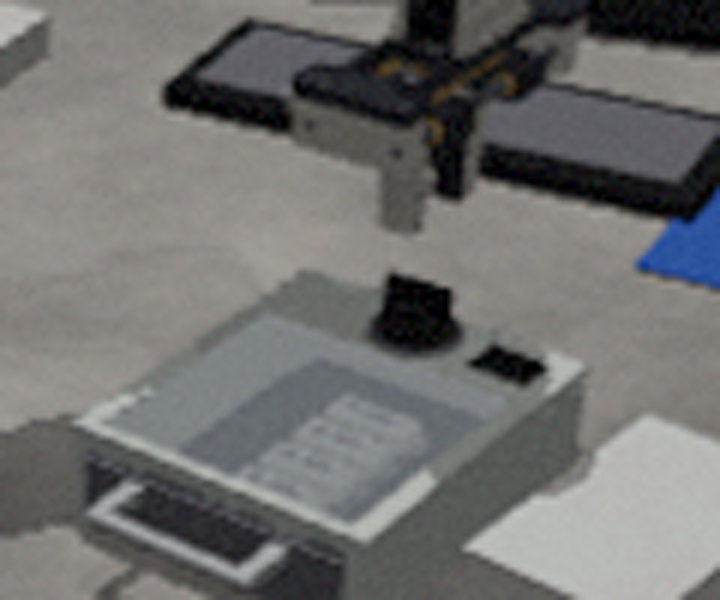

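View pics/t20.png

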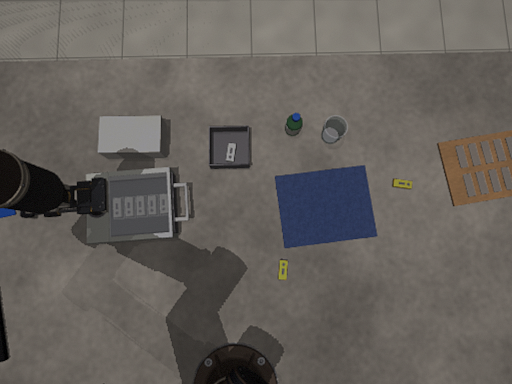

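```bash
python3 -c "
from h import *
print(onz('scene',(260+428/6-.5,85+211/6-.5),.1517),onz('scene',(260+420/6-.5,85+287/6-.5),.105))
print(proj('scene',(.5131,.3773,.1517)),proj('scene',(.513,.378,.105)))
"
```

```text
[0.51532475 0.37831761 0.1517    ] [0.51837436 0.37256921 0.105     ]
[330.14098583 119.57679161] [329.15247036 131.30259286]
```

>>> jog_arm([
  {"dx": 0.03, "dy": 0, "dz": 0.0015, "twist": 0},
  {"dx": 0.045, "dy": 0, "dz": 0.0015, "twist": 0},
  {"dx": 0.055, "dy": 0, "dz": 0.0015, "twist": 0},
  {"dx": 0.062, "dy": 0, "dz": 0.0015, "twist": 0},
  {"dx": 0.068, "dy": 0, "dz": 0.0015, "twist": 0},
  {"dx": 0.068, "dy": 0, "dz": 0.0015, "twist": 0},
  {"dx": 0.068, "dy": 0, "dz": 0.0015, "twist": 0},
])

```text
t: 51.42
eef_pos: [0.5136, 0.3767, 0.0951]
ee_rot: [2.039, 1.57, 0.529]
force: [-0.2, -0.1, 0.0]
width: 0.0399
```

```bash
python3 -c "
from h import *
f=grab('scene','s21');crop(f,290,95,370,155,9,'cs21')
plan(.513,.378,.094,273.5)
"
```

```text
t51.47 pos [0.5138 0.3769 0.0955] jaw -86.5 q6 0.69 w 0.0400 F [0.2 0.3 0.7]
dx 0.0015 dy -0.0007 dz -0.0012 twist -0.0  (dist 2mm ~1 rows)
```

View pics/cs21.png

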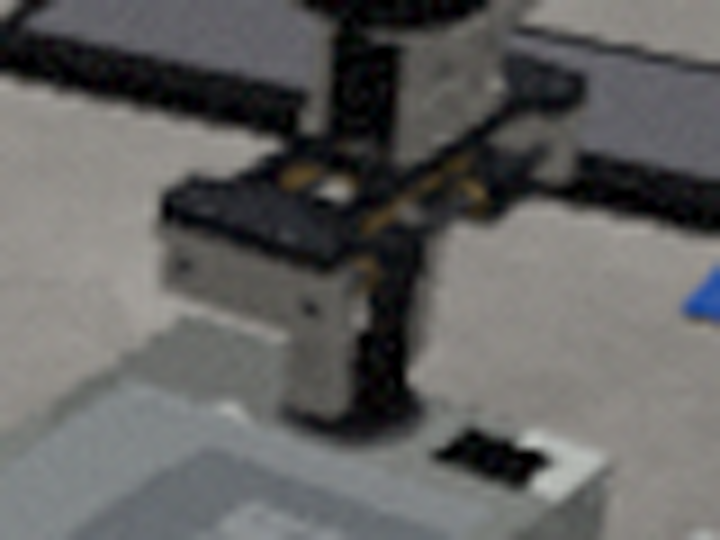

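Good. Close on the bar and read forces.

>>> jog_arm([
  {"dx": 0, "dy": 0, "dz": 0, "twist": 0},
  {"dx": 0, "dy": 0, "dz": 0, "twist": 0},
  {"dx": 0, "dy": 0, "dz": 0, "twist": 0},
  {"dx": 0, "dy": 0, "dz": 0, "twist": 0},
  {"dx": 0, "dy": 0, "dz": 0, "twist": 0},
  {"dx": 0, "dy": 0, "dz": 0, "twist": 0},
], gripper=0.0, newtons=15)

```text
t: 51.97
eef_pos: [0.5134, 0.3787, 0.095]
ee_rot: [2.779, 1.567, 1.269]
force: [-3.5, 6.8, -0.7]
width: 0.0121
```

```bash
python3 -c "
from h import *
plan(.513,.378,.094,273.5);print(arm.get_state()['moment'])
"
```

```text
t51.97 pos [0.5134 0.3787 0.095 ] jaw -86.5 q6 0.69 w 0.0121 F [-3.5  6.8 -0.7]
dx 0.0010 dy -0.0004 dz 0.0007 twist -0.0  (dist 1mm ~1 rows)
[ 2.41549426e+00  1.05324113e+00 -3.33421012e-04]
```

>>> jog_arm([
  {"dx": 0, "dy": 0, "dz": -0.0018, "twist": 0},
  {"dx": 0, "dy": 0, "dz": -0.0018, "twist": 0},
  {"dx": 0, "dy": 0, "dz": -0.0018, "twist": 0},
])

```text
t: 52.22
eef_pos: [0.5133, 0.3788, 0.095]
ee_rot: [2.48, 1.57, 0.97]
force: [-1.3, 1.3, 2.2]
width: 0.0118
```

>>> jog_arm([
  {"dx": 0, "dy": 0, "dz": 0, "twist": 4},
  {"dx": 0, "dy": 0, "dz": 0, "twist": 8},
  {"dx": 0, "dy": 0, "dz": 0, "twist": 12},
  {"dx": 0, "dy": 0, "dz": 0, "twist": 16},
  {"dx": 0, "dy": 0, "dz": 0, "twist": 20},
  {"dx": 0, "dy": 0, "dz": 0, "twist": 24},
  {"dx": 0, "dy": 0, "dz": 0, "twist": 28},
  {"dx": 0, "dy": 0, "dz": 0, "twist": 32},
  {"dx": 0, "dy": 0, "dz": 0, "twist": 36},
  {"dx": 0, "dy": 0, "dz": 0, "twist": 40},
  {"dx": 0, "dy": 0, "dz": 0, "twist": 40},
])

```text
t: 53.13
eef_pos: [0.513, 0.3778, 0.0949]
ee_rot: [0.075, 1.57, -2.136]
force: [-2.9, -0.7, 4.8]
width: 0.0122
```

```bash
python3 -c "
from h import *
plan(.513,.378,.094,273.5);print(arm.get_state()['moment'])
"
```

```text
t53.13 pos [0.513  0.3778 0.0949] jaw -126.7 q6 -0.01 w 0.0122 F [-2.9 -0.7  4.8]
dx 0.0009 dy -0.0001 dz -0.0001 twist -40.2  (dist 1mm ~6 rows)
[-0.4439635   1.08921778  0.10169411]
```

>>> jog_arm([
  {"dx": 0, "dy": 0, "dz": 0, "twist": 4},
  {"dx": 0, "dy": 0, "dz": 0, "twist": 8},
  {"dx": 0, "dy": 0, "dz": 0, "twist": 12},
  {"dx": 0, "dy": 0, "dz": 0, "twist": 16},
  {"dx": 0, "dy": 0, "dz": 0, "twist": 20},
  {"dx": 0, "dy": 0, "dz": 0, "twist": 24},
  {"dx": 0, "dy": 0, "dz": 0, "twist": 27},
  {"dx": 0, "dy": 0, "dz": 0, "twist": 29},
  {"dx": 0, "dy": 0, "dz": 0, "twist": 29},
  {"dx": 0, "dy": 0, "dz": 0, "twist": 29},
])

```text
t: 53.97
eef_pos: [0.5125, 0.3774, 0.0949]
ee_rot: [0.408, 1.569, -2.304]
force: [-5.3, -1.8, 7.3]
width: 0.012
```

```bash
python3 -c "
from h import *
plan(.513,.378,.094,273.5);print(arm.get_state()['moment'])
"
```

```text
t53.97 pos [0.5125 0.3774 0.0949] jaw -155.4 q6 -0.51 w 0.0120 F [-5.3 -1.8  7.3]
dx 0.0009 dy -0.0003 dz -0.0007 twist -68.9  (dist 1mm ~10 rows)
[-0.77042506  2.00047041  0.11737733]
```

>>> jog_arm([
  {"dx": 0, "dy": 0, "dz": 0, "twist": 1},
  {"dx": 0, "dy": 0, "dz": 0, "twist": 2},
  {"dx": 0, "dy": 0, "dz": 0, "twist": 2},
  {"dx": 0, "dy": 0, "dz": 0, "twist": 2},
])

```text
t: 54.3
eef_pos: [0.5125, 0.3773, 0.0949]
ee_rot: [0.534, 1.569, -2.213]
force: [-4.6, -3.2, 7.5]
width: 0.0124
```

```bash
python3 -c "
from h import *
plan(.513,.378,.094,273.5);print(arm.get_state()['moment'])
"
```

```text
t54.30 pos [0.5125 0.3773 0.0949] jaw -157.4 q6 -0.55 w 0.0124 F [-4.6 -3.2  7.5]
dx 0.0009 dy -0.0004 dz -0.0007 twist -70.9  (dist 1mm ~10 rows)
[-0.87500432  1.93992497  0.32395   ]
```

>>> jog_arm([
  {"dx": 0, "dy": 0, "dz": 0, "twist": 1},
  {"dx": 0, "dy": 0, "dz": 0, "twist": 2},
  {"dx": 0, "dy": 0, "dz": 0, "twist": 2},
  {"dx": 0, "dy": 0, "dz": 0, "twist": 2},
])

```text
t: 54.63
eef_pos: [0.5126, 0.3772, 0.0949]
ee_rot: [0.64, 1.569, -2.141]
force: [-4.9, -2.1, 6.8]
width: 0.0124
```

```bash
python3 -c "
from h import *
plan(.513,.378,.094,273.5);print(arm.get_state()['moment'])
f=grab('scene','s22');crop(f,290,95,370,155,9,'cs22')
"
```

```text
t54.63 pos [0.5126 0.3772 0.0949] jaw -159.4 q6 -0.58 w 0.0124 F [-4.9 -2.1  6.8]
dx 0.0009 dy -0.0006 dz -0.0007 twist -72.9  (dist 1mm ~11 rows)
[-1.02005228  1.73069901  0.33089588]
```

View pics/cs22.png

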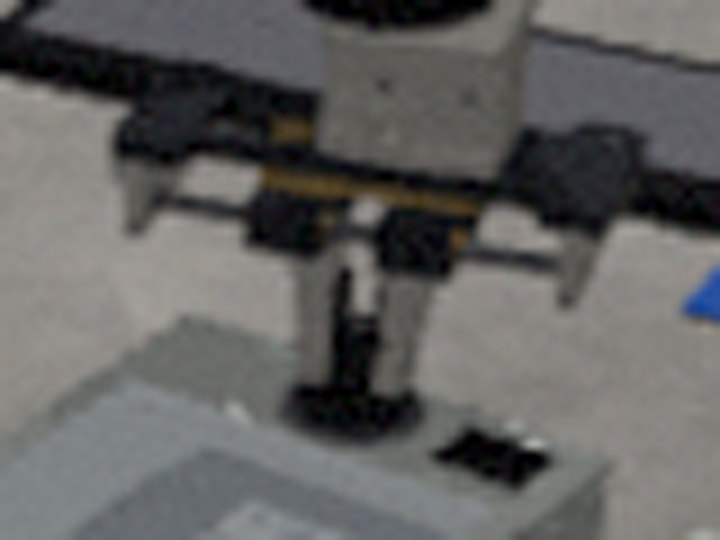

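>>> jog_arm([
  {"dx": 0, "dy": 0, "dz": 0, "twist": 0},
  {"dx": 0, "dy": 0, "dz": 0, "twist": 0},
  {"dx": 0, "dy": 0, "dz": 0, "twist": 0},
  {"dx": 0, "dy": 0, "dz": 0, "twist": 0},
  {"dx": 0, "dy": 0, "dz": 0, "twist": 0},
  {"dx": 0, "dy": 0, "dz": 0, "twist": 0},
  {"dx": 0, "dy": 0, "dz": 0, "twist": 0},
  {"dx": 0, "dy": 0, "dz": 0, "twist": 0},
  {"dx": -0.02, "dy": 0, "dz": 0, "twist": 0},
  {"dx": -0.05, "dy": 0, "dz": 0, "twist": 0},
  {"dx": -0.08, "dy": 0, "dz": 0, "twist": 0},
  {"dx": -0.11, "dy": 0, "dz": 0, "twist": 0},
  {"dx": -0.13, "dy": 0, "dz": 0, "twist": 0},
  {"dx": -0.13, "dy": 0, "dz": 0, "twist": 0},
  {"dx": -0.13, "dy": 0, "dz": 0, "twist": 0},
], gripper=0.0876)

```text
t: 55.93
eef_pos: [0.5136, 0.379, 0.2263]
ee_rot: [-2.534, 1.567, 0.964]
force: [0.4, 0.6, -0.9]
width: 0.0876
```

```bash
python3 -c "
from h import *
plan(.513,.378,.094,273.5)
f=grab('scene','s23');crop(f,220,95,380,225,5,'cs23')
"
```

```text
t55.93 pos [0.5136 0.379  0.2263] jaw -159.5 q6 -0.58 w 0.0876 F [ 0.4  0.6 -0.9]
dx 0.1322 dy 0.0010 dz 0.0013 twist -73.0  (dist 132mm ~11 rows)
```

View pics/cs23.png

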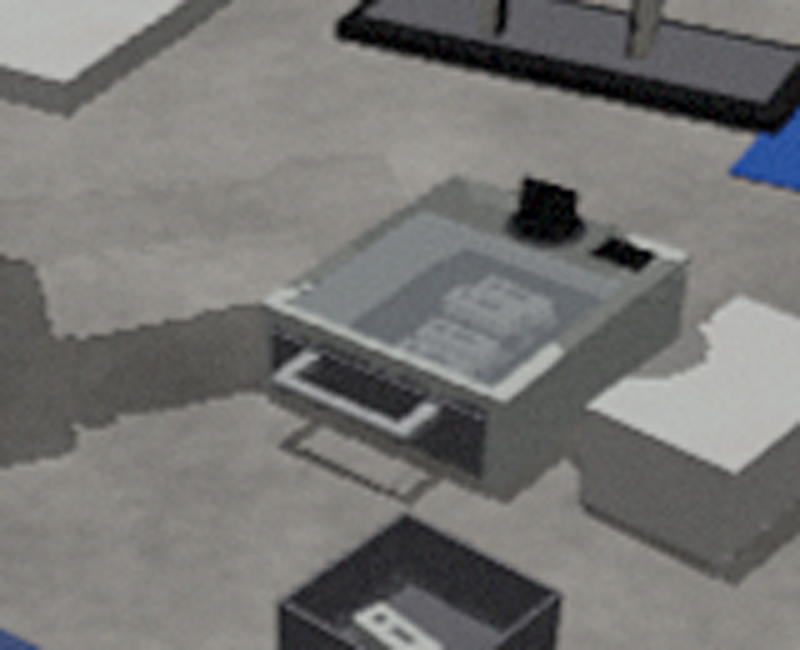

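```bash
python3 -c "
from h import *
f=grab('scene','s24');crop(f,280,140,350,185,11,'cs24');f=grab('top','t24');crop(f,85,165,195,245,7,'ct24')
crop(cv2.imread('pics/t20.png'),85,165,195,245,7,'ct20');crop(cv2.imread('pics/s20.png'),280,140,350,185,11,'cs20b')
"
```

```text
(no output)
```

View pics/cs24.png

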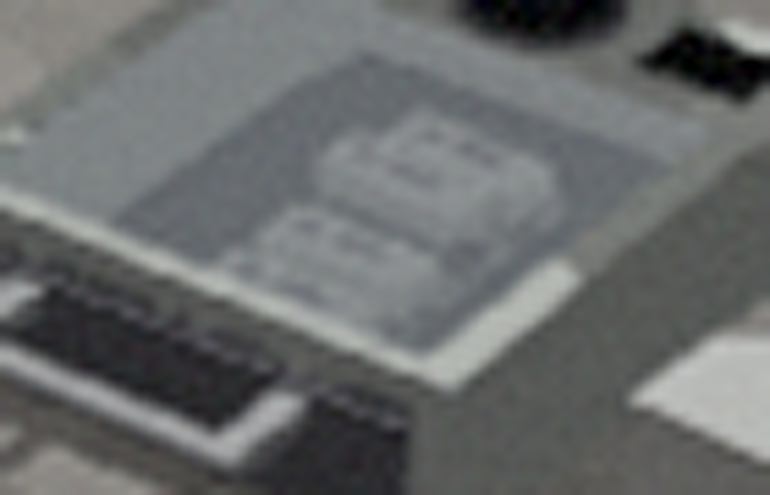

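View pics/ct24.png

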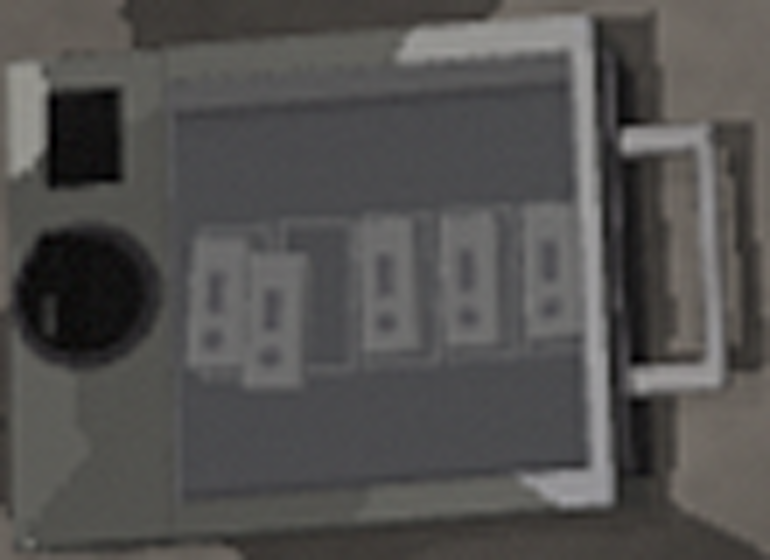

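View pics/ct20.png

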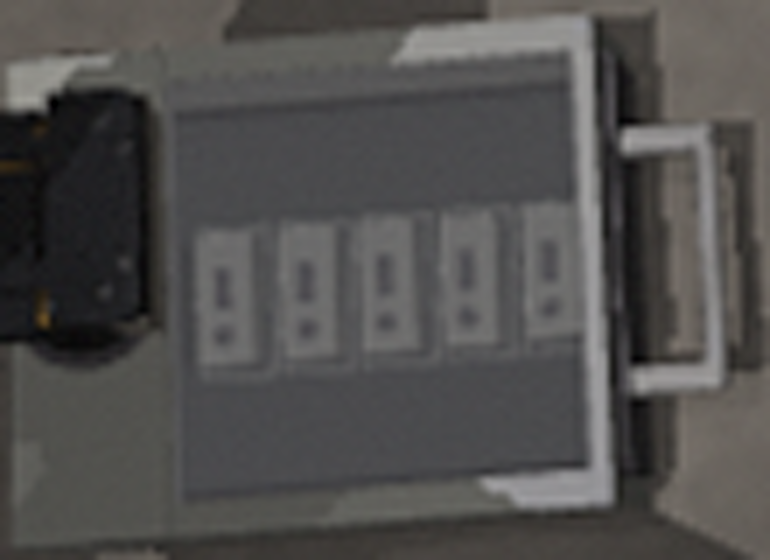

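```bash
python3 -c "
from h import *
plan(.5252,.1317,.11,273.5)
"
```

```text
t56.08 pos [0.5127 0.3779 0.2234] jaw -159.6 q6 -0.58 w 0.0878 F [-0.1 -0.1 -0.4]
dx 0.1137 dy 0.2350 dz 0.0741 twist -73.1  (dist 271mm ~11 rows)
```

>>> jog_arm([
  {"dx": 0, "dy": 0.02, "dz": 0.006, "twist": -7},
  {"dx": 0, "dy": 0.04, "dz": 0.012, "twist": -14},
  {"dx": 0, "dy": 0.06, "dz": 0.019, "twist": -21},
  {"dx": 0, "dy": 0.08, "dz": 0.025, "twist": -28},
  {"dx": 0, "dy": 0.11, "dz": 0.035, "twist": -35},
  {"dx": 0, "dy": 0.14, "dz": 0.044, "twist": -42},
  {"dx": 0, "dy": 0.17, "dz": 0.053, "twist": -49},
  {"dx": 0, "dy": 0.2, "dz": 0.063, "twist": -56},
  {"dx": 0, "dy": 0.235, "dz": 0.0741, "twist": -63},
  {"dx": 0.03, "dy": 0.235, "dz": 0.0741, "twist": -70},
  {"dx": 0.06, "dy": 0.235, "dz": 0.0741, "twist": -73},
  {"dx": 0.1, "dy": 0.235, "dz": 0.0741, "twist": -73},
  {"dx": 0.113, "dy": 0.235, "dz": 0.0741, "twist": -73},
  {"dx": 0.113, "dy": 0.235, "dz": 0.0741, "twist": -73},
  {"dx": 0.113, "dy": 0.235, "dz": 0.0741, "twist": -73},
  {"dx": 0.113, "dy": 0.235, "dz": 0.0741, "twist": -73},
], gripper=0.022)

```text
t: 57.42
eef_pos: [0.5267, 0.1326, 0.1125]
ee_rot: [1.589, 1.57, 0.079]
force: [1.5, 0.4, 0.5]
width: 0.022
```

```bash
python3 -c "
from h import *
grab('top')
plan(.5252,.1317,.0368,273.5)
"
```

```text
t57.47 pos [0.5268 0.1328 0.1129] jaw -86.5 q6 1.02 w 0.0220 F [-0.4  0.   0.3]
dx 0.0761 dy -0.0018 dz 0.0011 twist -0.0  (dist 76mm ~2 rows)
```

>>> jog_arm([
  {"dx": 0.025, "dy": -0.001, "dz": 0.0008, "twist": 0},
  {"dx": 0.045, "dy": -0.001, "dz": 0.0008, "twist": 0},
  {"dx": 0.054, "dy": -0.001, "dz": 0.0008, "twist": 0},
  {"dx": 0.06, "dy": -0.001, "dz": 0.0008, "twist": 0},
  {"dx": 0.066, "dy": -0.001, "dz": 0.0008, "twist": 0},
  {"dx": 0.072, "dy": -0.001, "dz": 0.0008, "twist": 0},
  {"dx": 0.0755, "dy": -0.001, "dz": 0.0008, "twist": 0},
  {"dx": 0.0755, "dy": -0.001, "dz": 0.0008, "twist": 0},
  {"dx": 0.0755, "dy": -0.001, "dz": 0.0008, "twist": 0},
])

```text
t: 58.22
eef_pos: [0.5251, 0.1315, 0.0364]
ee_rot: [1.734, 1.571, 0.223]
force: [0.1, -0.7, -0.4]
width: 0.0224
```

>>> jog_arm([
  {"dx": 0, "dy": 0, "dz": 0, "twist": 0},
  {"dx": 0, "dy": 0, "dz": 0, "twist": 0},
  {"dx": 0, "dy": 0, "dz": 0, "twist": 0},
  {"dx": 0, "dy": 0, "dz": 0, "twist": 0},
  {"dx": 0, "dy": 0, "dz": 0, "twist": 0},
], gripper=0.0, newtons=15)

```text
t: 58.63
eef_pos: [0.5252, 0.1315, 0.0365]
ee_rot: [2.001, 1.57, 0.491]
force: [0.0, -0.1, 2.8]
width: 0.0091
```

>>> jog_arm([
  {"dx": 0, "dy": 0, "dz": 0.002, "twist": 0},
  {"dx": 0, "dy": 0, "dz": 0.006, "twist": 0},
  {"dx": 0, "dy": 0, "dz": 0.012, "twist": 0},
  {"dx": 0, "dy": 0, "dz": 0.018, "twist": 0},
  {"dx": 0, "dy": 0, "dz": 0.024, "twist": 0},
  {"dx": 0, "dy": 0, "dz": 0.03, "twist": 0},
  {"dx": 0, "dy": 0, "dz": 0.036, "twist": 0},
  {"dx": 0, "dy": 0, "dz": 0.042, "twist": 0},
  {"dx": 0, "dy": 0, "dz": 0.048, "twist": 0},
  {"dx": 0, "dy": 0, "dz": 0.054, "twist": 0},
  {"dx": 0, "dy": 0, "dz": 0.06, "twist": 0},
  {"dx": 0, "dy": 0, "dz": 0.066, "twist": 0},
  {"dx": 0, "dy": 0, "dz": 0.072, "twist": 0},
  {"dx": 0, "dy": 0, "dz": 0.078, "twist": 0},
  {"dx": 0, "dy": 0, "dz": 0.084, "twist": 0},
  {"dx": 0, "dy": 0, "dz": 0.09, "twist": 0},
  {"dx": 0, "dy": 0, "dz": 0.096, "twist": 0},
  {"dx": 0, "dy": 0, "dz": 0.1, "twist": 0},
  {"dx": 0, "dy": 0, "dz": 0.1, "twist": 0},
])

```text
t: 60.22
eef_pos: [0.5311, 0.0303, 0.0365]
ee_rot: [0.594, 1.57, -0.917]
force: [-0.7, -1.2, 5.7]
width: 0.0096
```

>>> jog_arm([
  {"dx": 0, "dy": 0, "dz": 0.002, "twist": 0},
  {"dx": 0, "dy": 0, "dz": 0.006, "twist": 0},
  {"dx": 0, "dy": 0, "dz": 0.012, "twist": 0},
  {"dx": 0, "dy": 0, "dz": 0.018, "twist": 0},
  {"dx": 0, "dy": 0, "dz": 0.024, "twist": 0},
  {"dx": 0, "dy": 0, "dz": 0.03, "twist": 0},
  {"dx": 0, "dy": 0, "dz": 0.036, "twist": 0},
  {"dx": 0, "dy": 0, "dz": 0.042, "twist": 0},
  {"dx": 0, "dy": 0, "dz": 0.048, "twist": 0},
  {"dx": 0, "dy": 0, "dz": 0.054, "twist": 0},
  {"dx": 0, "dy": 0, "dz": 0.06, "twist": 0},
  {"dx": 0, "dy": 0, "dz": 0.066, "twist": 0},
  {"dx": 0, "dy": 0, "dz": 0.072, "twist": 0},
  {"dx": 0, "dy": 0, "dz": 0.078, "twist": 0},
  {"dx": 0, "dy": 0, "dz": 0.084, "twist": 0},
  {"dx": 0, "dy": 0, "dz": 0.089, "twist": 0},
  {"dx": 0, "dy": 0, "dz": 0.092, "twist": 0},
  {"dx": 0, "dy": 0, "dz": 0.094, "twist": 0},
  {"dx": 0, "dy": 0, "dz": 0.094, "twist": 0},
  {"dx": 0, "dy": 0, "dz": 0.094, "twist": 0},
])

```text
t: 61.88
eef_pos: [0.5365, -0.0633, 0.0365]
ee_rot: [-0.202, 1.57, -1.713]
force: [-2.4, -1.6, 5.9]
width: 0.0093
```

>>> jog_arm([
  {"dx": 0, "dy": 0, "dz": 0, "twist": 0},
  {"dx": 0, "dy": 0, "dz": 0, "twist": 0},
  {"dx": 0, "dy": 0, "dz": 0, "twist": 0},
  {"dx": -0.02, "dy": 0, "dz": 0, "twist": 0},
  {"dx": -0.05, "dy": 0, "dz": 0, "twist": 0},
  {"dx": -0.09, "dy": 0, "dz": 0, "twist": 0},
  {"dx": -0.11, "dy": 0, "dz": 0.02, "twist": 7},
  {"dx": -0.11, "dy": 0, "dz": 0.06, "twist": 14},
  {"dx": -0.11, "dy": 0, "dz": 0.1, "twist": 21},
  {"dx": -0.11, "dy": 0, "dz": 0.14, "twist": 28},
  {"dx": -0.11, "dy": 0, "dz": 0.18, "twist": 35},
  {"dx": -0.11, "dy": 0, "dz": 0.22, "twist": 42},
  {"dx": -0.11, "dy": 0, "dz": 0.26, "twist": 49},
  {"dx": -0.11, "dy": 0, "dz": 0.28, "twist": 56},
  {"dx": -0.11, "dy": 0, "dz": 0.28, "twist": 63},
  {"dx": -0.11, "dy": 0, "dz": 0.28, "twist": 70},
  {"dx": -0.11, "dy": 0, "dz": 0.28, "twist": 77},
  {"dx": -0.11, "dy": 0, "dz": 0.28, "twist": 84},
  {"dx": -0.11, "dy": 0, "dz": 0.28, "twist": 90},
  {"dx": -0.11, "dy": 0, "dz": 0.28, "twist": 90},
], gripper=0.022)

```text
t: 63.55
eef_pos: [0.5532, -0.3418, 0.1456]
ee_rot: [-0.501, 1.57, 2.696]
force: [0.3, -0.7, 0.7]
width: 0.022
```

```bash
python3 -c "
from h import *
look('25',.5256,.1075,.1,183.5)
crop(cv2.imread('pics/t25.png'),165,175,255,235,8,'o25')
crop(cv2.imread('pics/s25.png'),230,155,330,225,7,'cs25')
"
```

```text
TRAY place 5 [ 0.5189  0.1348 -0.7199 62.4119 46.4694] off mm reader x -5.1 y -6.9 yaw -4.2
TRAY place 3 [ 0.5287  0.0762  2.889  56.8594 23.1671] off mm reader x 1.1 y 2.1 yaw -0.6
TRAY place 2 [5.29800e-01 4.27000e-02 3.24340e+00 5.59525e+01 2.43176e+01] off mm reader x 0.2 y 2.5 yaw -0.3
TRAY place 1 [5.30700e-01 7.90000e-03 3.10610e+00 6.07825e+01 2.42351e+01] off mm reader x -1.0 y 1.8 yaw -0.4
t63.65 pos [ 0.5534 -0.3417  0.1458] jaw -176.3 q6 0.32 w 0.0219 F [-0.4 -0.5 -0.2]
dx 0.0460 dy -0.4500 dz -0.0010 twist 0.2  (dist 452mm ~11 rows)
```

View pics/cs25.png

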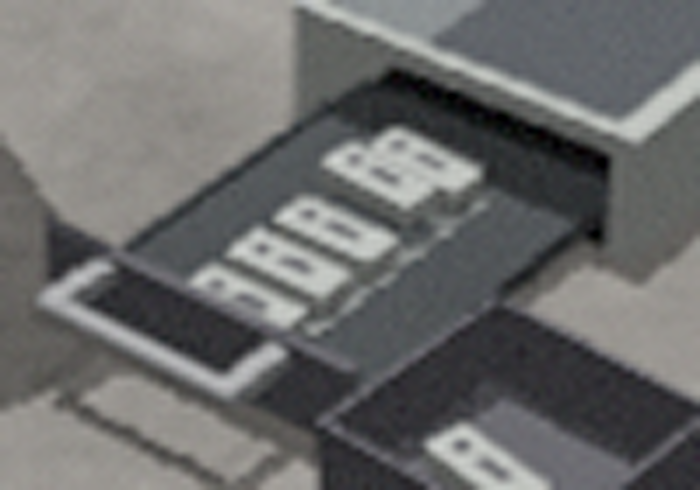

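View pics/o25.png

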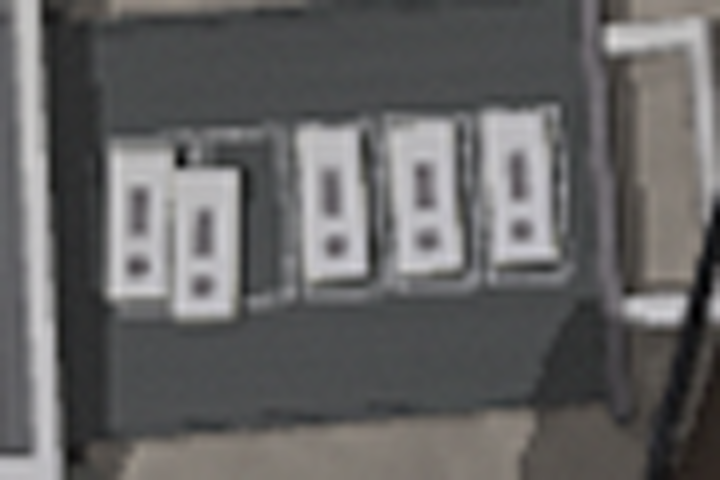

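```bash
python3 -c "
from h import *
P=lambda u,v:onz('top',(165+u/8-.45,175+v/8-.45),.032).round(4)
print('c4',P(206,243),'c5',P(140,221))
print('c4 corners',P(172,170),P(240,168),P(240,320),P(173,320));print('c5',P(108,148),P(170,143),P(170,300),P(110,300))
f=cv2.imread('pics/t25.png')
# split by cutting at contact: mask each
k=6;x0,y0,x1,y1=172,185,200,220
g=cv2.resize(f[y0:y1,x0:x1],None,fx=k,fy=k,interpolation=cv2.INTER_CUBIC);m=(cv2.cvtColor(g,cv2.COLOR_BGR2HSV)[...,2]>150).astype(np.uint8)
m=cv2.morphologyEx(m,cv2.MORPH_CLOSE,np.ones((13,13)));m=cv2.morphologyEx(m,cv2.MORPH_OPEN,np.ones((25,25)))
c=max(cv2.findContours(m,0,1)[0],key=cv2.contourArea);print([P2.round(3) for P2 in [onz('top',((u+.5)/k-.5+x0,(v+.5)/k-.5+y0),.032)[:2] for u,v in cv2.approxPolyDP(c,8,True)[:,0]]])
plan(.52,.1155,.1,183.5)
"
```

```text
c4 [0.5144 0.1226 0.032 ] c5 [0.5231 0.1468 0.032 ]
c4 corners [0.5418 0.1351 0.032 ] [0.542  0.1101 0.032 ] [0.4858 0.1101 0.032 ] [0.4864 0.1345 0.032 ]
c5 [0.5505 0.1587 0.032 ] [0.5519 0.1359 0.032 ] [0.4937 0.1357 0.032 ] [0.4943 0.1576 0.032 ]
[array([0.549, 0.157]), array([0.536, 0.158]), array([0.535, 0.143]), array([0.495, 0.144]), array([0.495, 0.128]), array([0.525, 0.127]), array([0.525, 0.111]), array([0.54 , 0.112])]
t63.65 pos [ 0.5534 -0.3417  0.1458] jaw -176.3 q6 0.32 w 0.0219 F [-0.4 -0.5 -0.2]
dx 0.0460 dy -0.4584 dz 0.0040 twist 0.2  (dist 461mm ~12 rows)
```

```bash
python3 -c "
from h import *
plan(.516,.1215,.06,181.5)
"
```

```text
t63.65 pos [ 0.5534 -0.3417  0.1458] jaw -176.3 q6 0.32 w 0.0219 F [-0.4 -0.5 -0.2]
dx 0.0860 dy -0.4646 dz 0.0076 twist 2.2  (dist 473mm ~12 rows)
```

>>> jog_arm([
  {"dx": 0, "dy": -0.4646, "dz": 0.0076, "twist": 2.2},
  {"dx": 0, "dy": -0.4646, "dz": 0.0076, "twist": 2.2},
  {"dx": 0, "dy": -0.4646, "dz": 0.0076, "twist": 2.2},
  {"dx": 0, "dy": -0.4646, "dz": 0.0076, "twist": 2.2},
  {"dx": 0, "dy": -0.4646, "dz": 0.0076, "twist": 2.2},
  {"dx": 0, "dy": -0.4646, "dz": 0.0076, "twist": 2.2},
  {"dx": 0, "dy": -0.4646, "dz": 0.0076, "twist": 2.2},
  {"dx": 0, "dy": -0.4646, "dz": 0.0076, "twist": 2.2},
  {"dx": 0, "dy": -0.4646, "dz": 0.0076, "twist": 2.2},
  {"dx": 0, "dy": -0.4646, "dz": 0.0076, "twist": 2.2},
  {"dx": 0, "dy": -0.4646, "dz": 0.0076, "twist": 2.2},
  {"dx": 0, "dy": -0.4646, "dz": 0.0076, "twist": 2.2},
  {"dx": 0.01, "dy": -0.4646, "dz": 0.0076, "twist": 2.2},
  {"dx": 0.05, "dy": -0.4646, "dz": 0.0076, "twist": 2.2},
  {"dx": 0.08, "dy": -0.4646, "dz": 0.0076, "twist": 2.2},
  {"dx": 0.086, "dy": -0.4646, "dz": 0.0076, "twist": 2.2},
  {"dx": 0.086, "dy": -0.4646, "dz": 0.0076, "twist": 2.2},
  {"dx": 0.086, "dy": -0.4646, "dz": 0.0076, "twist": 2.2},
  {"dx": 0.086, "dy": -0.4646, "dz": 0.0076, "twist": 2.2},
], gripper=0.078)

```text
t: 65.23
eef_pos: [0.5192, 0.1216, 0.0617]
ee_rot: [-2.747, 1.568, 0.417]
force: [0.4, 0.2, 0.8]
width: 0.0782
```

```bash
python3 -c "
from h import *
plan(.516,.1215,.0312,181.5)
crop(grab('scene','s26'),220,135,340,225,6,'cs26')
"
```

```text
t65.23 pos [0.5192 0.1216 0.0617] jaw -178.7 q6 -0.58 w 0.0782 F [0.4 0.2 0.8]
dx 0.0305 dy 0.0001 dz 0.0032 twist -0.2  (dist 31mm ~1 rows)
```

View pics/cs26.png

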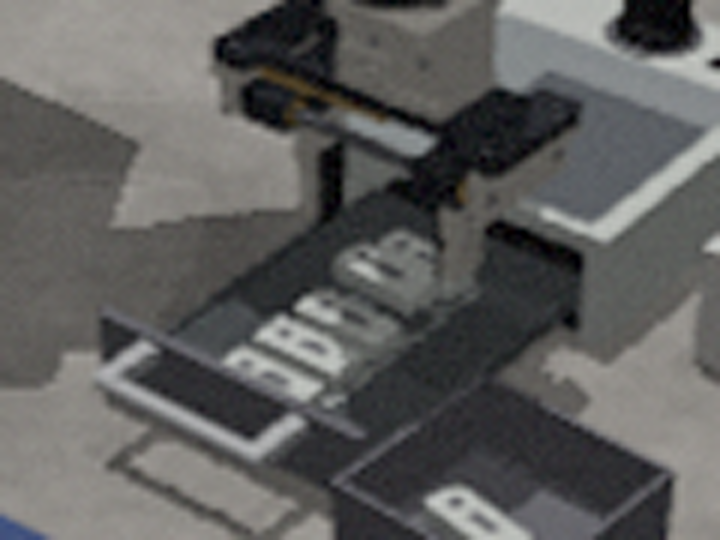

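>>> jog_arm([
  {"dx": 0.012, "dy": 0, "dz": 0.0012, "twist": 0},
  {"dx": 0.022, "dy": 0, "dz": 0.0012, "twist": 0},
  {"dx": 0.029, "dy": 0, "dz": 0.0012, "twist": 0},
  {"dx": 0.029, "dy": 0, "dz": 0.0012, "twist": 0},
  {"dx": 0.029, "dy": 0, "dz": 0.0012, "twist": 0},
  {"dx": 0.029, "dy": 0, "dz": 0.0012, "twist": 0},
])

```text
t: 65.78
eef_pos: [0.517, 0.1216, 0.0315]
ee_rot: [-2.992, 1.57, 0.171]
force: [0.6, 0.2, 0.2]
width: 0.0774
```

>>> jog_arm([
  {"dx": 0, "dy": 0, "dz": 0, "twist": 0},
  {"dx": 0, "dy": 0, "dz": 0, "twist": 0},
  {"dx": 0, "dy": 0, "dz": 0, "twist": 0},
  {"dx": 0, "dy": 0, "dz": 0, "twist": 0},
  {"dx": 0, "dy": 0, "dz": 0, "twist": 0},
  {"dx": 0, "dy": 0, "dz": 0, "twist": 0},
], gripper=0.045, newtons=15)

```text
t: 66.28
eef_pos: [0.5168, 0.1216, 0.0313]
ee_rot: [-2.716, 1.571, 0.448]
force: [0.2, 0.2, 2.0]
width: 0.0561
```

```bash
python3 -c "
from h import *
plan(.5276,.1088,.0312,183.5)
"
```

```text
t66.28 pos [0.5168 0.1216 0.0313] jaw -178.7 q6 -0.58 w 0.0561 F [0.2 0.2 2. ]
dx 0.0001 dy 0.0130 dz -0.0105 twist -2.2  (dist 17mm ~1 rows)
```

>>> jog_arm([
  {"dx": -0.004, "dy": 0.002, "dz": 0, "twist": 0},
  {"dx": -0.004, "dy": 0.006, "dz": 0, "twist": 0},
  {"dx": -0.004, "dy": 0.01, "dz": -0.003, "twist": -1},
  {"dx": -0.004, "dy": 0.013, "dz": -0.007, "twist": -2.2},
  {"dx": -0.004, "dy": 0.013, "dz": -0.0105, "twist": -2.2},
  {"dx": -0.004, "dy": 0.013, "dz": -0.0105, "twist": -2.2},
  {"dx": 0.0, "dy": 0.013, "dz": -0.0105, "twist": -2.2},
  {"dx": 0.0, "dy": 0.013, "dz": -0.0105, "twist": -2.2},
  {"dx": 0.0, "dy": 0.013, "dz": -0.0105, "twist": -2.2},
])

```text
t: 67.03
eef_pos: [0.5276, 0.1089, 0.0311]
ee_rot: [-2.956, 1.571, 0.245]
force: [-0.0, 0.3, 1.9]
width: 0.0562
```

```bash
python3 -c "
from h import *
plan(.5276,.1088,.0312,183.5)
plan(.5254,.1430,.0312,183.5)
"
```

```text
t67.03 pos [0.5276 0.1089 0.0311] jaw -176.6 q6 -0.51 w 0.0562 F [-0.   0.3  1.9]
dx -0.0001 dy 0.0001 dz 0.0000 twist -0.1  (dist 0mm ~1 rows)
t67.03 pos [0.5276 0.1089 0.0311] jaw -176.6 q6 -0.51 w 0.0562 F [-0.   0.3  1.9]
dx -0.0001 dy -0.0342 dz 0.0002 twist -0.1  (dist 34mm ~1 rows)
```

>>> jog_arm([
  {"dx": 0, "dy": 0, "dz": 0, "twist": 0},
  {"dx": 0, "dy": 0, "dz": 0, "twist": 0},
  {"dx": 0, "dy": 0, "dz": 0, "twist": 0},
  {"dx": 0, "dy": 0, "dz": 0, "twist": 0},
  {"dx": -0.02, "dy": 0, "dz": 0, "twist": 0},
  {"dx": -0.035, "dy": 0, "dz": 0, "twist": 0},
  {"dx": -0.035, "dy": -0.0375, "dz": 0.0002, "twist": 0},
  {"dx": -0.035, "dy": -0.0375, "dz": 0.0002, "twist": 0},
  {"dx": -0.035, "dy": -0.0375, "dz": 0.0002, "twist": 0},
  {"dx": -0.015, "dy": -0.0375, "dz": 0.0002, "twist": 0},
  {"dx": -0.005, "dy": -0.0375, "dz": 0.0002, "twist": 0},
  {"dx": 0, "dy": -0.0375, "dz": 0.0002, "twist": 0},
  {"dx": 0, "dy": -0.0375, "dz": 0.0002, "twist": 0},
  {"dx": 0, "dy": -0.0375, "dz": 0.0002, "twist": 0},
], gripper=0.076)

```text
t: 68.2
eef_pos: [0.5248, 0.1455, 0.0307]
ee_rot: [0.602, 1.569, -2.48]
force: [-0.1, -0.5, 0.5]
width: 0.0759
```

>>> jog_arm([
  {"dx": 0, "dy": 0, "dz": 0, "twist": 0},
  {"dx": 0, "dy": 0, "dz": 0, "twist": 0},
  {"dx": 0, "dy": 0, "dz": 0, "twist": 0},
  {"dx": 0, "dy": 0, "dz": 0, "twist": 0},
  {"dx": 0, "dy": 0, "dz": 0, "twist": 0},
  {"dx": 0, "dy": 0, "dz": 0, "twist": 0},
], gripper=0.045)

```text
t: 68.7
eef_pos: [0.5251, 0.1462, 0.0313]
ee_rot: [-3.027, 1.571, 0.175]
force: [-0.7, -0.9, 0.8]
width: 0.056
```

>>> jog_arm([
  {"dx": -0.002, "dy": 0.0015, "dz": 0, "twist": 0},
  {"dx": -0.002, "dy": 0.0028, "dz": 0, "twist": 0},
  {"dx": 0, "dy": 0.0028, "dz": 0, "twist": 0},
  {"dx": 0, "dy": 0.0028, "dz": 0, "twist": 0},
  {"dx": 0, "dy": 0.0028, "dz": 0, "twist": 0},
])

```text
t: 69.12
eef_pos: [0.5254, 0.1434, 0.0313]
ee_rot: [3.139, 1.57, 0.057]
force: [-0.0, -0.2, 2.3]
width: 0.0571
```

>>> jog_arm([
  {"dx": 0, "dy": 0, "dz": 0, "twist": 0},
  {"dx": 0, "dy": 0, "dz": 0, "twist": 0},
  {"dx": 0, "dy": 0, "dz": 0, "twist": 0},
  {"dx": 0, "dy": 0, "dz": 0, "twist": 0},
  {"dx": -0.03, "dy": 0, "dz": 0, "twist": 0},
  {"dx": -0.07, "dy": 0, "dz": 0, "twist": 0},
  {"dx": -0.11, "dy": 0.03, "dz": 0, "twist": 0},
  {"dx": -0.12, "dy": 0.49, "dz": 0.03, "twist": 0},
  {"dx": -0.12, "dy": 0.49, "dz": 0.03, "twist": 0},
  {"dx": -0.12, "dy": 0.49, "dz": 0.03, "twist": 0},
  {"dx": -0.12, "dy": 0.49, "dz": 0.03, "twist": 0},
  {"dx": -0.12, "dy": 0.49, "dz": 0.03, "twist": 0},
  {"dx": -0.12, "dy": 0.49, "dz": 0.03, "twist": 0},
  {"dx": -0.12, "dy": 0.49, "dz": 0.03, "twist": 0},
  {"dx": -0.12, "dy": 0.49, "dz": 0.03, "twist": 0},
  {"dx": -0.12, "dy": 0.49, "dz": 0.03, "twist": 0},
  {"dx": -0.12, "dy": 0.49, "dz": 0.03, "twist": 0},
  {"dx": -0.12, "dy": 0.49, "dz": 0.03, "twist": 0},
  {"dx": -0.12, "dy": 0.49, "dz": 0.03, "twist": 0},
  {"dx": -0.12, "dy": 0.49, "dz": 0.03, "twist": 0},
], gripper=0.078)

```text
t: 70.78
eef_pos: [0.524, -0.3504, 0.1504]
ee_rot: [-0.157, 1.57, 3.041]
force: [-0.6, 1.4, -0.2]
width: 0.0781
```

```bash
python3 -c "
from h import *
look('27',.536,-.0633,.1,273.5)
crop(cv2.imread('pics/t27.png'),165,175,255,235,8,'o27')
crop(cv2.imread('pics/s27.png'),230,155,330,225,7,'cs27')
"
```

```text
S [ 0.5536 -0.4403 21.107  53.7587 24.2798]
TRAY place 5 [ 0.5238  0.1452  0.9856 55.4143 21.1126] off mm reader x 0.4 y 3.2 yaw -2.5
TRAY place 4 [ 0.5265  0.1109  0.1302 54.9939 22.5947] off mm reader x 1.1 y 2.9 yaw -3.4
TRAY place 3 [ 0.5288  0.0763  2.9323 56.4404 22.9436] off mm reader x 1.3 y 2.1 yaw -0.6
TRAY place 2 [5.30000e-01 4.25000e-02 3.36120e+00 5.55787e+01 2.38315e+01] off mm reader x 0.3 y 2.3 yaw -0.1
TRAY place 1 [5.33300e-01 8.10000e-03 3.22160e+00 5.55067e+01 2.41486e+01] off mm reader x 1.6 y 1.8 yaw -0.3
t70.88 pos [ 0.5243 -0.3476  0.1505] jaw -176.6 q6 0.33 w 0.0780 F [-0.4  0.1 -0.5]
dx 0.0507 dy -0.2831 dz -0.0285 twist -90.1  (dist 289mm ~13 rows)
```

View pics/cs27.png

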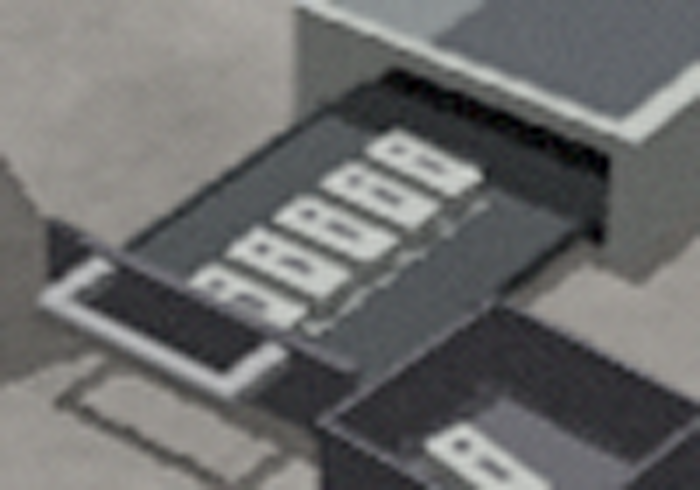

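View pics/o27.png

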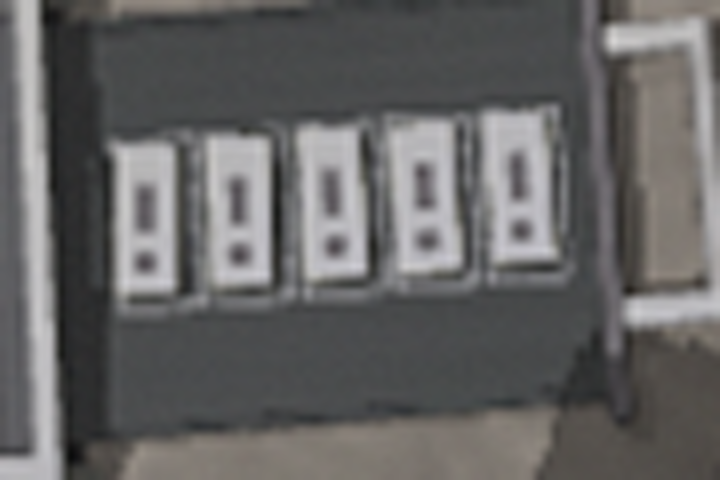

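```bash
python3 -c "
from h import *
f=cv2.imread('pics/t27.png')
for v in (140,150,160,170,180):
  r=sorted(cass(f,z=.032,roi=(172,180,242,222),vmin=v,full=True),key=lambda r:-r[1]);print(v,[(round(x[0],4),round(x[1],4),round(x[2],1)) for x in r if 50<x[3]<60 and x[4]<28])
plan(.5275,.1105,.06,180.6)
"
```

```text
140 [(0.5239, 0.145, 1.5), (0.5266, 0.111, 0.5), (0.53, 0.043, 3.3)]
150 [(0.5238, 0.1452, 1.0), (0.5265, 0.1109, 0.1), (0.5288, 0.0763, 2.9), (0.53, 0.0425, 3.4), (0.5333, 0.0081, 3.2)]
160 [(0.524, 0.145, 1.0), (0.5266, 0.1108, 0.6), (0.5288, 0.0762, 2.9), (0.5298, 0.0423, 3.3), (0.5333, 0.008, 3.8)]
170 [(0.524, 0.145, 0.8), (0.5267, 0.1104, 1.8), (0.5286, 0.0762, 2.7), (0.5298, 0.0422, 3.3), (0.5333, 0.008, 3.8)]
180 [(0.524, 0.1447, 0.4), (0.5267, 0.1104, 1.7), (0.5285, 0.0762, 2.6), (0.5297, 0.0422, 3.1), (0.5331, 0.008, 3.6)]
t70.88 pos [ 0.5243 -0.3476  0.1505] jaw -176.6 q6 0.33 w 0.0780 F [-0.4  0.1 -0.5]
dx 0.0908 dy -0.4571 dz -0.0302 twist 2.8  (dist 467mm ~12 rows)
```

>>> jog_arm([
  {"dx": 0, "dy": -0.4571, "dz": -0.029, "twist": 2.4},
  {"dx": 0, "dy": -0.4571, "dz": -0.029, "twist": 2.4},
  {"dx": 0, "dy": -0.4571, "dz": -0.029, "twist": 2.4},
  {"dx": 0, "dy": -0.4571, "dz": -0.029, "twist": 2.4},
  {"dx": 0, "dy": -0.4571, "dz": -0.029, "twist": 2.4},
  {"dx": 0, "dy": -0.4571, "dz": -0.029, "twist": 2.4},
  {"dx": 0, "dy": -0.4571, "dz": -0.029, "twist": 2.4},
  {"dx": 0, "dy": -0.4571, "dz": -0.029, "twist": 2.4},
  {"dx": 0, "dy": -0.4571, "dz": -0.029, "twist": 2.4},
  {"dx": 0, "dy": -0.4571, "dz": -0.029, "twist": 2.4},
  {"dx": 0, "dy": -0.4571, "dz": -0.029, "twist": 2.4},
  {"dx": 0, "dy": -0.4571, "dz": -0.029, "twist": 2.4},
  {"dx": 0.01, "dy": -0.4571, "dz": -0.029, "twist": 2.4},
  {"dx": 0.05, "dy": -0.4571, "dz": -0.029, "twist": 2.4},
  {"dx": 0.08, "dy": -0.4571, "dz": -0.029, "twist": 2.4},
  {"dx": 0.09, "dy": -0.4571, "dz": -0.029, "twist": 2.4},
  {"dx": 0.09, "dy": -0.4571, "dz": -0.029, "twist": 2.4},
  {"dx": 0.09, "dy": -0.4571, "dz": -0.029, "twist": 2.4},
  {"dx": 0.09, "dy": -0.4571, "dz": -0.029, "twist": 2.4},
  {"dx": 0.09, "dy": -0.4571, "dz": -0.029, "twist": 2.4},
])

```text
t: 72.55
eef_pos: [0.5273, 0.1108, 0.0629]
ee_rot: [-2.674, 1.568, 0.486]
force: [-0.1, 0.0, 0.5]
width: 0.0779
```

```bash
python3 -c "
from h import *
plan(.5275,.1105,.0312,181.0)
"
```

```text
t72.55 pos [0.5273 0.1108 0.0629] jaw -178.9 q6 -0.55 w 0.0779 F [-0.1  0.   0.5]
dx 0.0317 dy 0.0004 dz -0.0001 twist 0.1  (dist 32mm ~1 rows)
```

>>> jog_arm([
  {"dx": 0.012, "dy": 0.0004, "dz": -0.0008, "twist": 0},
  {"dx": 0.024, "dy": 0.0004, "dz": -0.0008, "twist": 0},
  {"dx": 0.0305, "dy": 0.0004, "dz": -0.0008, "twist": 0},
  {"dx": 0.0305, "dy": 0.0004, "dz": -0.0008, "twist": 0},
  {"dx": 0.0305, "dy": 0.0004, "dz": -0.0008, "twist": 0},
  {"dx": 0.0305, "dy": 0.0004, "dz": -0.0008, "twist": 0},
])

```text
t: 73.05
eef_pos: [0.5276, 0.1103, 0.0315]
ee_rot: [-2.72, 1.57, 0.44]
force: [0.1, 1.3, 0.0]
width: 0.0776
```

>>> jog_arm([
  {"dx": 0, "dy": 0, "dz": 0, "twist": 0},
  {"dx": 0, "dy": 0, "dz": 0, "twist": 0},
  {"dx": 0, "dy": 0, "dz": 0, "twist": 0},
  {"dx": 0, "dy": 0, "dz": 0, "twist": 0},
  {"dx": 0, "dy": 0, "dz": 0, "twist": 0},
  {"dx": 0, "dy": 0, "dz": 0, "twist": 0},
], gripper=0.045, newtons=20)

```text
t: 73.55
eef_pos: [0.5272, 0.1102, 0.0309]
ee_rot: [-2.715, 1.57, 0.445]
force: [-0.7, 0.6, 3.6]
width: 0.0558
```

>>> jog_arm([
  {"dx": -0.002, "dy": 0.0, "dz": 0, "twist": 0},
  {"dx": -0.002, "dy": 0.0008, "dz": 0, "twist": -2.4},
  {"dx": -0.002, "dy": 0.0008, "dz": 0, "twist": -2.4},
  {"dx": -0.002, "dy": 0.0008, "dz": 0, "twist": -2.4},
  {"dx": 0, "dy": 0.0008, "dz": 0, "twist": -2.4},
  {"dx": 0, "dy": 0.0008, "dz": 0, "twist": -2.4},
])

```text
t: 74.05
eef_pos: [0.5272, 0.1094, 0.0308]
ee_rot: [3.04, 1.57, -0.042]
force: [-1.1, -0.6, 2.5]
width: 0.0557
```

```bash
python3 -c "
from h import *
plan(.5254,.1443,.0312,181)
"
```

```text
t74.05 pos [0.5272 0.1094 0.0308] jaw -176.6 q6 -0.51 w 0.0557 F [-1.1 -0.6  2.5]
dx -0.0004 dy -0.0350 dz -0.0003 twist 2.4  (dist 35mm ~1 rows)
```

>>> jog_arm([
  {"dx": 0, "dy": 0, "dz": 0, "twist": 0},
  {"dx": 0, "dy": 0, "dz": 0, "twist": 0},
  {"dx": 0, "dy": 0, "dz": 0, "twist": 0},
  {"dx": 0, "dy": 0, "dz": 0, "twist": 0},
  {"dx": -0.02, "dy": 0, "dz": 0, "twist": 0},
  {"dx": -0.035, "dy": 0, "dz": 0, "twist": 0},
  {"dx": -0.035, "dy": -0.035, "dz": -0.0003, "twist": 2.4},
  {"dx": -0.035, "dy": -0.035, "dz": -0.0003, "twist": 2.4},
  {"dx": -0.035, "dy": -0.035, "dz": -0.0003, "twist": 2.4},
  {"dx": -0.015, "dy": -0.035, "dz": -0.0003, "twist": 2.4},
  {"dx": -0.005, "dy": -0.035, "dz": -0.0003, "twist": 2.4},
  {"dx": 0, "dy": -0.035, "dz": -0.0003, "twist": 2.4},
  {"dx": 0, "dy": -0.035, "dz": -0.0003, "twist": 2.4},
  {"dx": 0, "dy": -0.035, "dz": -0.0003, "twist": 2.4},
], gripper=0.076)

```text
t: 75.22
eef_pos: [0.5249, 0.1436, 0.0302]
ee_rot: [0.638, 1.569, -2.485]
force: [0.4, -0.7, -0.2]
width: 0.0762
```

>>> jog_arm([
  {"dx": 0, "dy": 0, "dz": 0, "twist": 0},
  {"dx": 0, "dy": 0, "dz": 0, "twist": 0},
  {"dx": 0, "dy": 0, "dz": 0, "twist": 0},
  {"dx": 0, "dy": 0, "dz": 0, "twist": 0},
  {"dx": 0, "dy": 0, "dz": 0, "twist": 0},
  {"dx": 0, "dy": 0, "dz": 0, "twist": 0},
], gripper=0.045)

```text
t: 75.72
eef_pos: [0.5252, 0.1442, 0.0307]
ee_rot: [-2.133, 1.571, 1.027]
force: [0.7, -0.4, 0.2]
width: 0.0559
```

>>> jog_arm([
  {"dx": -0.002, "dy": 0.0, "dz": 0, "twist": 0},
  {"dx": -0.002, "dy": 0.001, "dz": 0, "twist": -2.4},
  {"dx": -0.002, "dy": 0.001, "dz": 0, "twist": -2.4},
  {"dx": -0.002, "dy": 0.001, "dz": 0, "twist": -2.4},
  {"dx": 0, "dy": 0.001, "dz": 0, "twist": -2.4},
  {"dx": 0, "dy": 0.001, "dz": 0, "twist": -2.4},
])

```text
t: 76.22
eef_pos: [0.5254, 0.1434, 0.0307]
ee_rot: [-2.768, 1.57, 0.433]
force: [0.4, -0.1, 0.4]
width: 0.056
```

>>> jog_arm([
  {"dx": 0, "dy": 0, "dz": 0, "twist": 0},
  {"dx": 0, "dy": 0, "dz": 0, "twist": 0},
  {"dx": 0, "dy": 0, "dz": 0, "twist": 0},
  {"dx": 0, "dy": 0, "dz": 0, "twist": 0},
  {"dx": -0.03, "dy": 0, "dz": 0, "twist": 0},
  {"dx": -0.07, "dy": 0, "dz": 0, "twist": 0},
  {"dx": -0.11, "dy": 0.03, "dz": 0, "twist": 0},
  {"dx": -0.12, "dy": 0.49, "dz": 0.03, "twist": 0},
  {"dx": -0.12, "dy": 0.49, "dz": 0.03, "twist": 0},
  {"dx": -0.12, "dy": 0.49, "dz": 0.03, "twist": 0},
  {"dx": -0.12, "dy": 0.49, "dz": 0.03, "twist": 0},
  {"dx": -0.12, "dy": 0.49, "dz": 0.03, "twist": 0},
  {"dx": -0.12, "dy": 0.49, "dz": 0.03, "twist": 0},
  {"dx": -0.12, "dy": 0.49, "dz": 0.03, "twist": 0},
  {"dx": -0.12, "dy": 0.49, "dz": 0.03, "twist": 0},
  {"dx": -0.12, "dy": 0.49, "dz": 0.03, "twist": 0},
  {"dx": -0.12, "dy": 0.49, "dz": 0.03, "twist": 0},
  {"dx": -0.12, "dy": 0.49, "dz": 0.03, "twist": 0},
  {"dx": -0.12, "dy": 0.49, "dz": 0.03, "twist": 0},
  {"dx": -0.12, "dy": 0.49, "dz": 0.03, "twist": 0},
], gripper=0.078)

```text
t: 77.88
eef_pos: [0.524, -0.3506, 0.1499]
ee_rot: [-0.082, 1.57, 3.116]
force: [-0.6, 0.5, -0.9]
width: 0.078
```

```bash
python3 -c "
from h import *
look('28',.5362,-.0633,.1,273.5)
f=cv2.imread('pics/t28.png')
crop(f,165,175,255,235,8,'o28')
for v in (160,170,180):
  r=sorted(cass(f,z=.032,roi=(172,180,242,222),vmin=v,full=True),key=lambda r:-r[1]);print(v,[(round(x[0],4),round(x[1],4),round(x[2],1)) for x in r if 50<x[3]<60 and x[4]<28])
"
```

```text
S [ 0.5545 -0.4383 16.3374 51.6204 22.2977]
TRAY place 5 [ 0.5243  0.1439  2.0791 55.9463 22.8242] off mm reader x 0.8 y 1.8 yaw -1.4
TRAY place 4 [ 0.5263  0.11    4.0652 56.4096 23.15  ] off mm reader x 0.8 y 2.0 yaw 0.6
TRAY place 3 [ 0.5288  0.0763  2.9662 56.4397 23.0153] off mm reader x 1.3 y 2.1 yaw -0.5
TRAY place 2 [5.30000e-01 4.25000e-02 2.80690e+00 5.56105e+01 2.41650e+01] off mm reader x 0.3 y 2.3 yaw -0.7
TRAY place 1 [5.33300e-01 8.10000e-03 3.28180e+00 5.55784e+01 2.41205e+01] off mm reader x 1.6 y 1.8 yaw -0.2
t77.98 pos [ 0.5243 -0.3478  0.1501] jaw -176.6 q6 0.34 w 0.0778 F [-0.1  0.2 -1. ]
dx 0.0502 dy -0.2832 dz -0.0286 twist -90.1  (dist 289mm ~13 rows)
160 [(0.5242, 0.1438, 1.6), (0.5259, 0.1098, 3.6), (0.5288, 0.0764, 3.4), (0.5298, 0.0424, 3.2), (0.5332, 0.0079, 3.4)]
170 [(0.5241, 0.1437, 1.6), (0.5259, 0.1099, 4.1), (0.5286, 0.0763, 3.3), (0.5298, 0.0422, 3.3), (0.5332, 0.0079, 3.5)]
180 [(0.5241, 0.1435, 1.5), (0.5258, 0.1099, 4.2), (0.5286, 0.0764, 3.1), (0.5297, 0.0423, 3.5), (0.5331, 0.0081, 3.5)]
```

View pics/o28.png

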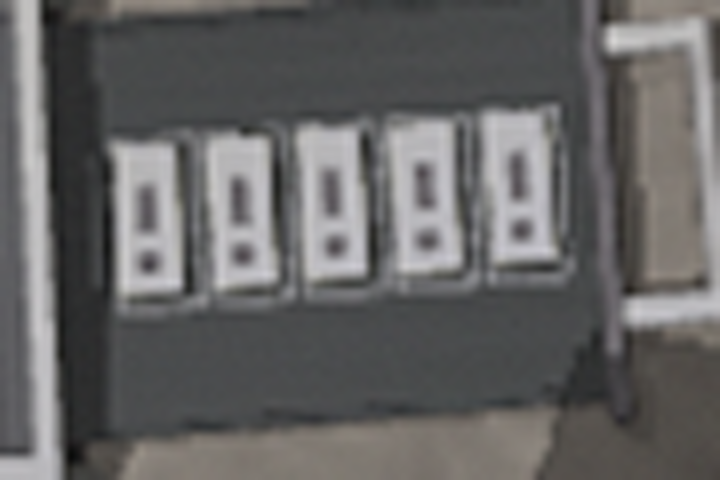

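>>> jog_arm([
  {"dx": 0, "dy": -0.02, "dz": 0, "twist": -7},
  {"dx": 0, "dy": -0.04, "dz": 0, "twist": -14},
  {"dx": 0, "dy": -0.06, "dz": 0, "twist": -21},
  {"dx": 0, "dy": -0.08, "dz": 0, "twist": -28},
  {"dx": 0, "dy": -0.1, "dz": 0, "twist": -35},
  {"dx": 0, "dy": -0.12, "dz": 0, "twist": -42},
  {"dx": 0, "dy": -0.14, "dz": -0.01, "twist": -49},
  {"dx": 0, "dy": -0.17, "dz": -0.02, "twist": -56},
  {"dx": 0, "dy": -0.2, "dz": -0.0286, "twist": -63},
  {"dx": 0, "dy": -0.23, "dz": -0.0286, "twist": -70},
  {"dx": 0, "dy": -0.26, "dz": -0.0286, "twist": -77},
  {"dx": 0, "dy": -0.2832, "dz": -0.0286, "twist": -84},
  {"dx": 0.02, "dy": -0.2832, "dz": -0.0286, "twist": -90},
  {"dx": 0.05, "dy": -0.2832, "dz": -0.0286, "twist": -90},
  {"dx": 0.05, "dy": -0.2832, "dz": -0.0286, "twist": -90},
  {"dx": 0.05, "dy": -0.2832, "dz": -0.0286, "twist": -90},
  {"dx": 0.05, "dy": -0.2832, "dz": -0.0286, "twist": -90},
  {"dx": 0.05, "dy": -0.2832, "dz": -0.0286, "twist": -90},
], gripper=0.022)

```text
t: 79.48
eef_pos: [0.5372, -0.063, 0.1023]
ee_rot: [1.593, 1.569, 0.082]
force: [1.0, -0.7, 1.0]
width: 0.022
```

```bash
python3 -c "
from h import *
grab('top')
plan(.5367,-.0633,.0368,273.5)
"
```

```text
t79.53 pos [ 0.5372 -0.0631  0.1022] jaw -86.6 q6 1.38 w 0.0219 F [-0.3  0.4  0.4]
dx 0.0654 dy -0.0007 dz 0.0001 twist -0.1  (dist 65mm ~2 rows)
```

>>> jog_arm([
  {"dx": 0.02, "dy": 0, "dz": 0, "twist": 0},
  {"dx": 0.035, "dy": 0, "dz": 0, "twist": 0},
  {"dx": 0.042, "dy": 0, "dz": 0, "twist": 0},
  {"dx": 0.048, "dy": 0, "dz": 0, "twist": 0},
  {"dx": 0.054, "dy": 0, "dz": 0, "twist": 0},
  {"dx": 0.06, "dy": 0, "dz": 0, "twist": 0},
  {"dx": 0.0645, "dy": 0, "dz": 0, "twist": 0},
  {"dx": 0.0645, "dy": 0, "dz": 0, "twist": 0},
  {"dx": 0.0645, "dy": 0, "dz": 0, "twist": 0},
])

```text
t: 80.28
eef_pos: [0.5363, -0.0633, 0.0361]
ee_rot: [-1.137, 1.571, -2.648]
force: [0.4, -0.8, -0.1]
width: 0.0217
```

>>> jog_arm([
  {"dx": 0, "dy": 0, "dz": 0, "twist": 0},
  {"dx": 0, "dy": 0, "dz": 0, "twist": 0},
  {"dx": 0, "dy": 0, "dz": 0, "twist": 0},
  {"dx": 0, "dy": 0, "dz": 0, "twist": 0},
  {"dx": 0, "dy": 0, "dz": 0, "twist": 0},
], gripper=0.0, newtons=10)

```text
t: 80.7
eef_pos: [0.5366, -0.0632, 0.0365]
ee_rot: [1.619, 1.57, 0.109]
force: [-0.7, 0.5, 1.6]
width: 0.0099
```

>>> jog_arm([
  {"dx": 0, "dy": 0, "dz": -0.002, "twist": 0},
  {"dx": 0, "dy": 0, "dz": -0.006, "twist": 0},
  {"dx": 0, "dy": 0, "dz": -0.012, "twist": 0},
  {"dx": 0, "dy": 0, "dz": -0.018, "twist": 0},
  {"dx": 0, "dy": 0, "dz": -0.024, "twist": 0},
  {"dx": 0, "dy": 0, "dz": -0.03, "twist": 0},
  {"dx": 0, "dy": 0, "dz": -0.036, "twist": 0},
  {"dx": 0, "dy": 0, "dz": -0.042, "twist": 0},
  {"dx": 0, "dy": 0, "dz": -0.048, "twist": 0},
  {"dx": 0, "dy": 0, "dz": -0.054, "twist": 0},
  {"dx": 0, "dy": 0, "dz": -0.06, "twist": 0},
  {"dx": 0, "dy": 0, "dz": -0.066, "twist": 0},
  {"dx": 0, "dy": 0, "dz": -0.072, "twist": 0},
  {"dx": 0, "dy": 0, "dz": -0.078, "twist": 0},
  {"dx": 0, "dy": 0, "dz": -0.083, "twist": 0},
  {"dx": 0, "dy": 0, "dz": -0.087, "twist": 0},
  {"dx": 0, "dy": 0, "dz": -0.09, "twist": 0},
  {"dx": 0, "dy": 0, "dz": -0.09, "twist": 0},
])

```text
t: 82.2
eef_pos: [0.5313, 0.0279, 0.0365]
ee_rot: [2.032, 1.57, 0.522]
force: [0.2, 1.5, 5.5]
width: 0.0093
```

Remaining: home at y≈0.1317, i.e. 0.104 further.

>>> jog_arm([
  {"dx": 0, "dy": 0, "dz": -0.002, "twist": 0},
  {"dx": 0, "dy": 0, "dz": -0.006, "twist": 0},
  {"dx": 0, "dy": 0, "dz": -0.012, "twist": 0},
  {"dx": 0, "dy": 0, "dz": -0.018, "twist": 0},
  {"dx": 0, "dy": 0, "dz": -0.024, "twist": 0},
  {"dx": 0, "dy": 0, "dz": -0.03, "twist": 0},
  {"dx": 0, "dy": 0, "dz": -0.036, "twist": 0},
  {"dx": 0, "dy": 0, "dz": -0.042, "twist": 0},
  {"dx": 0, "dy": 0, "dz": -0.048, "twist": 0},
  {"dx": 0, "dy": 0, "dz": -0.054, "twist": 0},
  {"dx": 0, "dy": 0, "dz": -0.06, "twist": 0},
  {"dx": 0, "dy": 0, "dz": -0.066, "twist": 0},
  {"dx": 0, "dy": 0, "dz": -0.072, "twist": 0},
  {"dx": 0, "dy": 0, "dz": -0.078, "twist": 0},
  {"dx": 0, "dy": 0, "dz": -0.084, "twist": 0},
  {"dx": 0, "dy": 0, "dz": -0.09, "twist": 0},
  {"dx": 0, "dy": 0, "dz": -0.094, "twist": 0},
  {"dx": 0, "dy": 0, "dz": -0.098, "twist": 0},
  {"dx": 0, "dy": 0, "dz": -0.1, "twist": 0},
  {"dx": 0, "dy": 0, "dz": -0.1, "twist": 0},
])

```text
t: 83.87
eef_pos: [0.5255, 0.1277, 0.0364]
ee_rot: [2.1, 1.569, 0.59]
force: [3.9, 1.6, 5.5]
width: 0.0099
```

>>> jog_arm([
  {"dx": 0, "dy": 0, "dz": -0.002, "twist": 0},
  {"dx": 0, "dy": 0, "dz": -0.004, "twist": 0},
  {"dx": 0, "dy": 0, "dz": -0.006, "twist": 0},
  {"dx": 0, "dy": 0, "dz": -0.006, "twist": 0},
])

```text
t: 84.2
eef_pos: [0.5251, 0.1318, 0.0364]
ee_rot: [0.219, 1.569, -1.291]
force: [6.7, -8.8, 4.2]
width: 0.0095
```

>>> jog_arm([
  {"dx": 0, "dy": 0, "dz": -0.001, "twist": 0},
  {"dx": 0, "dy": 0, "dz": -0.001, "twist": 0},
  {"dx": 0, "dy": 0, "dz": -0.001, "twist": 0},
])

```text
t: 84.45
eef_pos: [0.525, 0.1318, 0.0364]
ee_rot: [0.017, 1.569, -1.493]
force: [9.8, -12.8, 4.8]
width: 0.0098
```

Home again. Release and retreat, look, then to the knob.

>>> jog_arm([
  {"dx": 0, "dy": 0, "dz": 0.0015, "twist": 0},
  {"dx": 0, "dy": 0, "dz": 0.0015, "twist": 0},
  {"dx": 0, "dy": 0, "dz": 0.0015, "twist": 0},
])

```text
t: 84.7
eef_pos: [0.5251, 0.1317, 0.0364]
ee_rot: [1.121, 1.57, -0.39]
force: [6.1, -4.8, 5.3]
width: 0.0097
```

>>> jog_arm([
  {"dx": 0, "dy": 0, "dz": 0, "twist": 0},
  {"dx": 0, "dy": 0, "dz": 0, "twist": 0},
  {"dx": 0, "dy": 0, "dz": 0, "twist": 0},
  {"dx": -0.02, "dy": 0, "dz": 0, "twist": 0},
  {"dx": -0.05, "dy": 0, "dz": 0, "twist": 0},
  {"dx": -0.09, "dy": 0, "dz": 0, "twist": 0},
  {"dx": -0.125, "dy": 0, "dz": 0, "twist": 0},
  {"dx": -0.125, "dy": 0, "dz": -0.03, "twist": 0},
  {"dx": -0.125, "dy": 0, "dz": -0.06, "twist": 0},
  {"dx": -0.125, "dy": 0, "dz": -0.09, "twist": 0},
  {"dx": -0.125, "dy": 0, "dz": -0.12, "twist": 0},
  {"dx": -0.125, "dy": 0, "dz": -0.15, "twist": 0},
  {"dx": -0.125, "dy": 0, "dz": -0.18, "twist": 0},
  {"dx": -0.125, "dy": 0, "dz": -0.21, "twist": 0},
  {"dx": -0.125, "dy": -0.002, "dz": -0.245, "twist": 0},
  {"dx": -0.125, "dy": -0.002, "dz": -0.245, "twist": 0},
  {"dx": -0.125, "dy": -0.002, "dz": -0.245, "twist": 0},
  {"dx": -0.125, "dy": -0.002, "dz": -0.245, "twist": 0},
], gripper=0.022)

```text
t: 86.2
eef_pos: [0.5068, 0.376, 0.1601]
ee_rot: [-0.917, 1.568, -2.427]
force: [0.8, -0.1, 0.0]
width: 0.022
```

```bash
python3 -c "
from h import *
plan(.5130,.3785,.0945,273.5)
f=grab('top','t29');crop(f,85,165,195,245,7,'ct29')
"
```

```text
t86.20 pos [0.5068 0.376  0.1601] jaw -86.5 q6 0.69 w 0.0220 F [ 0.8 -0.1  0. ]
dx 0.0656 dy 0.0064 dz -0.0022 twist -0.0  (dist 66mm ~2 rows)
```

View pics/ct29.png

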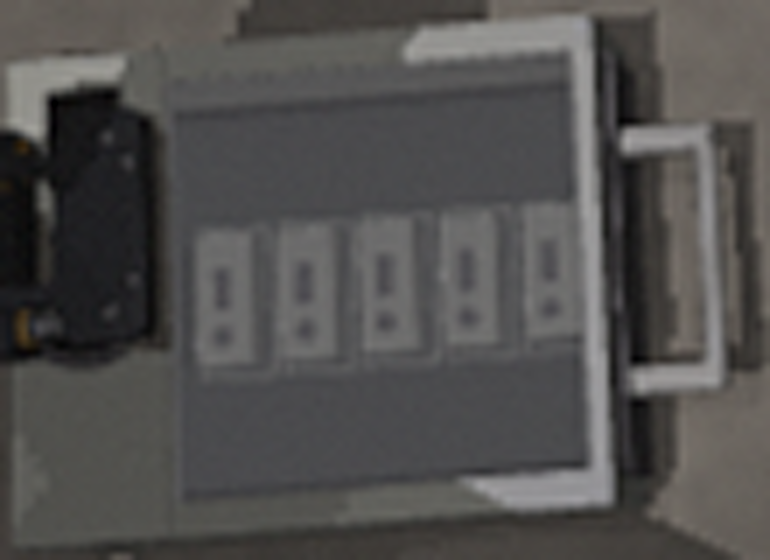

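Cassettes in place, tray home. Down on the knob (open to 40 mm first).

>>> jog_arm([
  {"dx": 0, "dy": 0.0064, "dz": -0.0015, "twist": 0},
  {"dx": 0, "dy": 0.0064, "dz": -0.0015, "twist": 0},
  {"dx": 0, "dy": 0.0064, "dz": -0.0015, "twist": 0},
  {"dx": 0.03, "dy": 0.0064, "dz": -0.0015, "twist": 0},
  {"dx": 0.045, "dy": 0.0064, "dz": -0.0015, "twist": 0},
  {"dx": 0.055, "dy": 0.0064, "dz": -0.0015, "twist": 0},
  {"dx": 0.06, "dy": 0.0064, "dz": -0.0015, "twist": 0},
  {"dx": 0.0645, "dy": 0.0064, "dz": -0.0015, "twist": 0},
  {"dx": 0.0645, "dy": 0.0064, "dz": -0.0015, "twist": 0},
  {"dx": 0.0645, "dy": 0.0064, "dz": -0.0015, "twist": 0},
], gripper=0.04)

```text
t: 87.08
eef_pos: [0.5144, 0.3785, 0.0973]
ee_rot: [2.175, 1.57, 0.664]
force: [0.8, 0.6, 0.1]
width: 0.0398
```

```bash
python3 -c "
from h import *
plan(.5130,.3787,.095,273.5)
"
```

```text
t87.08 pos [0.5144 0.3785 0.0973] jaw -86.5 q6 0.69 w 0.0398 F [0.8 0.6 0.1]
dx 0.0023 dy -0.0014 dz -0.0003 twist -0.0  (dist 3mm ~1 rows)
```

>>> jog_arm([
  {"dx": 0.0018, "dy": -0.0008, "dz": -0.0003, "twist": 0},
  {"dx": 0.0018, "dy": -0.0008, "dz": -0.0003, "twist": 0},
  {"dx": 0.0018, "dy": -0.0008, "dz": -0.0003, "twist": 0},
  {"dx": 0.0018, "dy": -0.0008, "dz": -0.0003, "twist": 0},
  {"dx": 0.0018, "dy": -0.0008, "dz": -0.0003, "twist": 0},
  {"dx": 0.0018, "dy": -0.0008, "dz": -0.0003, "twist": 0},
  {"dx": 0.0018, "dy": -0.0008, "dz": -0.0003, "twist": 0},
], gripper=0.0, newtons=15)

```text
t: 87.67
eef_pos: [0.5133, 0.3788, 0.0952]
ee_rot: [2.576, 1.57, 1.066]
force: [-0.7, 1.3, 1.7]
width: 0.0121
```

>>> jog_arm([
  {"dx": 0, "dy": 0, "dz": 0, "twist": 4},
  {"dx": 0, "dy": 0, "dz": 0, "twist": 8},
  {"dx": 0, "dy": 0, "dz": 0, "twist": 12},
  {"dx": 0, "dy": 0, "dz": 0, "twist": 16},
  {"dx": 0, "dy": 0, "dz": 0, "twist": 20},
  {"dx": 0, "dy": 0, "dz": 0, "twist": 24},
  {"dx": 0, "dy": 0, "dz": 0, "twist": 28},
  {"dx": 0, "dy": 0, "dz": 0, "twist": 32},
  {"dx": 0, "dy": 0, "dz": 0, "twist": 36},
  {"dx": 0, "dy": 0, "dz": 0, "twist": 40},
  {"dx": 0, "dy": 0, "dz": 0, "twist": 44},
  {"dx": 0, "dy": 0, "dz": 0, "twist": 48},
  {"dx": 0, "dy": 0, "dz": 0, "twist": 52},
  {"dx": 0, "dy": 0, "dz": 0, "twist": 56},
  {"dx": 0, "dy": 0, "dz": 0, "twist": 60},
  {"dx": 0, "dy": 0, "dz": 0, "twist": 64},
  {"dx": 0, "dy": 0, "dz": 0, "twist": 67},
  {"dx": 0, "dy": 0, "dz": 0, "twist": 67},
])

```text
t: 89.17
eef_pos: [0.5125, 0.3774, 0.0951]
ee_rot: [0.454, 1.569, -2.229]
force: [-5.5, -2.3, 4.9]
width: 0.0118
```

```bash
python3 -c "
from h import *
plan(.5130,.3787,.095,273.5);print(arm.get_state()['moment'])
"
```

```text
t89.17 pos [0.5125 0.3774 0.0951] jaw -153.7 q6 -0.48 w 0.0118 F [-5.5 -2.3  4.9]
dx 0.0001 dy -0.0009 dz -0.0010 twist -67.2  (dist 1mm ~10 rows)
[-0.91635381  1.65175438  0.1466226 ]
```

>>> jog_arm([
  {"dx": 0, "dy": 0, "dz": 0, "twist": 1},
  {"dx": 0, "dy": 0, "dz": 0, "twist": 2},
  {"dx": 0, "dy": 0, "dz": 0, "twist": 3},
  {"dx": 0, "dy": 0, "dz": 0, "twist": 4},
  {"dx": 0, "dy": 0, "dz": 0, "twist": 5},
  {"dx": 0, "dy": 0, "dz": 0, "twist": 5},
  {"dx": 0, "dy": 0, "dz": 0, "twist": 5},
])

```text
t: 89.75
eef_pos: [0.5125, 0.3773, 0.0951]
ee_rot: [0.633, 1.568, -2.133]
force: [-3.8, -2.7, 5.8]
width: 0.0128
```

```bash
python3 -c "
from h import *
plan(.5130,.3787,.095,273.5);print(arm.get_state()['moment'])
"
```

```text
t89.75 pos [0.5125 0.3773 0.0951] jaw -158.5 q6 -0.57 w 0.0128 F [-3.8 -2.7  5.8]
dx 0.0001 dy -0.0012 dz -0.0010 twist -72.0  (dist 2mm ~11 rows)
[-1.14692568  1.57909483  0.37175848]
```

At the stop again (moment jumped 0.15→0.37 N·m). Let go and lift.

>>> jog_arm([
  {"dx": 0, "dy": 0, "dz": 0, "twist": 0},
  {"dx": 0, "dy": 0, "dz": 0, "twist": 0},
  {"dx": 0, "dy": 0, "dz": 0, "twist": 0},
  {"dx": 0, "dy": 0, "dz": 0, "twist": 0},
  {"dx": 0, "dy": 0, "dz": 0, "twist": 0},
  {"dx": 0, "dy": 0, "dz": 0, "twist": 0},
  {"dx": 0, "dy": 0, "dz": 0, "twist": 0},
  {"dx": 0, "dy": 0, "dz": 0, "twist": 0},
  {"dx": -0.02, "dy": 0, "dz": 0, "twist": 0},
  {"dx": -0.05, "dy": 0, "dz": 0, "twist": 0},
  {"dx": -0.08, "dy": 0, "dz": 0, "twist": 0},
  {"dx": -0.11, "dy": 0, "dz": 0, "twist": 0},
  {"dx": -0.13, "dy": 0, "dz": 0, "twist": 0},
  {"dx": -0.13, "dy": 0, "dz": 0, "twist": 0},
  {"dx": -0.13, "dy": 0, "dz": 0, "twist": 0},
  {"dx": -0.13, "dy": 0, "dz": 0, "twist": 0},
], gripper=0.0876)

```text
t: 91.08
eef_pos: [0.5128, 0.3784, 0.2243]
ee_rot: [-0.349, 1.57, -3.116]
force: [0.9, -0.7, -0.2]
width: 0.0878
```

```bash
python3 -c "
from h import *
f=grab('scene','s30');f=grab('top','t30');crop(f,85,165,195,245,7,'ct30')
plan(.5130,.3787,.095,273.5)
"
```

```text
t91.18 pos [0.5127 0.3781 0.2235] jaw -158.5 q6 -0.57 w 0.0873 F [-1.2 -0.2 -0.5]
dx 0.1285 dy -0.0006 dz -0.0007 twist -72.0  (dist 128mm ~11 rows)
```

View pics/ct30.png

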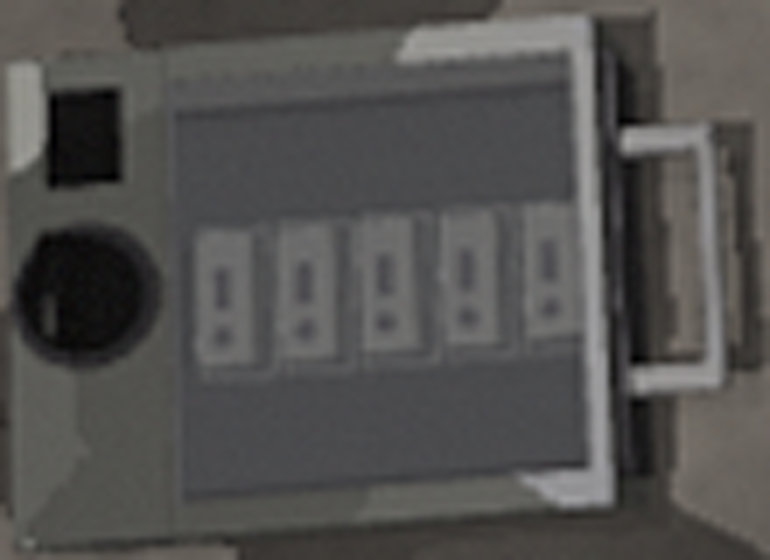

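View pics/s30.png

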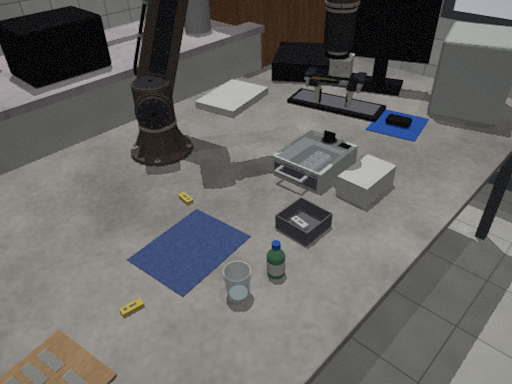

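View pics/t30.png

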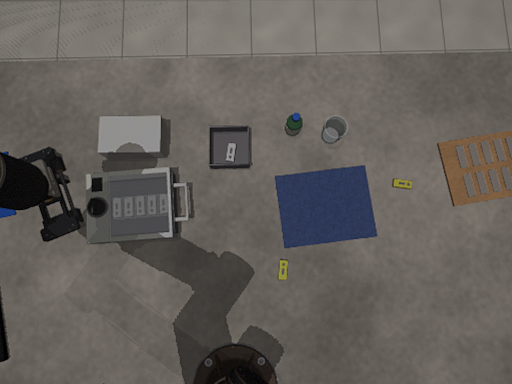

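All is in order: five cassettes lie on their outlines under the cover, the tray is home, the knob is at rest, the spent one is in the bin (230,152), and the mat is empty. The bottle, beaker and box are where they were.

```bash
python3 -c "
from station import arm
print(arm.job_done())"
```

```text
the job is handed in; nothing more can be done
None
```

The job is done and handed in at about 91 s of the 210 s allowed; no verdict was reported.

**What I did**
- I put the one spent cassette in the discard bin and laid all five fresh cassettes on the tray's five outlines.
- I pushed the tray home, then turned the knob clockwise to its stop and let it spring back.
- **Redo:** after that first run, a picture showed that fresh cassette 4 had been knocked aside inside the reader, pushing cassette 5 with it. I pulled the tray out, reset both cassettes, pushed the tray home again, and then turned and released the knob again.

**Last checks**
- **Cassettes:** before the final push, the top camera put them within about 2 mm and 2° of their outlines. The final picture shows one on each outline, though the cover's front frame hides the outer edge of cassette 1.
- **Tray:** it ran against its end stop with about 13 N, at the same handle position (within 0.1 mm) as the first time.
- **Knob:** the torque rose from 0.15 to 0.37 N·m at the stop, after about 70° of turn, and the picture shows the knob back at rest.
- **Surroundings:** the bottle, beaker, glove box and both yellow look-alikes appear where they started, and the robot touches nothing.

**What disagreed:** the two cameras differed by about 4 mm in x. I used a value between them for the outline positions and checked it against where the gripper had let cassettes go.

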